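Clear the painting table after class

ROBOT

A 6-joint arm with a two-finger parallel gripper is mounted at the origin on the work surface. World frame = base frame: x ahead of the robot, y to its left, z up, the work surface at z = 0. Lengths are in m, angles in rad, forces in N, time in s.
With the tool pointing down it reaches from about 0.2 to 0.875 m from the base axis. Payload 3.4 kg.
Tool frame: the origin (TCP) lies midway between the tips of the shut fingers; the grasp point (between the pads) lies 19 mm behind it; z points along the fingers, y is the direction in which the jaws open and shut (so a half turn about z gives the same grasp; the last joint's range is limited). The gripper opens to 94 mm and grips with 3 to 60 N. Pads are 16 mm wide; open, the fingers measure 119 mm over their backs; the gripper's body (75 mm by 177 mm) begins 78 mm behind the grasp point.
Start: joints at [1.139, 0.276, 1.505, -0, 1.361, -0.121], TCP at [0.176, 0.547, 0.205] pointing down, gripper open.
Joint ranges: [-2.89, 2.89], [-0.75, 2.08], [0.22, 2.7], [-1.18, 4.32], [0.11, 2.71], [-2.7, 2.7]. Speed limits (rad/s): [2.57, 2.57, 3.14, 3.14, 3.14, 3.14].

INTERFACE

Orientations are given as a unit quaternion [w, x, y, z].
In Python, from plant import env, camera, calibration gives the robot as it stands.
- The arm moves only by the tool play_rows, never from a script. Its argument "series" is a list of rows, each an object of numbers: "tx", "ty", "tz": the shift along the tool's x, y, z scaled (see below); "wx", "wy", "wz": the turn, a rotation vector about the tool's x, y, z scaled (see below). In form: [{"tx": .., "ty": .., "tz": .., "wx": .., "wy": .., "wz": ..}, ...]. A call has 1 to 12 rows; each row shifts and turns the pose as measured when the row begins, along the tool's axes as they then stand; what a row does not reach is not made up. The controller multiplies each number of a shift by 15 cm and each number of a turn by 8 degrees. A row lasts 1/10 s, in which the tool goes at most 50 mm and 8.59 degrees, less where a joint would pass 70% of its speed; a pose out of reach is approached as far as the arm can. A call with a number of a shift or a turn outside -1 to 1 is refused whole. A call with a gripper value outside its range is refused whole. "grip" is the opening, from 0 (shut) to 1 (fully open), set as the call begins (left out, the last holds). The fingers move at their own pace and stop on an object; "squeeze" is the grip in N (left out, the last holds). Time passes only in rows, so rows that do not move let the fingers close. It gives the time, the measured TCP pose, the force and the opening at its end, in the units of the state.
- env.observe(): the state, without advancing time (a new reading comes with each control period).
- camera(name): name is "side" or "top" or "wrist"; returns the picture (480x640x3 uint8, red, green, blue); there is no depth.
- calibration(name): a dict with "intrinsics" (3x3 intrinsics, pixels), "T" (4x4, takes a point from camera to world coordinates); the wrist camera has in their place "hand_eye" (4x4, takes a point from camera to tool coordinates, whose origin is the TCP and whose axes are the flange's). Camera axes: x right, y up, looking along -z (the intrinsics and any distortion apply to the point x, -y, -z); pixel columns grow to the right and rows downward; lengths in m; the calibration is good to about 2 mm. A picture is of the moment at which its call begins: read the wrist's pose just before it. calibration takes no time and is no camera call.
- env.job_done(): hands the job in, once; it reports no verdict.
The state is a dict: "time_s": time; "joint_positions": joint angles; "joint_velocities": joint speeds; "joint_torque": joint torques, N m; "tcp_pos": TCP position; "eef_rot": TCP orientation; "ft_force": force on the tool from outside, world axes, zero at the start; "wrist_torque": the same for the moment, N m; "grip_width": finger opening in m.
Only numpy, scipy, OpenCV 4.12 (cv2) and the standard library are available. Lean on these libraries where they do the work, as an engineer would, in place of code of your own. Each camera call takes 0.05 s, during which the arm holds its last target.

TASK

Clear up after the painting class. Stack all the painted wooden panels on the black base board, one squarely on top of another, lying lengthwise inside its yellow outline with their edges in line, and then set the dark press board with the handle squarely on top of the pile, lengthwise too. Lay any brushes in the blue tray and stand any paint pots upright in the orange tray, and leave the tub, travel mug, scissors and metal flower alone.

Things in the scene. Friction and masses are not known exactly. Their poses are not given: they have to be found in the camera images.
- base: Black base board fixed to the table, 140 (x) x 86 (y) x 10 mm high, with a yellow outline 100 x 56 mm inside on its flat top, in the middle: the pile goes there. Origin: centre of its underside; x along its length.
- base_top (a point): Centre of the top face of the base board, 10 mm above the table; axes as the base board's.
- panel1: A painting panel: a thin wooden rectangle 100 (x) x 56 (y) x 12 mm thick, 60 g, picture side up: yellow with a red flower and a red bar. Two to four panels are present. Origin: centre of the underside; x along its length, z up. Starts flat on the table in a row along the far side of the work; can be picked by its 56 mm width.
- panel2: A painting panel: a thin wooden rectangle 100 (x) x 56 (y) x 12 mm thick, 60 g, picture side up: blue with a white flower and bar. Two to four panels are present. Origin: centre of the underside; x along its length, z up. Starts flat on the table in a row along the far side of the work; can be picked by its 56 mm width.
- panel3: A painting panel: a thin wooden rectangle 100 (x) x 56 (y) x 12 mm thick, 60 g, picture side up: green with a yellow flower and bar. Two to four panels are present. Origin: centre of the underside; x along its length, z up. Starts flat on the table in a row along the far side of the work; can be picked by its 56 mm width.
- panel4: A painting panel: a thin wooden rectangle 100 (x) x 56 (y) x 12 mm thick, 60 g, picture side up: red with a blue flower and bar. Two to four panels are present. Origin: centre of the underside; x along its length, z up. Starts flat on the table in a row along the far side of the work; can be picked by its 56 mm width.
- press: The press board: dark wooden board of the panels' size, 100 (x) x 56 (y) x 12 mm, with a lighter wooden handle bar standing up in the middle of its top, 60 mm long (x), 22 mm wide (y), from 12 to 42 mm above the underside; 220 g. Origin: centre of the underside; x along its length. It starts on the table in the same row as the panels. Always present.
- brush1: A flat paint brush, 140 mm long, 16 mm thick, 50 g, red handle, steel ferrule and dark stiff bristles; lies flat on the table. Origin: underside, middle of its length, on the handle (20 mm wide there, 16 mm high, from x = -70 to +15 mm; it balances there: grip here); x along its length towards the bristles (ferrule 34 mm wide). May be absent.
- brush2: A flat paint brush, 140 mm long, 16 mm thick, 50 g, green handle, steel ferrule and dark stiff bristles; lies flat on the table. Origin: underside, middle of its length, on the handle (20 mm wide there, 16 mm high, from x = -70 to +15 mm; it balances there: grip here); x along its length towards the bristles (ferrule 34 mm wide). May be absent.
- pot1: A closed round white paint pot with red lid and red band, 54 mm diameter, 46 mm high, 90 g, standing upright. Origin: centre of the underside, z up. May be absent.
- pot2: A closed round white paint pot with blue lid and blue band, 54 mm diameter, 46 mm high, 90 g, standing upright. Origin: centre of the underside, z up. May be absent.
- brush_tray: Open blue plastic tray for the brushes, fixed, 190 (x) x 130 (y) x 40 mm high outside, walls and floor 5 mm thick (inside 180 x 120 mm). Origin: centre of the underside; x along its length, z up. It stands at the left or right side of the work.
- pot_tray: Open orange plastic tray for the paint pots, fixed, 190 (x) x 130 (y) x 40 mm high outside, walls and floor 5 mm thick (inside 180 x 120 mm). Origin: centre of the underside; x along its length, z up. It stands at the left or right side of the work.
- tub: Bystander: open white tub, 96 mm across, 65 mm high, beyond the tray on the left. Leave alone.
- mug: Bystander: black and blue travel mug, 74 mm diameter, 140 mm high, at the far right. Leave alone.
- flower: Bystander: flat metal flower, about 135 mm across, 20 mm high, beyond the panels. Leave alone.
- scissors: Bystander: scissors with orange handles, lying flat beyond the panels, about 180 mm long. Leave alone.
Not all that is in view belongs to the job. Leave any purple look-alike of the brush2 alone.

How it is judged:
By the outcome, as a careful person would: the job done as asked, in the order asked, and still so for the second after the job is handed in, with the robot touching nothing.
Of panel1, panel2, panel3, panel4 only 2 to 4 are there at a start; the rules pass over those that are not, and their reading is None.
Of brush1, brush2, pot1, pot2 only 3 to 4 are there at a start; the rules pass over those that are not, and their reading is None.
At some moment in a run one of brush1, brush2, pot1, pot2 may be knocked a few centimetres aside while the robot is not near it.
Once in a run the grip may slacken for a moment while it holds something.
It also fails if it takes over 210 s, if anything falls off the work surface, if the arm or the gripper's body presses on something with over 40 N, if the wrist force passes 120 N, or if a joint passes its speed limit or range.

## Working session

There is one attempt and no reset: what is moved stays moved. The work goes in short steps, Python scripts to look and compute and a tool call to move; the robot and the scene stay as the last step left them, time stands still between calls to the robot, and variables do not carry over. Pictures are saved under pics/ and viewed, and the job is handed in when it is done.

Besides the shell and the picture viewer there is one more tool, called after "Emit:" in YAML: its name, and indented under it one key for each argument. play_rows: Moves the arm, as the interface text tells. Shifts and turns lie within -1 to 1; 1 stands for 15 cm of shift or 8 degrees of turn. Its arguments: {"type":"object","properties":{"series":{"type":"array"},"grip":{"type":"number"},"squeeze":{"type":"number"}},"required":["series"]}

```bash
ls -la; mkdir -p pics; cat > h.py <<'E'
import numpy as np, cv2
from plant import env, camera, calibration
def save(name,fn):
    im=camera(name); cv2.imwrite('pics/'+fn,im[:,:,::-1].copy()); return im
E
python3 - <<'E'
from h import *
s=env.observe(); print(s)
for n in ['side','top','wrist']: print(n,calibration(n))
save('top','top0.png'); save('side','side0.png')
E
```

```text
total 12
drwxr-xr-x  3 agent agent 4096 Dec  6 02:46 .
drwxr-xr-x 23 root  root  4096 Dec  6 02:46 ..
drwxr-xr-x  2 agent agent 4096 Dec  6 02:46 pics
{'time_s': 0.0, 'joint_positions': array([ 1.13899417e+00,  2.76572491e-01,  1.50610784e+00, -1.03602746e-05,
        1.36067887e+00, -1.21005527e-01]), 'joint_velocities': array([-8.72968007e-05,  8.16064293e-04,  1.65508994e-03,  1.75698052e-04,
       -1.60099460e-04, -8.55531387e-04]), 'joint_torque': array([-4.18748150e-04, -4.04577041e+01, -2.37227708e+01,  7.00612692e-02,
        3.44785221e-02, -1.51993727e-04]), 'tcp_pos': array([0.1756224 , 0.54693929, 0.20462765]), 'eef_rot': array([-2.36170948e-04,  1.54772493e-01,  9.87949743e-01, -8.51131455e-04]), 'ft_force': array([ 0.63338611, -0.46579975,  1.15421623]), 'wrist_torque': array([-0.05157037, -0.00756588,  0.05039981]), 'grip_width': 0.09394109025038772}
side {'intrinsics': array([[576.14551413,   0.        , 318.28107846],
       [  0.        , 576.14551413, 237.87069965],
       [  0.        ,   0.        ,   1.        ]]), 'T': array([[ 0.92842499,  0.23421181, -0.2883
[... 459 characters left out ...]
90019, -0.01277106,  0.00604216,  0.07697762],
       [ 0.00356706,  0.18560925,  0.98261716,  1.82745878],
       [ 0.        ,  0.        ,  0.        ,  1.        ]])}
wrist {'intrinsics': array([[361.30900859,   0.        , 317.82181504],
       [  0.        , 361.30900859, 232.99795588],
       [  0.        ,   0.        ,   1.        ]]), 'hand_eye': array([[ 9.89070561e-04,  9.64781649e-01,  2.63050170e-01,
         7.67735815e-02],
       [ 9.99999118e-01, -7.21023018e-04, -1.11552831e-03,
         3.39216476e-04],
       [-8.86576020e-04,  2.63051041e-01, -9.64781511e-01,
        -1.78330427e-01],
       [ 0.00000000e+00,  0.00000000e+00,  0.00000000e+00,
         1.00000000e+00]])}
```

View pics/top0.png

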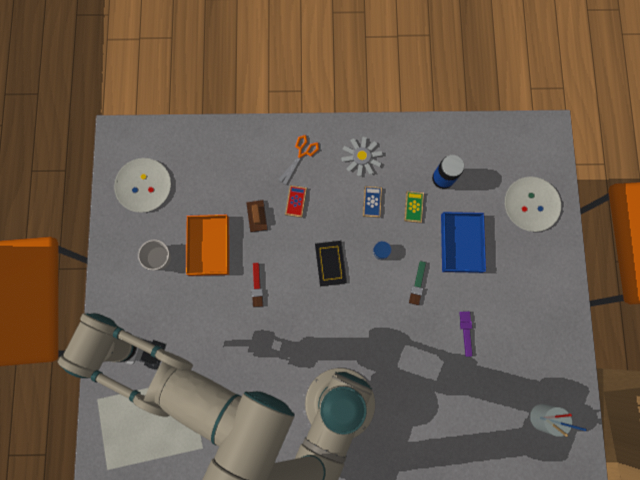

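View pics/side0.png

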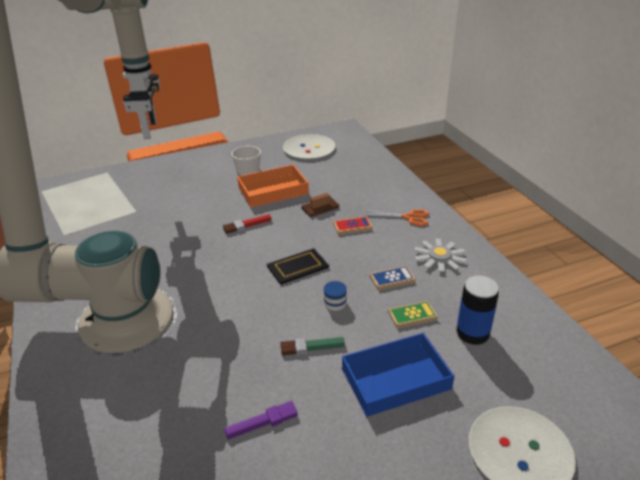

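Top view: panels red (296,201), blue (372,202), green (414,207); press (257,215); brush1 red (258,285), brush2 green (418,283); purple decoy (467,333); blue pot (382,250); base (330,263). No red pot or yellow panel is visible. I'll enlarge it next.

```bash
cat >> h.py <<'E'
from scipy.spatial.transform import Rotation as R
def ray_plane(name,uv,z,T=None):
    c=calibration(name); K=c['intrinsics']; T=c['T'] if T is None else T
    uv=np.atleast_2d(np.asarray(uv,float))
    d=np.c_[(uv[:,0]-K[0,2])/K[0,0],-(uv[:,1]-K[1,2])/K[1,1],-np.ones(len(uv))]@T[:3,:3].T
    o=T[:3,3]; return (o+d*((z-o[2])/d[:,2])[:,None])
def proj(name,P,T=None):
    c=calibration(name); K=c['intrinsics']; T=c['T'] if T is None else T
    P=np.atleast_2d(P); q=(P-T[:3,3])@T[:3,:3]
    return np.c_[K[0,2]+K[0,0]*q[:,0]/-q[:,2],K[1,2]-K[1,1]*q[:,1]/-q[:,2]]
def wristT(s):
    w=s['eef_rot']; M=np.eye(4); M[:3,:3]=R.from_quat([w[1],w[2],w[3],w[0]]).as_matrix(); M[:3,3]=s['tcp_pos']
    return M@calibration('wrist')['hand_eye'], M
E
python3 - <<'E'
from h import *
im=cv2.imread('pics/top0.png')
c=im[170:350,230:430+60]
cv2.imwrite('pics/top0c.png',cv2.resize(c,None,fx=3,fy=3,interpolation=cv2.INTER_CUBIC)[:600,:780])
im=cv2.imread('pics/side0.png'); cv2.imwrite('pics/side0c.png',cv2.resize(im[180:440,210:470],None,fx=2.3,fy=2.3,interpolation=cv2.INTER_CUBIC))
for n,uv,z in [('red',(296,201),.012),('blue',(372,202),.012),('green',(414,207),.012),('press',(257,215),.03),('b1',(258,285),.016),('b2',(418,283),.016),('purple',(467,333),.016),('pot',(382,250),.046),('base',(330.5,263.5),.01),('otray',(207.5,245),.04),('btray',(464,242),.04)]:
    print(n,ray_plane('top',uv,z).round(3))
s=env.observe(); T,M=wristT(s); print(M.round(3))
E
```

```text
red [[0.637 0.13  0.012]]
blue [[ 0.631 -0.117  0.012]]
green [[ 0.612 -0.253  0.012]]
press [[0.588 0.254 0.03 ]]
b1 [[0.364 0.251 0.016]]
b2 [[ 0.364 -0.254  0.016]]
purple [[ 0.206 -0.399  0.016]]
pot [[ 0.466 -0.14   0.046]]
base [[0.431 0.021 0.01 ]]
otray [[0.49  0.409 0.04 ]]
btray [[ 0.489 -0.401  0.04 ]]
[[-0.952  0.306 -0.001  0.176]
 [ 0.306  0.952 -0.001  0.547]
 [ 0.    -0.002 -1.     0.205]
 [ 0.     0.     0.     1.   ]]
```

View pics/top0c.png

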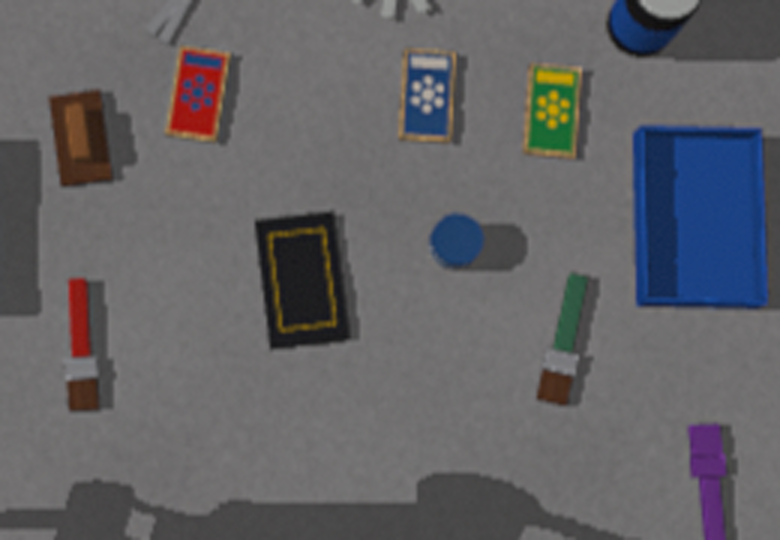

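View pics/side0c.png

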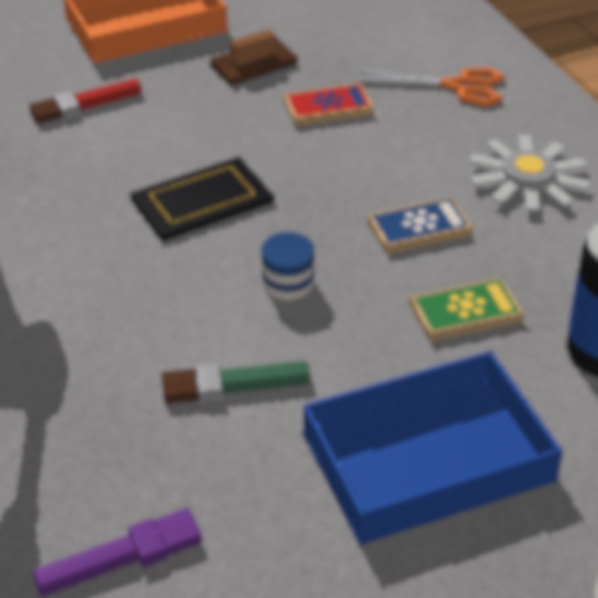

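```bash
cat >> h.py <<'E'
import math
def psi_of(M): return math.degrees(math.atan2(-M[1,0],-M[0,0]))
def plan(x,y,z,psi,n=None,step=.045,frm=None):
    """print how far to go, per row, in tool axes/units (x15cm, x8deg); frm: start pose if chained"""
    s=env.observe(); T,M=wristT(s); p=np.array(s['tcp_pos'])
    if frm is not None:
        p=np.array(frm[:3]); c,q=math.cos(math.radians(frm[3])),math.sin(math.radians(frm[3]))
        M=np.array([[-c,-q,0],[-q,c,0],[0,0,-1.]])
    d=np.array([x,y,z])-p; dpsi=psi-psi_of(M)
    c,q=math.cos(math.radians(psi)),math.sin(math.radians(psi))
    Rt=np.array([[-c,-q,0],[-q,c,0],[0,0,-1.]])
    rv=R.from_matrix(M[:3,:3].T@Rt).as_rotvec(degrees=True)
    k=n or max(1,math.ceil(np.linalg.norm(d)/step),math.ceil(np.abs(rv).max()/8))
    Mi=M[:3,:3].copy(); 
    print('dist %.3f rows %d w %s'%(np.linalg.norm(d),k,(rv/k/8).round(3)))
    for i in range(k):
        print((Mi.T@d/k/.15).round(3).tolist(), end=' ')
        Mi=Mi@R.from_rotvec(rv/k,degrees=True).as_matrix()
    print()
def st():
    s=env.observe(); T,M=wristT(s); print('t %.2f'%s['time_s'],'p',s['tcp_pos'].round(4),'psi %.2f'%psi_of(M),'tilt',M[:3,2].round(4),'F',s['ft_force'].round(2),'w %.4f'%s['grip_width']); return s,T,M
E
python3 - <<'E'
from h import *
plan(.47,0.02,.3,0)
E
```

```text
dist 0.611 rows 14 w [-0.001 -0.    -0.159]
[-0.21, -0.196, -0.045] [-0.206, -0.201, -0.045] [-0.201, -0.205, -0.045] [-0.197, -0.21, -0.045] [-0.192, -0.214, -0.045] [-0.187, -0.218, -0.045] [-0.182, -0.222, -0.045] [-0.177, -0.226, -0.045] [-0.172, -0.23, -0.045] [-0.167, -0.234, -0.045] [-0.162, -0.238, -0.045] [-0.157, -0.241, -0.045] [-0.151, -0.244, -0.045] [-0.146, -0.248, -0.045]
```

Emit:
play_rows:
  series:
    - {"tx": -0.21, "ty": -0.196, "tz": -0.045, "wz": -0.16}
    - {"tx": -0.206, "ty": -0.2, "tz": -0.045, "wz": -0.16}
    - {"tx": -0.2, "ty": -0.205, "tz": -0.045, "wz": -0.16}
    - {"tx": -0.197, "ty": -0.21, "tz": -0.045, "wz": -0.16}
    - {"tx": -0.192, "ty": -0.214, "tz": -0.045, "wz": -0.16}
    - {"tx": -0.187, "ty": -0.218, "tz": -0.045, "wz": -0.16}
    - {"tx": -0.182, "ty": -0.222, "tz": -0.045, "wz": -0.16}
    - {"tx": -0.177, "ty": -0.226, "tz": -0.045, "wz": -0.16}
    - {"tx": -0.172, "ty": -0.23, "tz": -0.045, "wz": -0.16}
    - {"tx": -0.167, "ty": -0.234, "tz": -0.045, "wz": -0.16}
    - {"tx": -0.162, "ty": -0.238, "tz": -0.045, "wz": -0.16}
    - {"tx": -0.157, "ty": -0.241, "tz": -0.045, "wz": -0.16}
  grip: 1

```text
schema error: expected keys tx, ty, tz, wx, wy, wz
```

```bash
python3 - <<'E'
from h import *
st(); plan(.47,0.02,.3,0)
E
```

```text
t 0.10 p [0.1756 0.547  0.2047] psi -17.81 tilt [-7.0e-04 -1.4e-03 -1.0e+00] F [-0.41 -0.02  0.58] w 0.0943
dist 0.611 rows 14 w [-0.001 -0.    -0.159]
[-0.21, -0.196, -0.045] [-0.206, -0.201, -0.045] [-0.201, -0.205, -0.045] [-0.197, -0.21, -0.045] [-0.192, -0.214, -0.045] [-0.187, -0.218, -0.045] [-0.182, -0.222, -0.045] [-0.177, -0.226, -0.045] [-0.172, -0.23, -0.045] [-0.167, -0.234, -0.045] [-0.162, -0.238, -0.045] [-0.157, -0.241, -0.045] [-0.151, -0.244, -0.045] [-0.146, -0.248, -0.045]
```

All six keys are required.

Emit:
play_rows:
  series:
    - {"tx": -0.21, "ty": -0.196, "tz": -0.045, "wx": 0, "wy": 0, "wz": -0.16}
    - {"tx": -0.206, "ty": -0.2, "tz": -0.045, "wx": 0, "wy": 0, "wz": -0.16}
    - {"tx": -0.2, "ty": -0.205, "tz": -0.045, "wx": 0, "wy": 0, "wz": -0.16}
    - {"tx": -0.197, "ty": -0.21, "tz": -0.045, "wx": 0, "wy": 0, "wz": -0.16}
    - {"tx": -0.192, "ty": -0.214, "tz": -0.045, "wx": 0, "wy": 0, "wz": -0.16}
    - {"tx": -0.187, "ty": -0.218, "tz": -0.045, "wx": 0, "wy": 0, "wz": -0.16}
    - {"tx": -0.182, "ty": -0.222, "tz": -0.045, "wx": 0, "wy": 0, "wz": -0.16}
    - {"tx": -0.177, "ty": -0.226, "tz": -0.045, "wx": 0, "wy": 0, "wz": -0.16}
    - {"tx": -0.172, "ty": -0.23, "tz": -0.045, "wx": 0, "wy": 0, "wz": -0.16}
    - {"tx": -0.167, "ty": -0.234, "tz": -0.045, "wx": 0, "wy": 0, "wz": -0.16}
    - {"tx": -0.162, "ty": -0.238, "tz": -0.045, "wx": 0, "wy": 0, "wz": -0.16}
    - {"tx": -0.157, "ty": -0.241, "tz": -0.045, "wx": 0, "wy": 0, "wz": -0.16}
  grip: 1

```text
time_s: 1.3
tcp_pos: [0.4355, 0.0843, 0.2837]
eef_rot: [-0.003, 0.01, 1.0, -0.003]
ft_force: [1.0, 0.1, 0.4]
grip_width: 0.0939
```

```bash
python3 - <<'E'
from h import *
st(); plan(.47,0.02,.3,0)
E
```

```text
t 1.30 p [0.4355 0.0843 0.2837] psi -1.15 tilt [-0.0062 -0.0058 -1.    ] F [0.95 0.11 0.44] w 0.0939
dist 0.075 rows 2 w [-0.021 -0.022 -0.072]
[-0.119, -0.212, -0.054] [-0.117, -0.213, -0.054]
```

Emit:
play_rows:
  series:
    - {"tx": -0.118, "ty": -0.212, "tz": -0.054, "wx": -0.02, "wy": -0.022, "wz": -0.07}
    - {"tx": -0.118, "ty": -0.212, "tz": -0.054, "wx": -0.02, "wy": -0.022, "wz": -0.07}
    - {"tx": 0, "ty": 0, "tz": 0, "wx": 0, "wy": 0, "wz": 0}
    - {"tx": 0, "ty": 0, "tz": 0, "wx": 0, "wy": 0, "wz": 0}

```text
time_s: 1.7
tcp_pos: [0.473, 0.0122, 0.2995]
eef_rot: [-0.0, 0.004, 1.0, -0.001]
ft_force: [0.3, 0.5, -0.0]
grip_width: 0.0941
```

```bash
python3 - <<'E'
from h import *
s,T,M=st(); im=save('wrist','w1.png'); np.save('w1.npy',T)
st()
E
```

```text
t 1.70 p [0.473  0.0122 0.2995] psi -0.47 tilt [-9.0e-04 -1.3e-03 -1.0e+00] F [ 0.27  0.55 -0.01] w 0.0941
t 1.75 p [0.473  0.0123 0.2994] psi -0.42 tilt [-5.e-04 -2.e-03 -1.e+00] F [-1.    0.01 -0.78] w 0.0940
```

View pics/w1.png

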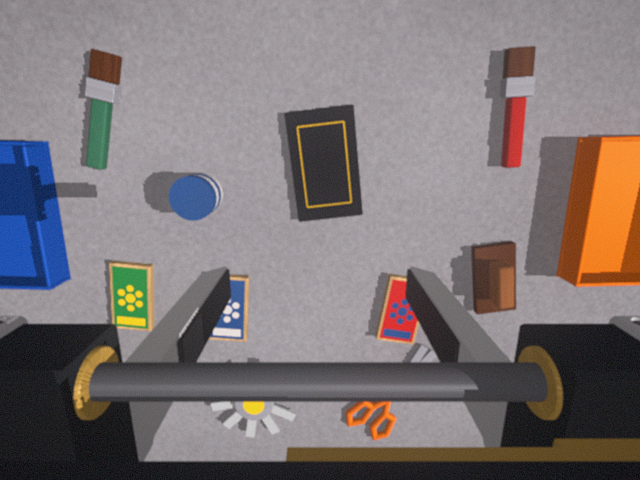

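```bash
cat >> h.py <<'E'
def rectify(im,name,z,x0,x1,y0,y1,T=None,res=.0005):
    """orthophoto on plane z: row down=-x, col right=-y (like top cam); returns image"""
    nx=int(round((x1-x0)/res)); ny=int(round((y1-y0)/res))
    c=np.array([[x1,y1,z],[x1,y0,z],[x0,y0,z],[x0,y1,z]])
    src=proj(name,c,T).astype(np.float32); dst=np.float32([[0,0],[ny,0],[ny,nx],[0,nx]])
    return cv2.warpPerspective(im,cv2.getPerspectiveTransform(src,dst),(ny,nx),flags=cv2.INTER_CUBIC)
def rect_of(mask,x1,y1,res=.0005):
    mask=cv2.morphologyEx(mask.astype(np.uint8),cv2.MORPH_OPEN,np.ones((5,5)))
    cs,_=cv2.findContours(mask,cv2.RETR_EXTERNAL,cv2.CHAIN_APPROX_NONE)
    c=max(cs,key=cv2.contourArea); b=cv2.boxPoints(cv2.minAreaRect(c))
    P=np.c_[x1-(b[:,1]+.5)*res,y1-(b[:,0]+.5)*res]
    e=[P[1]-P[0],P[2]-P[1]]; L=[np.linalg.norm(v) for v in e]; i=int(np.argmax(L)); v=e[i]
    if v[0]<0: v=-v
    return P.mean(0),max(L),min(L),math.degrees(math.atan2(v[1],v[0]))
def sat(im):
    return cv2.cvtColor(im,cv2.COLOR_RGB2HSV)
E
python3 - <<'E'
from h import *
im=cv2.imread('pics/w1.png')[:,:,::-1]; T=np.load('w1.npy')
a=rectify(im,'wrist',.01,.33,.53,-.1,.14,T); 
h=sat(a); cv2.imwrite('pics/r1.png',a[:,:,::-1])
print('yellow',rect_of((h[...,1]>110)&(h[...,2]>90)&(h[...,0]>15)&(h[...,0]<35),.53,.14))
g=a.max(2); 
print('black',rect_of(((g<50))|(h[...,1]>110)&(h[...,0]<35)&(h[...,0]>15),.53,.14))
E
```

```text
yellow (array([0.43395716, 0.02133876], dtype=float32), np.float32(0.106429555), np.float32(0.062366202), 6.088528260551305)
black (array([0.43395787, 0.02133218], dtype=float32), np.float32(0.106429614), np.float32(0.06237947), 6.0885248571569965)
```

View pics/r1.png

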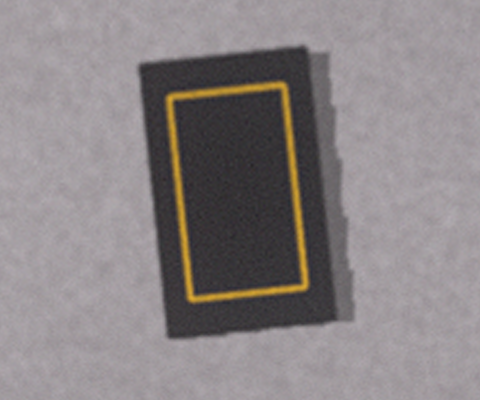

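```bash
python3 - <<'E'
from h import *
plan(.69,0.02,.27,0)
E
```

```text
dist 0.219 rows 5 w [-0.003 -0.001 -0.01 ]
[-0.289, 0.013, 0.039] [-0.289, 0.012, 0.039] [-0.289, 0.012, 0.039] [-0.289, 0.011, 0.039] [-0.289, 0.011, 0.039]
```

Emit:
play_rows:
  series:
    - {"tx": -0.289, "ty": 0.012, "tz": 0.039, "wx": 0, "wy": 0, "wz": -0.01}
    - {"tx": -0.289, "ty": 0.012, "tz": 0.039, "wx": 0, "wy": 0, "wz": -0.01}
    - {"tx": -0.289, "ty": 0.012, "tz": 0.039, "wx": 0, "wy": 0, "wz": -0.01}
    - {"tx": -0.289, "ty": 0.012, "tz": 0.039, "wx": 0, "wy": 0, "wz": -0.01}
    - {"tx": -0.289, "ty": 0.012, "tz": 0.039, "wx": 0, "wy": 0, "wz": -0.01}
    - {"tx": 0, "ty": 0, "tz": 0, "wx": 0, "wy": 0, "wz": 0}
    - {"tx": 0, "ty": 0, "tz": 0, "wx": 0, "wy": 0, "wz": 0}
    - {"tx": 0, "ty": 0, "tz": 0, "wx": 0, "wy": 0, "wz": 0}

```text
time_s: 2.55
tcp_pos: [0.6889, 0.0345, 0.2648]
eef_rot: [-0.005, -0.007, 1.0, 0.001]
ft_force: [0.0, 0.2, 0.5]
grip_width: 0.094
```

```bash
python3 - <<'E'
from h import *
s,T,M=st(); im=save('wrist','w2.png'); np.save('w2.npy',T)
out=[]
for n,x,y in [('red',.637,.13),('blue',.631,-.117),('green',.612,-.253),('press',.588,.254)]:
    a=rectify(im,'wrist',.012,x-.08,x+.08,y-.06,y+.06,T); cv2.imwrite('pics/r2_%s.png'%n,a[:,:,::-1]); out.append(a)
    h=sat(a); print(n,rect_of((h[...,1]>70),x+.08,y+.06))
cv2.imwrite('pics/r2.png',np.hstack(out)[:,::-1][:,:,::-1][:, ::-1][:600,:][:,:960])
cv2.imwrite('pics/r2.png',cv2.resize(np.hstack(out)[:,:,::-1],(792,264)))
E
```

```text
t 2.55 p [0.6889 0.0345 0.2648] psi 0.80 tilt [-0.0103  0.001  -0.9999] F [0.03 0.22 0.53] w 0.0940
red (array([0.63899326, 0.12970945], dtype=float32), np.float32(0.0999546), np.float32(0.057046443), -9.462322208025617)
blue (array([ 0.63449967, -0.11646873], dtype=float32), np.float32(0.099619426), np.float32(0.05863225), -5.000642463125411)
green (array([ 0.6161873 , -0.24932376], dtype=float32), np.float32(0.099849105), np.float32(0.06225021), -6.679883767926973)
press (array([0.5917793, 0.2552888], dtype=float32), np.float32(0.09865028), np.float32(0.058837976), 7.907171275222017)
```

View pics/r2.png

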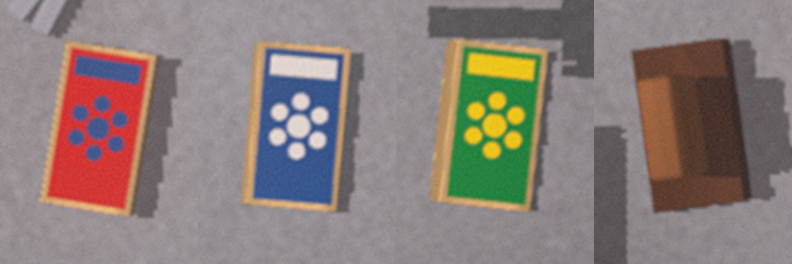

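View pics/w2.png

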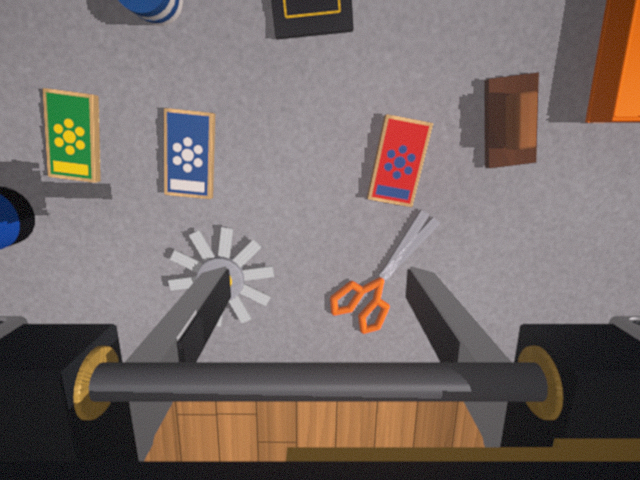

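```bash
python3 - <<'E'
from h import *
print('mug',ray_plane('top',(452,166),.14), ray_plane('top',(440,182),.0))
plan(.639,0.1297,.06,-9.4)
E
```

```text
mug [[ 0.70744013 -0.35168112  0.14      ]] [[ 0.69882383 -0.34453142  0.        ]]
dist 0.232 rows 6 w [ 0.001 -0.012  0.212]
[0.051, 0.106, 0.229] [0.055, 0.105, 0.229] [0.058, 0.103, 0.229] [0.062, 0.101, 0.229] [0.065, 0.099, 0.228] [0.068, 0.097, 0.228]
```

Emit:
play_rows:
  series:
    - {"tx": 0.051, "ty": 0.106, "tz": 0.229, "wx": 0, "wy": -0.012, "wz": 0.212}
    - {"tx": 0.055, "ty": 0.105, "tz": 0.229, "wx": 0, "wy": -0.012, "wz": 0.212}
    - {"tx": 0.058, "ty": 0.103, "tz": 0.229, "wx": 0, "wy": -0.012, "wz": 0.212}
    - {"tx": 0.062, "ty": 0.101, "tz": 0.229, "wx": 0, "wy": -0.012, "wz": 0.212}
    - {"tx": 0.065, "ty": 0.099, "tz": 0.229, "wx": 0, "wy": -0.012, "wz": 0.212}
    - {"tx": 0.068, "ty": 0.097, "tz": 0.228, "wx": 0, "wy": -0.012, "wz": 0.212}
    - {"tx": 0, "ty": 0, "tz": 0, "wx": 0, "wy": 0, "wz": 0}

```text
time_s: 3.3
tcp_pos: [0.6329, 0.1322, 0.066]
eef_rot: [0.009, 0.086, 0.996, 0.0]
ft_force: [-0.3, -0.0, 0.5]
grip_width: 0.0938
```

```bash
python3 - <<'E'
from h import *
st(); plan(.639,0.1297,.004,-9.4,3)
E
```

```text
t 3.30 p [0.6329 0.1322 0.066 ] psi -9.84 tilt [ 1.710e-02 -7.000e-04 -9.999e-01] F [-0.33 -0.01  0.55] w 0.0938
dist 0.062 rows 3 w [ 0.005  0.041 -0.018]
[-0.012, -0.003, 0.138] [-0.013, -0.003, 0.138] [-0.014, -0.003, 0.138]
```

Emit:
play_rows:
  series:
    - {"tx": -0.02, "ty": -0.005, "tz": 0.14, "wx": 0.005, "wy": 0.06, "wz": -0.025}
    - {"tx": -0.02, "ty": -0.005, "tz": 0.14, "wx": 0.005, "wy": 0.06, "wz": -0.025}
    - {"tx": 0, "ty": 0, "tz": 0.06, "wx": 0, "wy": 0, "wz": 0}
    - {"tx": 0, "ty": 0, "tz": 0, "wx": 0, "wy": 0, "wz": 0}

```text
time_s: 3.7
tcp_pos: [0.644, 0.1275, 0.018]
eef_rot: [0.005, 0.081, 0.997, 0.001]
ft_force: [-0.7, -1.0, 0.5]
grip_width: 0.0938
```

```bash
python3 - <<'E'
from h import *
st(); plan(.639,0.1297,.004,-9.4,2)
E
```

```text
t 3.70 p [0.644  0.1275 0.018 ] psi -9.35 tilt [ 1.040e-02  3.000e-04 -9.999e-01] F [-0.66 -1.02  0.5 ] w 0.0938
dist 0.015 rows 2 w [0.007 0.036 0.003]
[0.018, 0.005, 0.046] [0.018, 0.005, 0.047]
```

Emit:
play_rows:
  series:
    - {"tx": 0.018, "ty": 0.005, "tz": 0.046, "wx": 0.007, "wy": 0.036, "wz": 0}
    - {"tx": 0.018, "ty": 0.005, "tz": 0.046, "wx": 0.007, "wy": 0.036, "wz": 0}
    - {"tx": 0, "ty": 0, "tz": 0, "wx": 0, "wy": 0, "wz": 0}

```text
time_s: 4.0
tcp_pos: [0.6406, 0.1288, 0.0041]
eef_rot: [0.001, 0.082, 0.997, 0.0]
ft_force: [-0.6, 0.0, -0.5]
grip_width: 0.0938
```

```bash
python3 - <<'E'
from h import *
for i in range(3): st()
plan(.639,0.1297,.004,-9.4,1)
E
```

```text
t 4.00 p [0.6406 0.1288 0.0041] psi -9.44 tilt [ 1.9e-03  1.0e-04 -1.0e+00] F [-0.58  0.01 -0.53] w 0.0938
t 4.00 p [0.6406 0.1288 0.0041] psi -9.44 tilt [ 1.9e-03  1.0e-04 -1.0e+00] F [-0.58  0.01 -0.53] w 0.0938
t 4.00 p [0.6406 0.1288 0.0041] psi -9.44 tilt [ 1.9e-03  1.0e-04 -1.0e+00] F [-0.58  0.01 -0.53] w 0.0938
dist 0.002 rows 1 w [ 0.003  0.013 -0.005]
[0.012, 0.004, 0.001]
```

Emit:
play_rows:
  series:
    - {"tx": 0.01, "ty": 0.003, "tz": 0, "wx": 0, "wy": 0.01, "wz": 0}
    - {"tx": 0, "ty": 0, "tz": 0, "wx": 0, "wy": 0, "wz": 0}
    - {"tx": 0, "ty": 0, "tz": 0, "wx": 0, "wy": 0, "wz": 0}
    - {"tx": 0, "ty": 0, "tz": 0, "wx": 0, "wy": 0, "wz": 0}
    - {"tx": 0, "ty": 0, "tz": 0, "wx": 0, "wy": 0, "wz": 0}
  grip: 0
  squeeze: 30

```text
time_s: 4.5
tcp_pos: [0.6399, 0.1299, 0.0054]
eef_rot: [0.001, 0.082, 0.997, 0.0]
ft_force: [-0.3, 0.1, 0.5]
grip_width: 0.0574
```

```bash
python3 - <<'E'
from h import *
st()
plan(.639,0.1297,.09,-9.4,2)
E
```

```text
t 4.50 p [0.6399 0.1299 0.0054] psi -9.41 tilt [ 2.8e-03  6.0e-04 -1.0e+00] F [-0.33  0.08  0.55] w 0.0574
dist 0.085 rows 2 w [ 0.004  0.01  -0.001]
[0.002, -0.001, -0.282] [0.003, -0.001, -0.282]
```

Emit:
play_rows:
  series:
    - {"tx": 0, "ty": 0, "tz": 0, "wx": 0, "wy": 0, "wz": 0}
    - {"tx": 0, "ty": 0, "tz": -0.2, "wx": 0, "wy": 0, "wz": 0}
    - {"tx": 0, "ty": 0, "tz": -0.28, "wx": 0, "wy": 0, "wz": 0}
    - {"tx": 0, "ty": 0, "tz": 0, "wx": 0, "wy": 0, "wz": 0}

```text
time_s: 4.9
tcp_pos: [0.6385, 0.1298, 0.0777]
eef_rot: [-0.001, 0.082, 0.997, 0.0]
ft_force: [0.4, -0.4, -1.1]
grip_width: 0.0559
```

```bash
python3 - <<'E'
from h import *
s,T,M=st(); im=save('wrist','w3.png'); np.save('w3.npy',T)
plan(.434,.0213,.06,6.1)
E
```

```text
t 4.90 p [0.6385 0.1298 0.0777] psi -9.41 tilt [-1.5e-03  2.0e-04 -1.0e+00] F [ 0.36 -0.4  -1.11] w 0.0559
dist 0.230 rows 6 w [-0.001 -0.008 -0.323]
[0.202, -0.155, 0.018] [0.209, -0.146, 0.018] [0.215, -0.137, 0.018] [0.221, -0.127, 0.017] [0.227, -0.117, 0.017] [0.232, -0.106, 0.017]
```

View pics/w3.png

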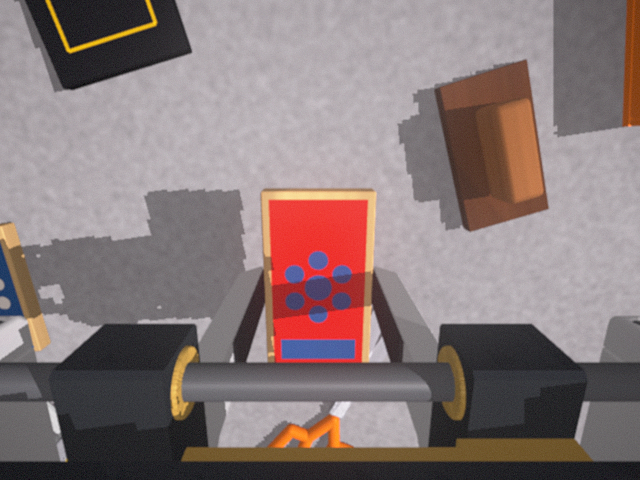

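```bash
cat >> h.py <<'E'
def held(uv,ztool):
    H=calibration('wrist')['hand_eye']; return ray_plane('wrist',uv,ztool,H)
E
python3 - <<'E'
from h import *
im=cv2.imread('pics/w3.png'); cv2.imwrite('pics/w3c.png',cv2.resize(im[170:370,220:420],None,fx=3,fy=3,interpolation=cv2.INTER_CUBIC))
print(held([[263,190],[375,190],[320,190],[319,288]],-.0066))
E
```

```text
[[ 0.05111396 -0.02560397 -0.0066    ]
 [ 0.05115994  0.02783984 -0.0066    ]
 [ 0.05113736  0.00159137 -0.0066    ]
 [ 0.00056491  0.00120789 -0.0066    ]]
```

View pics/w3c.png

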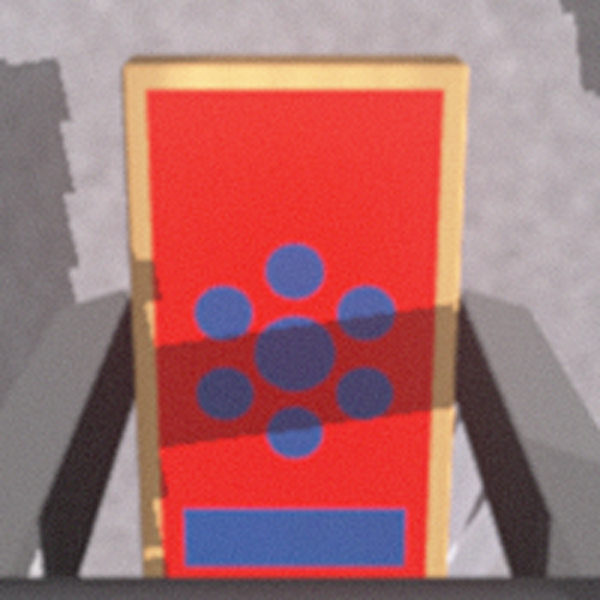

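Emit:
play_rows:
  series:
    - {"tx": 0.202, "ty": -0.155, "tz": 0.018, "wx": 0, "wy": -0.008, "wz": -0.323}
    - {"tx": 0.209, "ty": -0.146, "tz": 0.018, "wx": 0, "wy": -0.008, "wz": -0.323}
    - {"tx": 0.215, "ty": -0.137, "tz": 0.018, "wx": 0, "wy": -0.008, "wz": -0.323}
    - {"tx": 0.221, "ty": -0.127, "tz": 0.017, "wx": 0, "wy": -0.008, "wz": -0.323}
    - {"tx": 0.227, "ty": -0.117, "tz": 0.017, "wx": 0, "wy": -0.008, "wz": -0.323}
    - {"tx": 0.232, "ty": -0.106, "tz": 0.017, "wx": 0, "wy": -0.008, "wz": -0.323}
    - {"tx": 0, "ty": 0, "tz": 0, "wx": 0, "wy": 0, "wz": 0}
    - {"tx": 0, "ty": 0, "tz": 0, "wx": 0, "wy": 0, "wz": 0}

```text
time_s: 5.75
tcp_pos: [0.4184, 0.0183, 0.0494]
eef_rot: [-0.008, -0.059, 0.998, 0.001]
ft_force: [1.2, 0.8, -0.2]
grip_width: 0.0555
```

```bash
python3 - <<'E'
from h import *
s,T,M=st()
plan(.434,.0203,.04,6.1)
E
```

```text
t 5.75 p [0.4184 0.0183 0.0494] psi 6.82 tilt [-1.640e-02  9.000e-04 -9.999e-01] F [ 1.18  0.79 -0.2 ] w 0.0555
dist 0.018 rows 1 w [ 0.02  -0.116  0.089]
[-0.106, 0.001, 0.061]
```

Emit:
play_rows:
  series:
    - {"tx": -0.053, "ty": 0, "tz": 0.03, "wx": 0.01, "wy": -0.058, "wz": 0.045}
    - {"tx": -0.053, "ty": 0, "tz": 0.03, "wx": 0.01, "wy": -0.058, "wz": 0.045}
    - {"tx": 0, "ty": 0, "tz": 0, "wx": 0, "wy": 0, "wz": 0}
    - {"tx": 0, "ty": 0, "tz": 0, "wx": 0, "wy": 0, "wz": 0}

```text
time_s: 6.15
tcp_pos: [0.4387, 0.0212, 0.0383]
eef_rot: [0.001, -0.053, 0.999, 0.0]
ft_force: [0.2, 0.2, -0.5]
grip_width: 0.0552
```

```bash
python3 - <<'E'
from h import *
s,T,M=st(); im=save('wrist','w4.png'); np.save('w4.npy',T)
plan(.434,.0203,.04,6.1)
E
```

```text
t 6.15 p [0.4387 0.0212 0.0383] psi 6.08 tilt [ 2.4e-03  3.0e-04 -1.0e+00] F [ 0.18  0.18 -0.49] w 0.0552
dist 0.005 rows 1 w [-0.     0.02  -0.003]
[0.033, -0.002, -0.011]
```

View pics/w4.png

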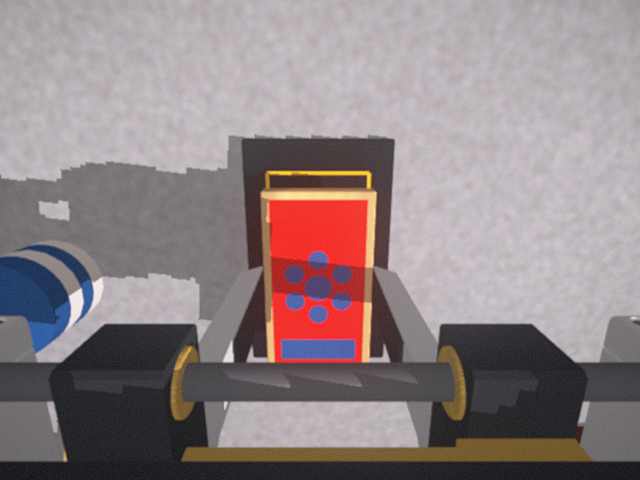

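```bash
python3 - <<'E'
from h import *
im=cv2.imread('pics/w4.png'); cv2.imwrite('pics/w4c.png',cv2.resize(im[125:325,220:420],None,fx=3,fy=3,interpolation=cv2.INTER_CUBIC))
T=np.load('w4.npy')
print(ray_plane('wrist',[[243,140],[393,139.5],[266.5,173],[371,172.5]],.01,T))
print(held([[243,140],[393,139.5],[266.5,173],[371,172.5]],.0283))
c,s=math.cos(math.radians(6.09)),math.sin(math.radians(6.09))
for hx,hy in [(.07,.043),(.0515,.0295),(.05,.028)]:
  P=np.array([[.434+c*a*hx-s*b*hy,.0213+s*a*hx+c*b*hy,.01] for a,b in [(-1,-1),(-1,1)]])
  print(proj('wrist',P,T))
E
```

```text
[[ 0.36994145 -0.02716177  0.01      ]
 [ 0.36080828  0.05533753  0.01      ]
 [ 0.38663525 -0.01297848  0.01      ]
 [ 0.38003474  0.04587019  0.01      ]]
[[ 0.07355376 -0.04083799  0.0283    ]
 [ 0.07390279  0.04223222  0.0283    ]
 [ 0.05544205 -0.02848544  0.0283    ]
 [ 0.05577617  0.03076722  0.0283    ]]
[[239.9752798  137.82703431]
 [395.59783981 137.94657251]]
[[265.67277436 171.6354994 ]
 [369.87190502 171.70501707]]
[[268.41697291 174.30591182]
 [367.12554821 174.37097927]]
```

View pics/w4c.png

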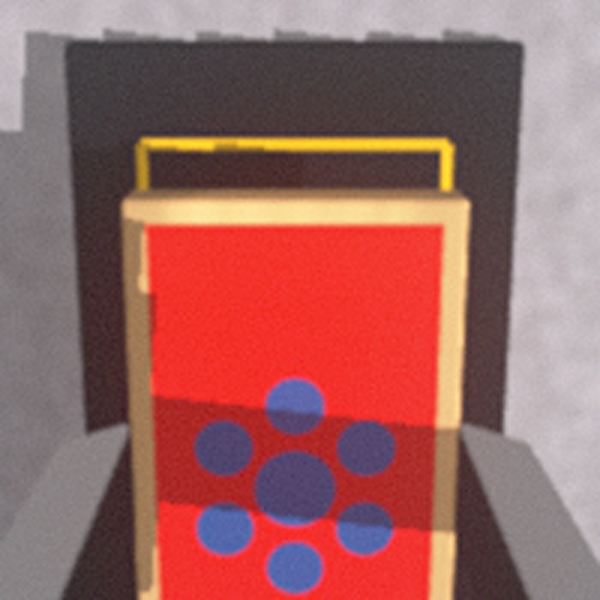

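Emit:
play_rows:
  series:
    - {"tx": 0.014, "ty": 0, "tz": 0.04, "wx": 0, "wy": 0.01, "wz": 0}
    - {"tx": 0.014, "ty": 0, "tz": 0.04, "wx": 0, "wy": 0.01, "wz": 0}
    - {"tx": 0, "ty": 0, "tz": 0.03, "wx": 0, "wy": 0, "wz": 0}
    - {"tx": 0, "ty": 0, "tz": 0, "wx": 0, "wy": 0, "wz": 0}

```text
time_s: 6.6
tcp_pos: [0.4344, 0.0211, 0.0203]
eef_rot: [-0.0, -0.053, 0.999, 0.0]
ft_force: [0.7, -0.3, -0.9]
grip_width: 0.0556
```

```bash
python3 - <<'E'
from h import *
s,T,M=st()
plan(.4344,.0206,.0160,6.1)
E
```

```text
t 6.60 p [0.4344 0.0211 0.0203] psi 6.12 tilt [-8.e-04  0.e+00 -1.e+00] F [ 0.68 -0.35 -0.92] w 0.0556
dist 0.004 rows 1 w [ 0.001 -0.006  0.002]
[0.0, -0.003, 0.029]
```

Emit:
play_rows:
  series:
    - {"tx": 0, "ty": -0.002, "tz": 0.015, "wx": 0, "wy": -0.005, "wz": 0}
    - {"tx": 0, "ty": 0, "tz": 0.015, "wx": 0, "wy": 0, "wz": 0}
    - {"tx": 0, "ty": 0, "tz": 0, "wx": 0, "wy": 0, "wz": 0}

```text
time_s: 6.9
tcp_pos: [0.4345, 0.0207, 0.0155]
eef_rot: [0.0, -0.053, 0.999, 0.0]
ft_force: [-0.2, -0.2, -1.7]
grip_width: 0.0555
```

```bash
python3 - <<'E'
from h import *
s,T,M=st()
plan(.4344,.0206,.0155,6.1)
E
```

```text
t 6.90 p [0.4345 0.0207 0.0155] psi 6.10 tilt [ 3.e-04  1.e-04 -1.e+00] F [-0.18 -0.16 -1.73] w 0.0555
dist 0.000 rows 1 w [0.001 0.002 0.   ]
[0.001, -0.0, -0.0]
```

Emit:
play_rows:
  series:
    - {"tx": 0, "ty": 0, "tz": 0, "wx": 0, "wy": 0, "wz": 0}
    - {"tx": 0, "ty": 0, "tz": 0, "wx": 0, "wy": 0, "wz": 0}
    - {"tx": 0, "ty": 0, "tz": 0, "wx": 0, "wy": 0, "wz": 0}
    - {"tx": 0, "ty": 0, "tz": -0.05, "wx": 0, "wy": 0, "wz": 0}
    - {"tx": -0.05, "ty": 0, "tz": -0.3, "wx": 0, "wy": 0, "wz": 0}
    - {"tx": -0.1, "ty": 0, "tz": -0.3, "wx": 0, "wy": 0, "wz": 0}
    - {"tx": -0.1, "ty": 0, "tz": -0.1, "wx": 0, "wy": 0, "wz": 0}
    - {"tx": 0, "ty": 0, "tz": 0, "wx": 0, "wy": 0, "wz": 0}
    - {"tx": 0, "ty": 0, "tz": 0, "wx": 0, "wy": 0, "wz": 0}
  grip: 1

```text
time_s: 7.8
tcp_pos: [0.4713, 0.0248, 0.1339]
eef_rot: [-0.0, -0.053, 0.999, 0.0]
ft_force: [-0.4, -0.6, -0.1]
grip_width: 0.0939
```

```bash
python3 - <<'E'
from h import *
s,T,M=st(); im=save('wrist','w5.png'); np.save('w5.npy',T)
a=rectify(im,'wrist',.022,.33,.53,-.08,.12,T); h=sat(a); cv2.imwrite('pics/r5.png',a[:,:,::-1])
m=(h[...,1]>110)&(h[...,2]>110); print('panel+',rect_of(m,.53,.12))
m=(h[...,1]>110)&(h[...,2]>130)&((h[...,0]<6)|(h[...,0]>170)); print('red',rect_of(m,.53,.12))
b=rectify(im,'wrist',.01,.33,.53,-.08,.12,T); print('base',rect_of((b.max(2)<75)|(sat(b)[...,1]>110),.53,.12))
plan(.6345,-.1177,.055,-5)
E
```

```text
t 7.80 p [0.4713 0.0248 0.1339] psi 6.10 tilt [-5.e-04  2.e-04 -1.e+00] F [-0.37 -0.58 -0.13] w 0.0939
panel+ (array([0.43214732, 0.02121238], dtype=float32), np.float32(0.100801535), np.float32(0.058494844), 6.088534442675049)
red (array([0.43375242, 0.02097717], dtype=float32), np.float32(0.0913411), np.float32(0.047517568), 6.14662551667195)
base (array([0.43333036, 0.02076158], dtype=float32), np.float32(0.1374851), np.float32(0.084105276), 6.057694786315283)
dist 0.231 rows 6 w [ 0.    -0.001  0.231]
[-0.164, -0.177, 0.087] [-0.169, -0.171, 0.087] [-0.175, -0.166, 0.087] [-0.18, -0.16, 0.087] [-0.185, -0.154, 0.087] [-0.19, -0.148, 0.087]
```

View pics/r5.png

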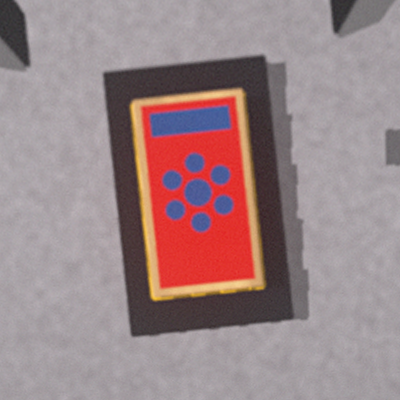

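Emit:
play_rows:
  series:
    - {"tx": -0.164, "ty": -0.177, "tz": 0.06, "wx": 0, "wy": 0, "wz": 0.231}
    - {"tx": -0.169, "ty": -0.171, "tz": 0.06, "wx": 0, "wy": 0, "wz": 0.231}
    - {"tx": -0.175, "ty": -0.166, "tz": 0.09, "wx": 0, "wy": 0, "wz": 0.231}
    - {"tx": -0.18, "ty": -0.16, "tz": 0.1, "wx": 0, "wy": 0, "wz": 0.231}
    - {"tx": -0.185, "ty": -0.154, "tz": 0.1, "wx": 0, "wy": 0, "wz": 0.231}
    - {"tx": -0.12, "ty": -0.1, "tz": 0.08, "wx": 0, "wy": 0, "wz": 0.16}
    - {"tx": 0, "ty": 0, "tz": 0, "wx": 0, "wy": 0, "wz": 0}
    - {"tx": 0, "ty": 0, "tz": 0, "wx": 0, "wy": 0, "wz": 0}

```text
time_s: 8.65
tcp_pos: [0.6124, -0.1115, 0.0432]
eef_rot: [-0.014, 0.042, 0.999, 0.003]
ft_force: [0.2, 0.3, 0.0]
grip_width: 0.0942
```

```bash
python3 - <<'E'
from h import *
s,T,M=st()
plan(.6345,-.1177,.025,-5)
E
```

```text
t 8.65 p [ 0.6124 -0.1115  0.0432] psi -4.79 tilt [-0.0284  0.0081 -0.9996] F [0.21 0.32 0.03] w 0.0942
dist 0.029 rows 1 w [ 0.041 -0.207  0.026]
[-0.154, -0.03, 0.117]
```

Emit:
play_rows:
  series:
    - {"tx": -0.075, "ty": -0.015, "tz": 0.03, "wx": 0.02, "wy": -0.1, "wz": 0.013}
    - {"tx": -0.075, "ty": -0.015, "tz": 0.05, "wx": 0.02, "wy": -0.1, "wz": 0.013}
    - {"tx": 0, "ty": 0, "tz": 0, "wx": 0, "wy": 0, "wz": 0}
    - {"tx": 0, "ty": 0, "tz": 0, "wx": 0, "wy": 0, "wz": 0}

```text
time_s: 9.05
tcp_pos: [0.6326, -0.1151, 0.0303]
eef_rot: [-0.001, 0.042, 0.999, 0.0]
ft_force: [-0.8, 0.9, 0.4]
grip_width: 0.0942
```

```bash
python3 - <<'E'
from h import *
s,T,M=st()
plan(.6345,-.1177,.004,-5,2)
E
```

```text
t 9.05 p [ 0.6326 -0.1151  0.0303] psi -4.86 tilt [-1.2e-03  9.0e-04 -1.0e+00] F [-0.82  0.86  0.38] w 0.0942
dist 0.026 rows 2 w [ 0.003 -0.005  0.009]
[-0.007, -0.008, 0.088] [-0.007, -0.008, 0.088]
```

Emit:
play_rows:
  series:
    - {"tx": -0.007, "ty": -0.009, "tz": 0.09, "wx": 0, "wy": 0, "wz": 0.01}
    - {"tx": -0.007, "ty": -0.009, "tz": 0.06, "wx": 0, "wy": 0, "wz": 0.01}
    - {"tx": 0, "ty": 0, "tz": 0.015, "wx": 0, "wy": 0, "wz": 0}
    - {"tx": 0, "ty": 0, "tz": 0, "wx": 0, "wy": 0, "wz": 0}

```text
time_s: 9.45
tcp_pos: [0.6341, -0.1173, 0.0041]
eef_rot: [-0.0, 0.043, 0.999, 0.0]
ft_force: [0.3, 0.9, -0.5]
grip_width: 0.0939
```

```bash
python3 - <<'E'
from h import *
s,T,M=st()
plan(.6345,-.1177,.005,-5,1)
E
```

```text
t 9.45 p [ 0.6341 -0.1173  0.0041] psi -4.97 tilt [-9.e-04  8.e-04 -1.e+00] F [ 0.29  0.86 -0.53] w 0.0939
dist 0.001 rows 1 w [ 0.005 -0.007  0.004]
[-0.003, -0.003, -0.006]
```

Emit:
play_rows:
  series:
    - {"tx": -0.002, "ty": -0.002, "tz": -0.006, "wx": 0, "wy": 0, "wz": 0}
    - {"tx": 0, "ty": 0, "tz": 0, "wx": 0, "wy": 0, "wz": 0}
    - {"tx": 0, "ty": 0, "tz": 0, "wx": 0, "wy": 0, "wz": 0}
    - {"tx": 0, "ty": 0, "tz": 0, "wx": 0, "wy": 0, "wz": 0}
    - {"tx": 0, "ty": 0, "tz": 0, "wx": 0, "wy": 0, "wz": 0}
    - {"tx": 0, "ty": 0, "tz": 0, "wx": 0, "wy": 0, "wz": 0}
  grip: 0

```text
time_s: 10.05
tcp_pos: [0.6349, -0.1179, 0.0058]
eef_rot: [0.0, 0.043, 0.999, 0.0]
ft_force: [0.1, -0.6, -0.2]
grip_width: 0.0553
```

```bash
python3 - <<'E'
from h import *
s,T,M=st()
E
```

```text
t 10.05 p [ 0.6349 -0.1179  0.0058] psi -4.99 tilt [ 3.e-04  4.e-04 -1.e+00] F [ 0.06 -0.62 -0.15] w 0.0553
```

Emit:
play_rows:
  series:
    - {"tx": 0, "ty": 0, "tz": -0.15, "wx": 0, "wy": 0, "wz": 0}
    - {"tx": 0, "ty": 0, "tz": -0.28, "wx": 0, "wy": 0, "wz": 0}
    - {"tx": 0, "ty": 0, "tz": -0.1, "wx": 0, "wy": 0, "wz": 0}
    - {"tx": 0, "ty": 0, "tz": 0, "wx": 0, "wy": 0, "wz": 0}

```text
time_s: 10.45
tcp_pos: [0.6335, -0.1175, 0.0862]
eef_rot: [-0.002, 0.043, 0.999, 0.001]
ft_force: [0.4, 0.1, -1.0]
grip_width: 0.0558
```

```bash
python3 - <<'E'
from h import *
s,T,M=st()
plan(.4345,.0207,.075,6.1)
E
```

```text
t 10.45 p [ 0.6335 -0.1175  0.0862] psi -4.98 tilt [-0.0038  0.0018 -1.    ] F [ 0.41  0.1  -1.04] w 0.0558
dist 0.243 rows 6 w [ 0.002 -0.005 -0.231]
[0.234, 0.134, 0.014] [0.229, 0.141, 0.013] [0.224, 0.149, 0.013] [0.22, 0.156, 0.013] [0.214, 0.163, 0.013] [0.209, 0.17, 0.013]
```

Emit:
play_rows:
  series:
    - {"tx": 0.234, "ty": 0.134, "tz": 0.01, "wx": 0, "wy": 0, "wz": -0.231}
    - {"tx": 0.229, "ty": 0.141, "tz": 0.005, "wx": 0, "wy": 0, "wz": -0.231}
    - {"tx": 0.224, "ty": 0.149, "tz": 0.005, "wx": 0, "wy": 0, "wz": -0.231}
    - {"tx": 0.22, "ty": 0.156, "tz": 0.005, "wx": 0, "wy": 0, "wz": -0.231}
    - {"tx": 0.214, "ty": 0.163, "tz": 0.005, "wx": 0, "wy": 0, "wz": -0.231}
    - {"tx": 0.1, "ty": 0.09, "tz": 0.005, "wx": 0, "wy": 0, "wz": -0.15}
    - {"tx": 0, "ty": 0, "tz": 0, "wx": 0, "wy": 0, "wz": 0}
    - {"tx": 0, "ty": 0, "tz": 0, "wx": 0, "wy": 0, "wz": 0}

```text
time_s: 11.25
tcp_pos: [0.4414, 0.0132, 0.074]
eef_rot: [-0.005, -0.05, 0.999, 0.001]
ft_force: [0.2, 0.0, -0.1]
grip_width: 0.0554
```

```bash
python3 - <<'E'
from h import *
s,T,M=st()
plan(.4345,.0207,.055,6.1,2)
E
```

```text
t 11.25 p [0.4414 0.0132 0.074 ] psi 5.76 tilt [-0.01    0.0021 -0.9999] F [ 0.19  0.02 -0.06] w 0.0554
dist 0.022 rows 2 w [ 0.011 -0.035 -0.021]
[0.02, 0.027, 0.064] [0.02, 0.027, 0.064]
```

Emit:
play_rows:
  series:
    - {"tx": 0.02, "ty": 0.027, "tz": 0.064, "wx": 0.011, "wy": -0.035, "wz": -0.02}
    - {"tx": 0.02, "ty": 0.027, "tz": 0.05, "wx": 0.011, "wy": -0.035, "wz": -0.02}
    - {"tx": 0, "ty": 0, "tz": 0, "wx": 0, "wy": 0, "wz": 0}
    - {"tx": 0, "ty": 0, "tz": 0, "wx": 0, "wy": 0, "wz": 0}

```text
time_s: 11.65
tcp_pos: [0.4411, 0.0178, 0.0562]
eef_rot: [0.003, -0.051, 0.999, -0.001]
ft_force: [0.4, 0.3, -0.0]
grip_width: 0.0554
```

```bash
python3 - <<'E'
from h import *
s,T,M=st(); im=save('wrist','w6.png'); np.save('w6.npy',T)
cv2.imwrite('pics/w6c.png',cv2.resize(im[125:325,220:420,::-1],None,fx=3,fy=3,interpolation=cv2.INTER_CUBIC))
plan(.4345,.0207,.033,6.1,2)
E
```

```text
t 11.65 p [0.4411 0.0178 0.0562] psi 5.90 tilt [ 0.0054 -0.0018 -1.    ] F [ 0.38  0.33 -0.03] w 0.0554
dist 0.024 rows 2 w [-0.008  0.019 -0.013]
[0.021, 0.012, 0.077] [0.021, 0.012, 0.078]
```

View pics/w6c.png

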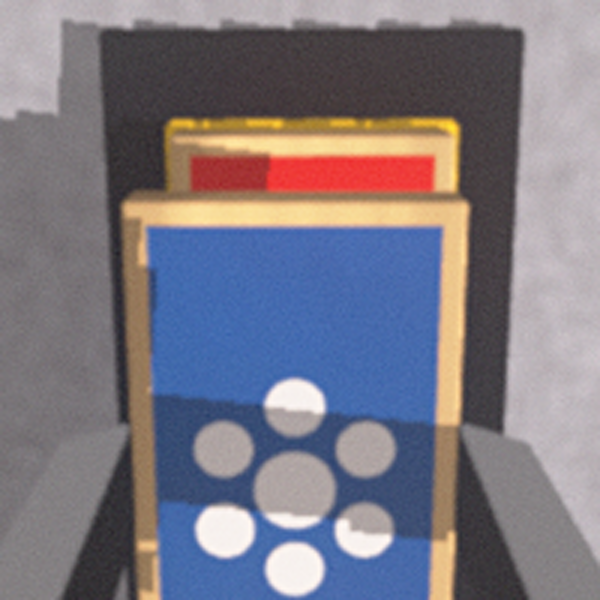

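Emit:
play_rows:
  series:
    - {"tx": 0.022, "ty": 0.012, "tz": 0.06, "wx": -0.008, "wy": 0.019, "wz": -0.012}
    - {"tx": 0.022, "ty": 0.012, "tz": 0.06, "wx": -0.008, "wy": 0.019, "wz": -0.012}
    - {"tx": 0, "ty": 0, "tz": 0.02, "wx": 0, "wy": 0, "wz": 0}
    - {"tx": 0, "ty": 0, "tz": 0, "wx": 0, "wy": 0, "wz": 0}

```text
time_s: 12.1
tcp_pos: [0.4355, 0.0199, 0.0337]
eef_rot: [0.0, -0.053, 0.999, -0.0]
ft_force: [-0.0, 0.0, -0.3]
grip_width: 0.0557
```

```bash
python3 - <<'E'
from h import *
s,T,M=st()
plan(.4342,.0207,.0285,6.1,2)
E
```

```text
t 12.10 p [0.4355 0.0199 0.0337] psi 6.02 tilt [ 8.e-04 -2.e-04 -1.e+00] F [-0.01  0.05 -0.35] w 0.0557
dist 0.005 rows 2 w [-0.001  0.003 -0.005]
[0.004, 0.003, 0.017] [0.004, 0.003, 0.017]
```

Emit:
play_rows:
  series:
    - {"tx": 0.005, "ty": 0.004, "tz": 0.01, "wx": 0, "wy": 0.003, "wz": -0.005}
    - {"tx": 0.004, "ty": 0.003, "tz": 0.01, "wx": 0, "wy": 0.003, "wz": -0.005}
    - {"tx": 0, "ty": 0, "tz": 0.01, "wx": 0, "wy": 0, "wz": 0}
    - {"tx": 0, "ty": 0, "tz": 0, "wx": 0, "wy": 0, "wz": 0}

```text
time_s: 12.5
tcp_pos: [0.4341, 0.0209, 0.0289]
eef_rot: [0.0, -0.053, 0.999, -0.0]
ft_force: [0.6, 0.4, -0.3]
grip_width: 0.0555
```

```bash
python3 - <<'E'
from h import *
s,T,M=st()
plan(.4342,.0207,.0285,6.1,1)
E
```

```text
t 12.50 p [0.4341 0.0209 0.0289] psi 6.12 tilt [ 3.e-04 -4.e-04 -1.e+00] F [ 0.59  0.41 -0.26] w 0.0555
dist 0.000 rows 1 w [-0.003  0.002  0.003]
[-0.0, -0.001, 0.003]
```

Emit:
play_rows:
  series:
    - {"tx": 0, "ty": -0.001, "tz": 0.006, "wx": 0, "wy": 0, "wz": 0}
    - {"tx": 0, "ty": 0, "tz": 0, "wx": 0, "wy": 0, "wz": 0}

```text
time_s: 12.7
tcp_pos: [0.4344, 0.0207, 0.0282]
eef_rot: [0.0, -0.053, 0.999, -0.0]
ft_force: [-0.7, -0.2, -0.6]
grip_width: 0.0557
```

```bash
python3 - <<'E'
from h import *
s,T,M=st()
E
```

```text
t 12.70 p [0.4344 0.0207 0.0282] psi 6.13 tilt [ 1.e-03 -5.e-04 -1.e+00] F [-0.71 -0.25 -0.59] w 0.0557
```

Emit:
play_rows:
  series:
    - {"tx": 0, "ty": 0, "tz": 0, "wx": 0, "wy": 0, "wz": 0}
    - {"tx": 0, "ty": 0, "tz": 0, "wx": 0, "wy": 0, "wz": 0}
    - {"tx": 0, "ty": 0, "tz": 0, "wx": 0, "wy": 0, "wz": 0}
    - {"tx": 0, "ty": 0, "tz": -0.05, "wx": 0, "wy": 0, "wz": 0}
    - {"tx": -0.05, "ty": 0, "tz": -0.3, "wx": 0, "wy": 0, "wz": 0}
    - {"tx": -0.1, "ty": 0, "tz": -0.3, "wx": 0, "wy": 0, "wz": 0}
    - {"tx": -0.1, "ty": 0, "tz": -0.1, "wx": 0, "wy": 0, "wz": 0}
    - {"tx": 0, "ty": 0, "tz": 0, "wx": 0, "wy": 0, "wz": 0}
    - {"tx": 0, "ty": 0, "tz": 0, "wx": 0, "wy": 0, "wz": 0}
  grip: 1

```text
time_s: 13.6
tcp_pos: [0.471, 0.025, 0.1463]
eef_rot: [-0.0, -0.053, 0.999, -0.0]
ft_force: [0.1, 0.4, 0.1]
grip_width: 0.0941
```

```bash
python3 - <<'E'
from h import *
s,T,M=st(); im=save('wrist','w7.png'); np.save('w7.npy',T)
a=rectify(im,'wrist',.034,.33,.53,-.08,.12,T); h=sat(a); cv2.imwrite('pics/r7.png',a[:,:,::-1])
m=(h[...,1]>110)&(h[...,2]>110)&(h[...,0]>95)&(h[...,0]<130); print('blue',rect_of(m,.53,.12))
plan(.615,-.252,.065,-6.7)
E
```

```text
t 13.60 p [0.471  0.025  0.1463] psi 6.12 tilt [-7.e-04 -3.e-04 -1.e+00] F [0.14 0.38 0.11] w 0.0941
blue (array([0.42707592, 0.02044586], dtype=float32), np.float32(0.0762153), np.float32(0.046429966), 6.27728557303707)
dist 0.323 rows 8 w [-0.    -0.001  0.2  ]
[-0.095, -0.242, 0.068] [-0.102, -0.239, 0.068] [-0.108, -0.237, 0.068] [-0.115, -0.233, 0.068] [-0.121, -0.23, 0.068] [-0.128, -0.227, 0.068] [-0.134, -0.223, 0.068] [-0.14, -0.219, 0.068]
```

View pics/w7.png

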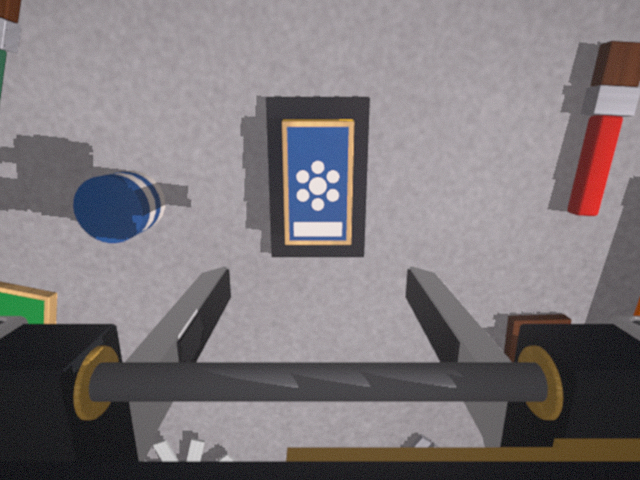

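Emit:
play_rows:
  series:
    - {"tx": -0.095, "ty": -0.242, "tz": 0.05, "wx": 0, "wy": 0, "wz": 0.2}
    - {"tx": -0.102, "ty": -0.239, "tz": 0.06, "wx": 0, "wy": 0, "wz": 0.2}
    - {"tx": -0.108, "ty": -0.237, "tz": 0.068, "wx": 0, "wy": 0, "wz": 0.2}
    - {"tx": -0.115, "ty": -0.233, "tz": 0.068, "wx": 0, "wy": 0, "wz": 0.2}
    - {"tx": -0.121, "ty": -0.23, "tz": 0.068, "wx": 0, "wy": 0, "wz": 0.2}
    - {"tx": -0.128, "ty": -0.227, "tz": 0.068, "wx": 0, "wy": 0, "wz": 0.2}
    - {"tx": -0.134, "ty": -0.2, "tz": 0.068, "wx": 0, "wy": 0, "wz": 0.2}
    - {"tx": -0.1, "ty": -0.1, "tz": 0.05, "wx": 0, "wy": 0, "wz": 0.15}
    - {"tx": 0, "ty": 0, "tz": 0, "wx": 0, "wy": 0, "wz": 0}
    - {"tx": 0, "ty": 0, "tz": 0, "wx": 0, "wy": 0, "wz": 0}

```text
time_s: 14.65
tcp_pos: [0.5948, -0.233, 0.0489]
eef_rot: [-0.017, 0.058, 0.998, 0.007]
ft_force: [-0.1, -1.1, 0.5]
grip_width: 0.0939
```

```bash
python3 - <<'E'
from h import *
s,T,M=st(); im=save('wrist','w8.png')
plan(.616,-.252,.035,-6.7,2)
E
```

```text
t 14.65 p [ 0.5948 -0.233   0.0489] psi -6.69 tilt [-0.0341  0.0152 -0.9993] F [-0.1  -1.08  0.48] w 0.0939
dist 0.032 rows 2 w [ 0.039 -0.128  0.002]
[-0.08, -0.056, 0.043] [-0.079, -0.056, 0.045]
```

View pics/w8.png

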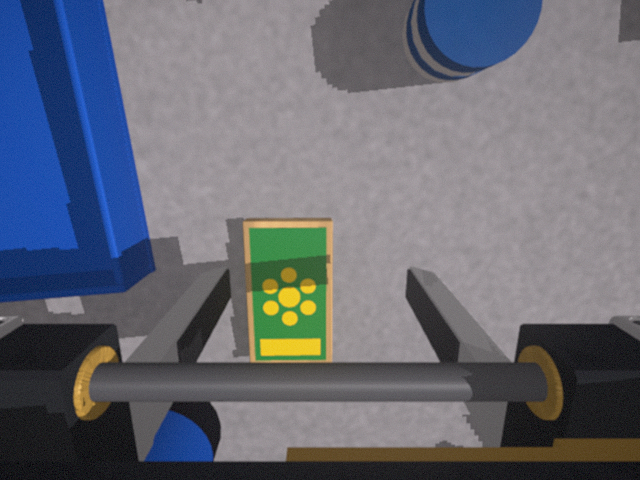

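Emit:
play_rows:
  series:
    - {"tx": -0.07, "ty": -0.056, "tz": 0.03, "wx": 0.039, "wy": -0.12, "wz": 0}
    - {"tx": -0.07, "ty": -0.056, "tz": 0.03, "wx": 0.039, "wy": -0.12, "wz": 0}
    - {"tx": 0, "ty": 0, "tz": 0, "wx": 0, "wy": 0, "wz": 0}
    - {"tx": 0, "ty": 0, "tz": 0, "wx": 0, "wy": 0, "wz": 0}

```text
time_s: 15.1
tcp_pos: [0.6132, -0.2497, 0.0399]
eef_rot: [0.0, 0.056, 0.998, -0.0]
ft_force: [0.7, 0.6, 0.3]
grip_width: 0.0936
```

```bash
python3 - <<'E'
from h import *
s,T,M=st(); plan(.616,-.252,.0045,-6.7,2)
E
```

```text
t 15.10 p [ 0.6132 -0.2497  0.0399] psi -6.47 tilt [ 3.e-04 -4.e-04 -1.e+00] F [0.67 0.58 0.28] w 0.0936
dist 0.036 rows 2 w [-0.001  0.001  0.014]
[-0.01, -0.006, 0.118] [-0.01, -0.006, 0.118]
```

Emit:
play_rows:
  series:
    - {"tx": -0.01, "ty": -0.007, "tz": 0.115, "wx": 0, "wy": 0, "wz": 0.014}
    - {"tx": -0.01, "ty": -0.007, "tz": 0.09, "wx": 0, "wy": 0, "wz": 0.014}
    - {"tx": 0, "ty": 0, "tz": 0.02, "wx": 0, "wy": 0, "wz": 0}
    - {"tx": 0, "ty": 0, "tz": 0, "wx": 0, "wy": 0, "wz": 0}

```text
time_s: 15.5
tcp_pos: [0.6168, -0.2516, 0.0066]
eef_rot: [0.001, 0.058, 0.998, -0.001]
ft_force: [0.5, -0.3, -0.0]
grip_width: 0.094
```

```bash
python3 - <<'E'
from h import *
s,T,M=st(); plan(.616,-.252,.005,-6.7,1)
E
```

```text
t 15.50 p [ 0.6168 -0.2516  0.0066] psi -6.64 tilt [ 0.0024 -0.0013 -1.    ] F [ 0.53 -0.26 -0.01] w 0.0940
dist 0.002 rows 1 w [-0.007  0.019  0.008]
[0.005, -0.003, 0.01]
```

Emit:
play_rows:
  series:
    - {"tx": 0.005, "ty": -0.003, "tz": 0.01, "wx": -0.007, "wy": 0.019, "wz": 0.005}
    - {"tx": 0, "ty": 0, "tz": 0, "wx": 0, "wy": 0, "wz": 0}
    - {"tx": 0, "ty": 0, "tz": 0, "wx": 0, "wy": 0, "wz": 0}
    - {"tx": 0, "ty": 0, "tz": 0, "wx": 0, "wy": 0, "wz": 0}
    - {"tx": 0, "ty": 0, "tz": 0, "wx": 0, "wy": 0, "wz": 0}
    - {"tx": 0, "ty": 0, "tz": 0, "wx": 0, "wy": 0, "wz": 0}
    - {"tx": 0, "ty": 0, "tz": 0, "wx": 0, "wy": 0, "wz": 0}
  grip: 0

```text
time_s: 16.2
tcp_pos: [0.6168, -0.2523, 0.0069]
eef_rot: [0.001, 0.058, 0.998, -0.001]
ft_force: [-0.4, -0.5, -0.4]
grip_width: 0.0554
```

```bash
python3 - <<'E'
from h import *
s,T,M=st()
E
```

```text
t 16.20 p [ 0.6168 -0.2523  0.0069] psi -6.67 tilt [ 0.0021 -0.0013 -1.    ] F [-0.41 -0.49 -0.43] w 0.0554
```

Emit:
play_rows:
  series:
    - {"tx": 0.02, "ty": 0, "tz": -0.15, "wx": 0, "wy": 0, "wz": 0}
    - {"tx": 0.05, "ty": 0, "tz": -0.28, "wx": 0, "wy": 0, "wz": 0}
    - {"tx": 0.05, "ty": 0, "tz": -0.15, "wx": 0, "wy": 0, "wz": 0}
    - {"tx": 0, "ty": 0, "tz": 0, "wx": 0, "wy": 0, "wz": 0}

```text
time_s: 16.6
tcp_pos: [0.5972, -0.2494, 0.0943]
eef_rot: [-0.001, 0.058, 0.998, 0.0]
ft_force: [0.2, -0.8, -0.9]
grip_width: 0.0553
```

```bash
python3 - <<'E'
from h import *
s,T,M=st()
plan(.4345,.0207,.085,6.1)
E
```

```text
t 16.60 p [ 0.5972 -0.2494  0.0943] psi -6.66 tilt [-0.0021  0.0011 -1.    ] F [ 0.19 -0.77 -0.86] w 0.0553
dist 0.315 rows 8 w [ 0.001 -0.002 -0.199]
[0.161, 0.208, 0.008] [0.155, 0.212, 0.008] [0.149, 0.216, 0.008] [0.143, 0.221, 0.008] [0.137, 0.224, 0.008] [0.13, 0.228, 0.008] [0.124, 0.232, 0.008] [0.117, 0.235, 0.008]
```

Emit:
play_rows:
  series:
    - {"tx": 0.161, "ty": 0.208, "tz": 0.0, "wx": 0, "wy": 0, "wz": -0.2}
    - {"tx": 0.155, "ty": 0.212, "tz": 0.0, "wx": 0, "wy": 0, "wz": -0.2}
    - {"tx": 0.149, "ty": 0.216, "tz": 0.0, "wx": 0, "wy": 0, "wz": -0.2}
    - {"tx": 0.143, "ty": 0.221, "tz": 0.0, "wx": 0, "wy": 0, "wz": -0.2}
    - {"tx": 0.137, "ty": 0.224, "tz": 0.0, "wx": 0, "wy": 0, "wz": -0.2}
    - {"tx": 0.13, "ty": 0.228, "tz": 0.0, "wx": 0, "wy": 0, "wz": -0.2}
    - {"tx": 0.12, "ty": 0.22, "tz": 0.0, "wx": 0, "wy": 0, "wz": -0.2}
    - {"tx": 0.06, "ty": 0.13, "tz": 0.0, "wx": 0, "wy": 0, "wz": -0.1}
    - {"tx": 0, "ty": 0, "tz": 0, "wx": 0, "wy": 0, "wz": 0}
    - {"tx": 0, "ty": 0, "tz": 0, "wx": 0, "wy": 0, "wz": 0}

```text
time_s: 17.6
tcp_pos: [0.4362, 0.0118, 0.0836]
eef_rot: [-0.005, -0.049, 0.999, 0.002]
ft_force: [0.1, -0.7, -1.1]
grip_width: 0.0552
```

```bash
python3 - <<'E'
from h import *
s,T,M=st()
plan(.4345,.0207,.067,6.1,2)
E
```

```text
t 17.60 p [0.4362 0.0118 0.0836] psi 5.65 tilt [-0.0093  0.0029 -1.    ] F [ 0.15 -0.71 -1.09] w 0.0552
dist 0.019 rows 2 w [ 0.014 -0.032 -0.028]
[0.002, 0.03, 0.055] [0.002, 0.03, 0.055]
```

Emit:
play_rows:
  series:
    - {"tx": 0.004, "ty": 0.034, "tz": 0.055, "wx": 0.014, "wy": -0.032, "wz": -0.028}
    - {"tx": 0.004, "ty": 0.034, "tz": 0.045, "wx": 0.014, "wy": -0.032, "wz": -0.028}
    - {"tx": 0, "ty": 0, "tz": 0, "wx": 0, "wy": 0, "wz": 0}
    - {"tx": 0, "ty": 0, "tz": 0, "wx": 0, "wy": 0, "wz": 0}

```text
time_s: 18.0
tcp_pos: [0.4358, 0.0202, 0.0659]
eef_rot: [0.0, -0.052, 0.999, -0.0]
ft_force: [-0.7, 0.7, -1.2]
grip_width: 0.0552
```

```bash
python3 - <<'E'
from h import *
s,T,M=st(); im=save('wrist','w9.png'); np.save('w9.npy',T)
cv2.imwrite('pics/w9c.png',cv2.resize(im[125:325,220:420,::-1],None,fx=3,fy=3,interpolation=cv2.INTER_CUBIC))
plan(.4345,.0207,.0465,6.1,2)
E
```

```text
t 18.00 p [0.4358 0.0202 0.0659] psi 5.94 tilt [ 3.e-04 -1.e-03 -1.e+00] F [-0.68  0.71 -1.18] w 0.0552
dist 0.019 rows 2 w [-0.003  0.    -0.01 ]
[0.004, 0.002, 0.065] [0.004, 0.002, 0.065]
```

View pics/w9c.png

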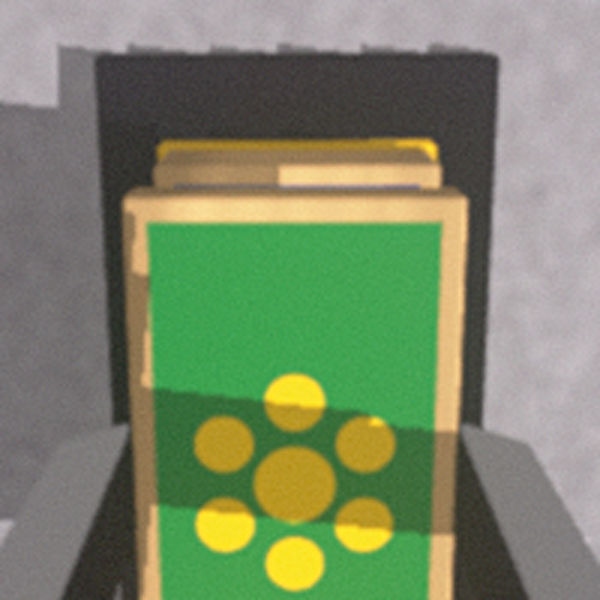

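```bash
python3 - <<'E'
from h import *
print(held([[318,287.7]],-.0066),held([[318,288.3]],-.0062),held([[318,286.5]],-.0051))
E
```

```text
[[ 0.00058186  0.00073105 -0.0066    ]] [[ 7.03790863e-05  7.32169383e-04 -6.20000000e-03]] [[ 0.0005898  0.0007331 -0.0051   ]]
```

Emit:
play_rows:
  series:
    - {"tx": 0.004, "ty": 0.003, "tz": 0.06, "wx": -0.003, "wy": 0, "wz": -0.01}
    - {"tx": 0.004, "ty": 0.003, "tz": 0.05, "wx": -0.003, "wy": 0, "wz": -0.01}
    - {"tx": 0, "ty": 0, "tz": 0.015, "wx": 0, "wy": 0, "wz": 0}
    - {"tx": 0, "ty": 0, "tz": 0, "wx": 0, "wy": 0, "wz": 0}

```text
time_s: 18.45
tcp_pos: [0.435, 0.0203, 0.0456]
eef_rot: [0.0, -0.053, 0.999, -0.0]
ft_force: [0.9, -0.0, -0.8]
grip_width: 0.0553
```

```bash
python3 - <<'E'
from h import *
s,T,M=st()
plan(.4345,.0207,.041,6.1,2)
E
```

```text
t 18.45 p [0.435  0.0203 0.0456] psi 6.04 tilt [ 6.e-04 -3.e-04 -1.e+00] F [ 0.87 -0.04 -0.81] w 0.0553
dist 0.005 rows 2 w [-0.001  0.002 -0.003]
[0.002, 0.002, 0.015] [0.002, 0.002, 0.015]
```

Emit:
play_rows:
  series:
    - {"tx": 0.002, "ty": 0.002, "tz": 0.011, "wx": 0, "wy": 0, "wz": -0.003}
    - {"tx": 0.002, "ty": 0.001, "tz": 0.011, "wx": 0, "wy": 0, "wz": -0.003}
    - {"tx": 0, "ty": 0, "tz": 0.005, "wx": 0, "wy": 0, "wz": 0}
    - {"tx": 0, "ty": 0, "tz": 0, "wx": 0, "wy": 0, "wz": 0}

```text
time_s: 18.85
tcp_pos: [0.4347, 0.0207, 0.0414]
eef_rot: [0.001, -0.053, 0.999, -0.0]
ft_force: [-1.2, -0.1, -0.8]
grip_width: 0.0554
```

```bash
python3 - <<'E'
from h import *
s,T,M=st()
plan(.4345,.0207,.041,6.1,1)
E
```

```text
t 18.85 p [0.4347 0.0207 0.0414] psi 6.09 tilt [ 1.3e-03 -4.0e-04 -1.0e+00] F [-1.21 -0.12 -0.77] w 0.0554
dist 0.000 rows 1 w [-0.004  0.009 -0.001]
[0.001, 0.0, 0.003]
```

Small settle, release, then rise to look.

Emit:
play_rows:
  series:
    - {"tx": 0, "ty": 0, "tz": 0.004, "wx": 0, "wy": 0.008, "wz": 0}
    - {"tx": 0, "ty": 0, "tz": 0, "wx": 0, "wy": 0, "wz": 0}

```text
time_s: 19.05
tcp_pos: [0.4349, 0.0207, 0.041]
eef_rot: [0.0, -0.053, 0.999, -0.0]
ft_force: [0.3, 0.8, -0.7]
grip_width: 0.0554
```

Emit:
play_rows:
  series:
    - {"tx": 0, "ty": 0, "tz": 0, "wx": 0, "wy": 0, "wz": 0}
    - {"tx": 0, "ty": 0, "tz": 0, "wx": 0, "wy": 0, "wz": 0}
    - {"tx": 0, "ty": 0, "tz": 0, "wx": 0, "wy": 0, "wz": 0}
    - {"tx": 0, "ty": 0, "tz": -0.05, "wx": 0, "wy": 0, "wz": 0}
    - {"tx": -0.05, "ty": 0, "tz": -0.3, "wx": 0, "wy": 0, "wz": 0}
    - {"tx": -0.1, "ty": 0, "tz": -0.3, "wx": 0, "wy": 0, "wz": 0}
    - {"tx": -0.1, "ty": 0, "tz": -0.1, "wx": 0, "wy": 0, "wz": 0}
    - {"tx": 0, "ty": 0, "tz": 0, "wx": 0, "wy": 0, "wz": 0}
    - {"tx": 0, "ty": 0, "tz": 0, "wx": 0, "wy": 0, "wz": 0}
  grip: 1

```text
time_s: 19.95
tcp_pos: [0.4714, 0.025, 0.159]
eef_rot: [-0.001, -0.053, 0.999, -0.0]
ft_force: [0.4, -0.1, -1.3]
grip_width: 0.0938
```

```bash
python3 - <<'E'
from h import *
s,T,M=st(); im=save('wrist','w10.png'); np.save('w10.npy',T)
a=rectify(im,'wrist',.046,.33,.53,-.08,.12,T); h=sat(a); cv2.imwrite('pics/r10.png',a[:,:,::-1])
m=(h[...,1]>110)&(h[...,0]>35)&(h[...,0]<85); m=cv2.morphologyEx(m.astype(np.uint8),cv2.MORPH_CLOSE,np.ones((61,61))); print('green',rect_of(m,.53,.12))
m=(h[...,1]>80)&(h[...,2]>80); print('all',rect_of(m,.53,.12))
plan(.62,.24,.2,0)
E
```

```text
t 19.95 p [0.4714 0.025  0.159 ] psi 6.10 tilt [-1.e-03 -3.e-04 -1.e+00] F [ 0.35 -0.11 -1.29] w 0.0938
green (array([0.43389004, 0.02109199], dtype=float32), np.float32(0.090889856), np.float32(0.047226932), 6.146624582012595)
all (array([0.43328947, 0.02132867], dtype=float32), np.float32(0.101797916), np.float32(0.0572091), 6.0724737967576745)
dist 0.265 rows 6 w [-0.    -0.001  0.127]
[-0.19, 0.22, -0.046] [-0.186, 0.223, -0.046] [-0.182, 0.227, -0.046] [-0.178, 0.23, -0.046] [-0.174, 0.233, -0.046] [-0.169, 0.236, -0.046]
```

View pics/r10.png

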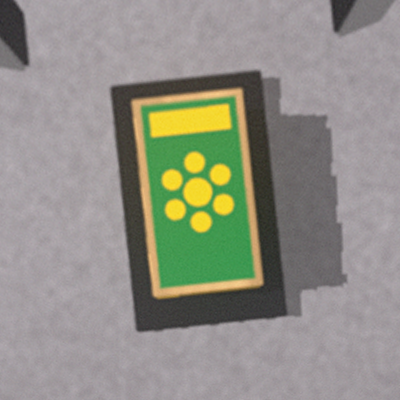

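```bash
python3 - <<'E'
from h import *
plan(.645,.263,.2,7.9)
E
```

```text
dist 0.298 rows 7 w [-0.    -0.001 -0.032]
[-0.188, 0.208, -0.039] [-0.189, 0.207, -0.039] [-0.19, 0.206, -0.039] [-0.191, 0.205, -0.039] [-0.192, 0.204, -0.039] [-0.193, 0.204, -0.039] [-0.194, 0.203, -0.039]
```

Emit:
play_rows:
  series:
    - {"tx": -0.188, "ty": 0.208, "tz": -0.04, "wx": 0, "wy": 0, "wz": -0.032}
    - {"tx": -0.189, "ty": 0.207, "tz": -0.04, "wx": 0, "wy": 0, "wz": -0.032}
    - {"tx": -0.19, "ty": 0.206, "tz": -0.04, "wx": 0, "wy": 0, "wz": -0.032}
    - {"tx": -0.191, "ty": 0.205, "tz": -0.04, "wx": 0, "wy": 0, "wz": -0.032}
    - {"tx": -0.192, "ty": 0.204, "tz": -0.04, "wx": 0, "wy": 0, "wz": -0.032}
    - {"tx": -0.193, "ty": 0.2, "tz": -0.04, "wx": 0, "wy": 0, "wz": -0.032}
    - {"tx": -0.1, "ty": 0.1, "tz": -0.02, "wx": 0, "wy": 0, "wz": -0.02}
    - {"tx": 0, "ty": 0, "tz": 0, "wx": 0, "wy": 0, "wz": 0}
    - {"tx": 0, "ty": 0, "tz": 0, "wx": 0, "wy": 0, "wz": 0}
    - {"tx": 0, "ty": 0, "tz": 0, "wx": 0, "wy": 0, "wz": 0}

```text
time_s: 21.0
tcp_pos: [0.6214, 0.2473, 0.1775]
eef_rot: [-0.02, -0.067, 0.998, -0.004]
ft_force: [-0.1, -0.8, -0.0]
grip_width: 0.0937
```

```bash
python3 - <<'E'
from h import *
s,T,M=st(); im=save('wrist','w11.png'); np.save('w11.npy',T)
x,y=.592,.256
a=rectify(im,'wrist',.012,x-.08,x+.08,y-.06,y+.06,T); h=sat(a)
print('board',rect_of(h[...,1]>85,x+.08,y+.06))
b=rectify(im,'wrist',.042,x-.08,x+.08,y-.06,y+.06,T); h=sat(b); print('handle',rect_of((h[...,1]>90)&(h[...,2]>130),x+.08,y+.06))
cv2.imwrite('pics/r11.png',cv2.resize(np.hstack([a,b])[:,:,::-1],None,fx=1.6,fy=1.6))
E
```

```text
t 21.00 p [0.6214 0.2473 0.1775] psi 7.62 tilt [-0.0397 -0.0105 -0.9992] F [-0.08 -0.76 -0.05] w 0.0937
board (array([0.59151936, 0.2575531 ], dtype=float32), np.float32(0.098137505), np.float32(0.054548126), 8.022406306877587)
handle (array([0.5915958 , 0.25900468], dtype=float32), np.float32(0.057063535), np.float32(0.018963244), 7.989332225139987)
```

View pics/r11.png

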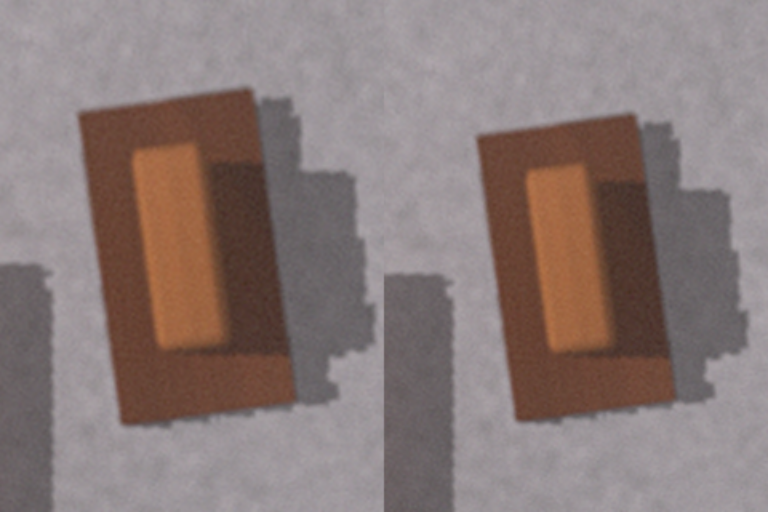

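```bash
python3 - <<'E'
from h import *
plan(.5916,.2575,.07,8,4)
E
```

```text
dist 0.112 rows 4 w [-0.009 -0.073 -0.012]
[0.039, 0.025, 0.181] [0.041, 0.025, 0.18] [0.043, 0.024, 0.18] [0.045, 0.024, 0.18]
```

Emit:
play_rows:
  series:
    - {"tx": 0.039, "ty": 0.025, "tz": 0.18, "wx": -0.009, "wy": -0.09, "wz": -0.012}
    - {"tx": 0.041, "ty": 0.025, "tz": 0.18, "wx": -0.009, "wy": -0.09, "wz": -0.012}
    - {"tx": 0.043, "ty": 0.024, "tz": 0.18, "wx": -0.009, "wy": -0.08, "wz": -0.012}
    - {"tx": 0.035, "ty": 0.024, "tz": 0.1, "wx": -0.009, "wy": -0.05, "wz": -0.012}
    - {"tx": 0, "ty": 0, "tz": 0, "wx": 0, "wy": 0, "wz": 0}
    - {"tx": 0, "ty": 0, "tz": 0, "wx": 0, "wy": 0, "wz": 0}

```text
time_s: 21.65
tcp_pos: [0.5893, 0.2501, 0.0817]
eef_rot: [0.002, -0.066, 0.998, -0.001]
ft_force: [1.1, -0.3, 0.4]
grip_width: 0.0939
```

```bash
python3 - <<'E'
from h import *
s,T,M=st(); plan(.5916,.2575,.02,8,3)
E
```

```text
t 21.65 p [0.5893 0.2501 0.0817] psi 7.58 tilt [ 0.0046 -0.0014 -1.    ] F [ 1.13 -0.28  0.44] w 0.0939
dist 0.062 rows 3 w [-0.005  0.01  -0.017]
[-0.007, 0.016, 0.137] [-0.007, 0.016, 0.137] [-0.007, 0.016, 0.137]
```

Emit:
play_rows:
  series:
    - {"tx": -0.007, "ty": 0.017, "tz": 0.137, "wx": -0.005, "wy": 0.01, "wz": -0.017}
    - {"tx": -0.007, "ty": 0.017, "tz": 0.13, "wx": -0.005, "wy": 0.01, "wz": -0.017}
    - {"tx": -0.007, "ty": 0.017, "tz": 0.09, "wx": -0.005, "wy": 0.01, "wz": -0.017}
    - {"tx": 0, "ty": 0, "tz": 0, "wx": 0, "wy": 0, "wz": 0}
    - {"tx": 0, "ty": 0, "tz": 0, "wx": 0, "wy": 0, "wz": 0}

```text
time_s: 22.15
tcp_pos: [0.5978, 0.257, 0.0337]
eef_rot: [0.006, -0.068, 0.998, 0.001]
ft_force: [0.3, -1.6, -0.7]
grip_width: 0.094
```

```bash
python3 - <<'E'
from h import *
s,T,M=st(); plan(.5916,.2575,.0165,8,1)
E
```

```text
t 22.15 p [0.5978 0.257  0.0337] psi 7.83 tilt [ 0.012   0.0028 -0.9999] F [ 0.29 -1.56 -0.68] w 0.0940
dist 0.018 rows 1 w [ 0.008  0.088 -0.021]
[0.042, 0.009, 0.114]
```

Emit:
play_rows:
  series:
    - {"tx": 0.021, "ty": 0.004, "tz": 0.057, "wx": 0.004, "wy": 0.044, "wz": -0.01}
    - {"tx": 0.021, "ty": 0.004, "tz": 0.045, "wx": 0.004, "wy": 0.044, "wz": -0.01}
    - {"tx": 0, "ty": 0, "tz": 0, "wx": 0, "wy": 0, "wz": 0}
    - {"tx": 0, "ty": 0, "tz": 0, "wx": 0, "wy": 0, "wz": 0}

```text
time_s: 22.55
tcp_pos: [0.5926, 0.2575, 0.0195]
eef_rot: [0.001, -0.07, 0.998, 0.0]
ft_force: [-0.8, 0.6, 0.5]
grip_width: 0.0942
```

```bash
python3 - <<'E'
from h import *
s,T,M=st(); plan(.5916,.2575,.0165,8,1)
E
```

```text
t 22.55 p [0.5926 0.2575 0.0195] psi 7.99 tilt [ 2.6e-03  7.0e-04 -1.0e+00] F [-0.83  0.61  0.47] w 0.0942
dist 0.003 rows 1 w [ 0.003  0.019 -0.001]
[0.006, 0.001, 0.02]
```

Emit:
play_rows:
  series:
    - {"tx": 0.006, "ty": 0, "tz": 0.012, "wx": 0.003, "wy": 0.019, "wz": 0}
    - {"tx": 0, "ty": 0, "tz": 0, "wx": 0, "wy": 0, "wz": 0}
    - {"tx": 0, "ty": 0, "tz": 0, "wx": 0, "wy": 0, "wz": 0}
    - {"tx": 0, "ty": 0, "tz": 0, "wx": 0, "wy": 0, "wz": 0}
    - {"tx": 0, "ty": 0, "tz": 0, "wx": 0, "wy": 0, "wz": 0}
    - {"tx": 0, "ty": 0, "tz": 0, "wx": 0, "wy": 0, "wz": 0}
    - {"tx": 0, "ty": 0, "tz": 0, "wx": 0, "wy": 0, "wz": 0}
    - {"tx": 0, "ty": 0, "tz": 0, "wx": 0, "wy": 0, "wz": 0}
    - {"tx": 0, "ty": 0, "tz": 0, "wx": 0, "wy": 0, "wz": 0}
    - {"tx": 0, "ty": 0, "tz": 0, "wx": 0, "wy": 0, "wz": 0}
    - {"tx": 0, "ty": 0, "tz": 0, "wx": 0, "wy": 0, "wz": 0}
  grip: 0
  squeeze: 40

```text
time_s: 23.65
tcp_pos: [0.5921, 0.2575, 0.0184]
eef_rot: [0.001, -0.07, 0.998, 0.0]
ft_force: [0.1, 0.4, 0.2]
grip_width: 0.0215
```

```bash
python3 - <<'E'
from h import *
s,T,M=st()
E
```

```text
t 23.65 p [0.5921 0.2575 0.0184] psi 8.00 tilt [ 1.3e-03  2.0e-04 -1.0e+00] F [0.11 0.38 0.17] w 0.0215
```

Emit:
play_rows:
  series:
    - {"tx": 0, "ty": 0, "tz": -0.15, "wx": 0, "wy": 0, "wz": 0}
    - {"tx": 0.03, "ty": 0, "tz": -0.28, "wx": 0, "wy": 0, "wz": 0}
    - {"tx": 0.03, "ty": 0, "tz": -0.25, "wx": 0, "wy": 0, "wz": 0}
    - {"tx": 0, "ty": 0, "tz": 0, "wx": 0, "wy": 0, "wz": 0}
    - {"tx": 0, "ty": 0, "tz": 0, "wx": 0, "wy": 0, "wz": 0}

```text
time_s: 24.15
tcp_pos: [0.5795, 0.2553, 0.1183]
eef_rot: [-0.005, -0.07, 0.998, -0.001]
ft_force: [0.0, -0.3, -2.6]
grip_width: 0.0217
```

```bash
python3 - <<'E'
from h import *
s,T,M=st()
plan(.4345,.0207,.115,6.1)
E
```

```text
t 24.15 p [0.5795 0.2553 0.1183] psi 7.99 tilt [-0.0091 -0.0027 -1.    ] F [ 0.   -0.26 -2.6 ] w 0.0217
dist 0.276 rows 7 w [-0.002 -0.01   0.034]
[0.168, -0.202, 0.005] [0.167, -0.203, 0.005] [0.166, -0.204, 0.005] [0.165, -0.204, 0.004] [0.164, -0.205, 0.004] [0.163, -0.206, 0.004] [0.162, -0.207, 0.003]
```

Emit:
play_rows:
  series:
    - {"tx": 0.1, "ty": -0.12, "tz": -0.01, "wx": 0, "wy": 0, "wz": 0.034}
    - {"tx": 0.167, "ty": -0.203, "tz": 0, "wx": 0, "wy": 0, "wz": 0.034}
    - {"tx": 0.166, "ty": -0.204, "tz": 0, "wx": 0, "wy": 0, "wz": 0.034}
    - {"tx": 0.165, "ty": -0.204, "tz": 0, "wx": 0, "wy": 0, "wz": 0.034}
    - {"tx": 0.164, "ty": -0.205, "tz": 0, "wx": 0, "wy": 0, "wz": 0.034}
    - {"tx": 0.163, "ty": -0.206, "tz": 0, "wx": 0, "wy": 0, "wz": 0.034}
    - {"tx": 0.13, "ty": -0.16, "tz": 0, "wx": 0, "wy": 0, "wz": 0.034}
    - {"tx": 0.05, "ty": -0.07, "tz": 0, "wx": 0, "wy": 0, "wz": 0}
    - {"tx": 0, "ty": 0, "tz": 0, "wx": 0, "wy": 0, "wz": 0}
    - {"tx": 0, "ty": 0, "tz": 0, "wx": 0, "wy": 0, "wz": 0}

```text
time_s: 25.15
tcp_pos: [0.4261, 0.0245, 0.1041]
eef_rot: [-0.018, -0.053, 0.998, -0.0]
ft_force: [0.6, 0.0, -2.5]
grip_width: 0.0219
```

```bash
python3 - <<'E'
from h import *
s,T,M=st()
plan(.4345,.0207,.09,6.1,2)
E
```

```text
t 25.15 p [0.4261 0.0245 0.1041] psi 6.11 tilt [-0.0365 -0.0023 -0.9993] F [ 0.61  0.04 -2.54] w 0.0219
dist 0.017 rows 2 w [ 0.006 -0.131  0.001]
[-0.028, -0.016, 0.046] [-0.027, -0.016, 0.047]
```

Emit:
play_rows:
  series:
    - {"tx": -0.02, "ty": -0.016, "tz": 0.03, "wx": 0.006, "wy": -0.13, "wz": 0}
    - {"tx": -0.02, "ty": -0.016, "tz": 0.03, "wx": 0.006, "wy": -0.12, "wz": 0}
    - {"tx": 0, "ty": 0, "tz": 0, "wx": 0, "wy": 0, "wz": 0}
    - {"tx": 0, "ty": 0, "tz": 0, "wx": 0, "wy": 0, "wz": 0}

```text
time_s: 25.55
tcp_pos: [0.4363, 0.0241, 0.0936]
eef_rot: [0.0, -0.055, 0.998, 0.001]
ft_force: [0.4, -0.5, -3.4]
grip_width: 0.0216
```

```bash
python3 - <<'E'
from h import *
s,T,M=st(); im=save('wrist','w12.png'); np.save('w12.npy',T)
plan(.4345,.0207,.08,6.1,2)
E
```

```text
t 25.55 p [0.4363 0.0241 0.0936] psi 6.32 tilt [ 4.0e-04  2.4e-03 -1.0e+00] F [ 0.39 -0.54 -3.39] w 0.0216
dist 0.014 rows 2 w [0.009 0.002 0.014]
[0.007, -0.011, 0.045] [0.007, -0.011, 0.045]
```

View pics/w12.png

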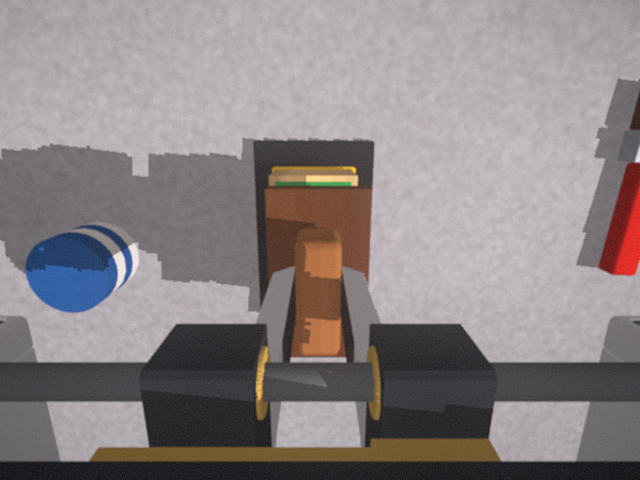

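```bash
python3 - <<'E'
from h import *
im=cv2.imread('pics/w12.png'); cv2.imwrite('pics/w12c.png',cv2.resize(im[130:280,240:390],None,fx=4,fy=4,interpolation=cv2.INTER_CUBIC))
E
```

```text
(no output)
```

View pics/w12c.png

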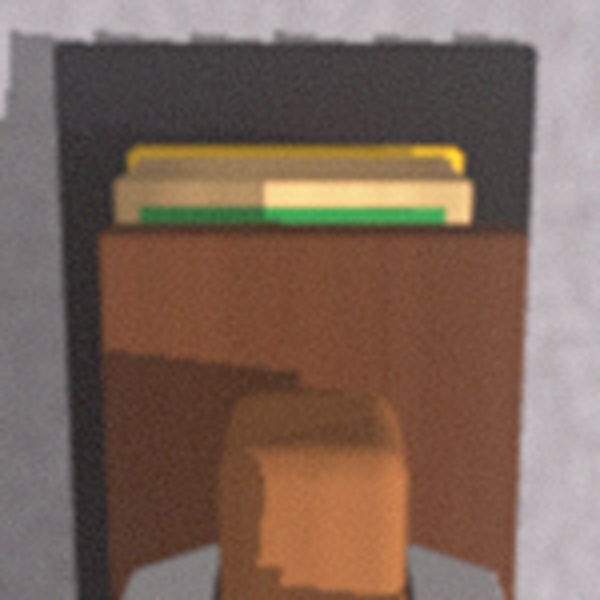

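```bash
python3 - <<'E'
from h import *
print(held([[265,189.2],[371.8,188.4]],.0064))
print(held([[268.8,175],[358.2,175]],.0936-.046))
T=np.load('w12.npy'); print(ray_plane('wrist',[[268.8,175],[358.2,175]],.046,T).mean(0))
c,s=math.cos(math.radians(6.1)),math.sin(math.radians(6.1))
print(proj('wrist',np.array([[.4339-.05*c,.0211-.05*s,.046]]),T))
E
```

```text
[[ 0.04944137 -0.02649445  0.0064    ]
 [ 0.04989993  0.02827903  0.0064    ]]
[[ 0.05223007 -0.02980348  0.0476    ]
 [ 0.05227959  0.02571104  0.0476    ]]
[0.38458951 0.01642389 0.046     ]
[[312.56756789 174.23014512]]
```

```bash
python3 - <<'E'
from h import *
plan(.4340,.0208,.073,6.05,2)
E
```

```text
dist 0.021 rows 2 w [0.009 0.002 0.017]
[0.009, -0.01, 0.069] [0.009, -0.01, 0.069]
```

Emit:
play_rows:
  series:
    - {"tx": 0.009, "ty": -0.01, "tz": 0.06, "wx": 0.009, "wy": 0, "wz": 0.017}
    - {"tx": 0.009, "ty": -0.01, "tz": 0.05, "wx": 0.009, "wy": 0, "wz": 0.017}
    - {"tx": 0, "ty": 0, "tz": 0.0, "wx": 0, "wy": 0, "wz": 0}
    - {"tx": 0, "ty": 0, "tz": 0, "wx": 0, "wy": 0, "wz": 0}

```text
time_s: 26.0
tcp_pos: [0.4343, 0.0215, 0.0756]
eef_rot: [0.0, -0.053, 0.999, 0.0]
ft_force: [0.8, -0.1, -3.4]
grip_width: 0.0216
```

```bash
python3 - <<'E'
from h import *
s,T,M=st()
plan(.4340,.0208,.0655,6.05,2)
E
```

```text
t 26.00 p [0.4343 0.0215 0.0756] psi 6.11 tilt [ 2.e-04  0.e+00 -1.e+00] F [ 0.82 -0.08 -3.41] w 0.0216
dist 0.010 rows 2 w [-0.     0.001  0.004]
[0.001, -0.002, 0.034] [0.001, -0.002, 0.034]
```

Emit:
play_rows:
  series:
    - {"tx": 0.001, "ty": -0.003, "tz": 0.03, "wx": 0, "wy": 0, "wz": 0.003}
    - {"tx": 0.001, "ty": -0.002, "tz": 0.025, "wx": 0, "wy": 0, "wz": 0.003}
    - {"tx": 0, "ty": 0, "tz": 0.005, "wx": 0, "wy": 0, "wz": 0}
    - {"tx": 0, "ty": 0, "tz": 0, "wx": 0, "wy": 0, "wz": 0}

```text
time_s: 26.4
tcp_pos: [0.4343, 0.0205, 0.0659]
eef_rot: [0.0, -0.053, 0.999, -0.0]
ft_force: [0.6, 0.6, -2.1]
grip_width: 0.0217
```

```bash
python3 - <<'E'
from h import *
s,T,M=st()
plan(.4340,.0208,.0646,6.05,1)
E
```

```text
t 26.40 p [0.4343 0.0205 0.0659] psi 6.03 tilt [ 6.e-04 -0.e+00 -1.e+00] F [ 0.59  0.59 -2.14] w 0.0217
dist 0.001 rows 1 w [-0.     0.004 -0.003]
[0.002, 0.002, 0.009]
```

Emit:
play_rows:
  series:
    - {"tx": 0.002, "ty": 0.001, "tz": 0.005, "wx": 0, "wy": 0.004, "wz": -0.002}
    - {"tx": 0, "ty": 0, "tz": 0.004, "wx": 0, "wy": 0, "wz": 0}
    - {"tx": 0, "ty": 0, "tz": 0, "wx": 0, "wy": 0, "wz": 0}

```text
time_s: 26.7
tcp_pos: [0.4342, 0.0206, 0.0647]
eef_rot: [0.0, -0.053, 0.999, -0.0]
ft_force: [0.3, 0.2, -2.9]
grip_width: 0.0216
```

```bash
python3 - <<'E'
from h import *
s,T,M=st()
plan(.4340,.0208,.0646,6.05,1)
E
```

```text
t 26.70 p [0.4342 0.0206 0.0647] psi 6.04 tilt [ 6.e-04 -1.e-04 -1.e+00] F [ 0.27  0.18 -2.88] w 0.0216
dist 0.000 rows 1 w [-0.001  0.004 -0.002]
[0.001, 0.002, 0.0]
```

Emit:
play_rows:
  series:
    - {"tx": 0, "ty": 0, "tz": 0.005, "wx": 0, "wy": 0, "wz": 0}
    - {"tx": 0, "ty": 0, "tz": 0, "wx": 0, "wy": 0, "wz": 0}
    - {"tx": 0, "ty": 0, "tz": 0, "wx": 0, "wy": 0, "wz": 0}

```text
time_s: 27.0
tcp_pos: [0.4346, 0.0206, 0.0645]
eef_rot: [0.001, -0.053, 0.999, -0.0]
ft_force: [0.5, -0.5, -2.8]
grip_width: 0.0218
```

```bash
python3 - <<'E'
from h import *
s,T,M=st()
E
```

```text
t 27.00 p [0.4346 0.0206 0.0645] psi 6.04 tilt [ 1.7e-03 -2.0e-04 -1.0e+00] F [ 0.53 -0.51 -2.76] w 0.0218
```

Emit:
play_rows:
  series:
    - {"tx": 0.004, "ty": 0.001, "tz": 0.005, "wx": 0, "wy": 0.012, "wz": 0}
    - {"tx": 0, "ty": 0, "tz": 0, "wx": 0, "wy": 0, "wz": 0}
    - {"tx": 0, "ty": 0, "tz": 0, "wx": 0, "wy": 0, "wz": 0}

```text
time_s: 27.3
tcp_pos: [0.4347, 0.0206, 0.0643]
eef_rot: [0.001, -0.053, 0.999, -0.0]
ft_force: [-0.1, 0.3, -1.5]
grip_width: 0.0215
```

```bash
python3 - <<'E'
from h import *
s,T,M=st()
E
```

```text
t 27.30 p [0.4347 0.0206 0.0643] psi 6.04 tilt [ 1.6e-03 -6.0e-04 -1.0e+00] F [-0.05  0.28 -1.51] w 0.0215
```

Emit:
play_rows:
  series:
    - {"tx": 0, "ty": 0, "tz": 0, "wx": 0, "wy": 0, "wz": 0}
    - {"tx": 0, "ty": 0, "tz": 0, "wx": 0, "wy": 0, "wz": 0}
    - {"tx": 0, "ty": 0, "tz": 0, "wx": 0, "wy": 0, "wz": 0}
    - {"tx": 0, "ty": 0, "tz": -0.05, "wx": 0, "wy": 0, "wz": 0}
    - {"tx": 0, "ty": 0, "tz": -0.25, "wx": 0, "wy": 0, "wz": 0}
    - {"tx": -0.1, "ty": 0, "tz": -0.3, "wx": 0, "wy": 0, "wz": 0}
    - {"tx": -0.1, "ty": 0, "tz": -0.1, "wx": 0, "wy": 0, "wz": 0}
    - {"tx": -0.05, "ty": 0, "tz": 0, "wx": 0, "wy": 0, "wz": 0}
    - {"tx": 0, "ty": 0, "tz": 0, "wx": 0, "wy": 0, "wz": 0}
    - {"tx": 0, "ty": 0, "tz": 0, "wx": 0, "wy": 0, "wz": 0}
  grip: 1

```text
time_s: 28.3
tcp_pos: [0.4714, 0.0248, 0.174]
eef_rot: [-0.0, -0.053, 0.999, -0.0]
ft_force: [0.7, 0.5, 0.3]
grip_width: 0.0934
```

```bash
python3 - <<'E'
from h import *
s,T,M=st(); im=save('wrist','w13.png'); np.save('w13.npy',T)
a=rectify(im,'wrist',.058,.33,.53,-.08,.12,T); h=sat(a); cv2.imwrite('pics/r13.png',cv2.resize(a[:,:,::-1],None,fx=1.5,fy=1.5))
m=(h[...,1]>80)&(h[...,0]<20); print('press',rect_of(m,.53,.12))
save('top','top13.png');
E
```

```text
t 28.30 p [0.4714 0.0248 0.174 ] psi 6.04 tilt [-2.e-04 -4.e-04 -1.e+00] F [0.71 0.49 0.25] w 0.0934
press (array([0.43355262, 0.02092527], dtype=float32), np.float32(0.101028904), np.float32(0.056249492), 6.115493363014981)
```

View pics/r13.png

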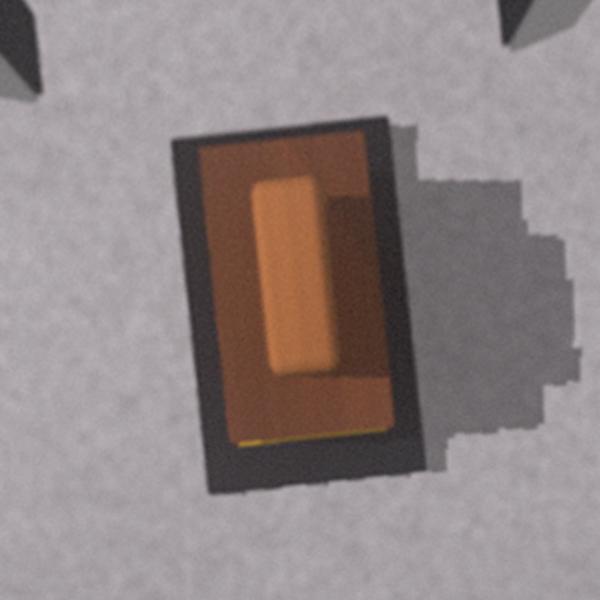

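View pics/w13.png

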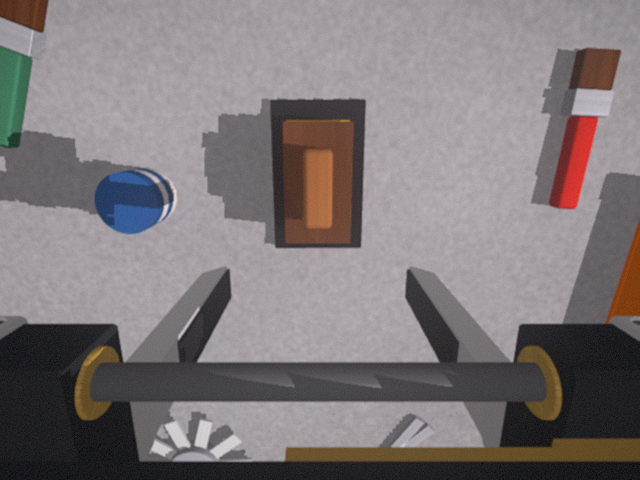

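View pics/top13.png

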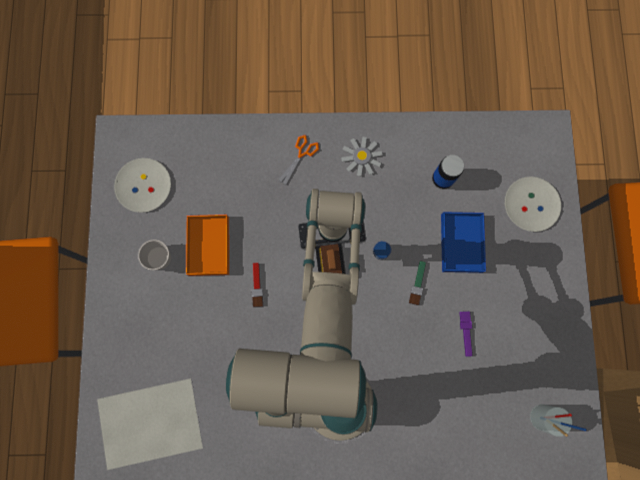

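```bash
python3 - <<'E'
from h import *
im=cv2.imread('pics/w13.png')[:,:,::-1]; T=np.load('w13.npy')
x,y=.364,.251
a=rectify(im,'wrist',.016,x-.1,x+.1,y-.06,y+.06,T); h=sat(a)
print('redhandle',rect_of((h[...,1]>120)&((h[...,0]<5)|(h[...,0]>172)),x+.1,y+.06)); cv2.imwrite('pics/r13b.png',a[:,:,::-1])
plan(.43,-.25,.22,0)
E
```

```text
redhandle (array([0.39550683, 0.25205556], dtype=float32), np.float32(0.083225444), np.float32(0.026470812), 2.9737337434545412)
dist 0.282 rows 7 w [-0.    -0.001  0.108]
[0.066, -0.256, -0.044] [0.062, -0.257, -0.044] [0.059, -0.258, -0.044] [0.055, -0.259, -0.044] [0.051, -0.26, -0.044] [0.047, -0.26, -0.044] [0.043, -0.261, -0.044]
```

Emit:
play_rows:
  series:
    - {"tx": 0.066, "ty": -0.256, "tz": -0.044, "wx": 0, "wy": 0, "wz": 0.108}
    - {"tx": 0.062, "ty": -0.257, "tz": -0.044, "wx": 0, "wy": 0, "wz": 0.108}
    - {"tx": 0.059, "ty": -0.258, "tz": -0.044, "wx": 0, "wy": 0, "wz": 0.108}
    - {"tx": 0.055, "ty": -0.259, "tz": -0.044, "wx": 0, "wy": 0, "wz": 0.108}
    - {"tx": 0.051, "ty": -0.26, "tz": -0.044, "wx": 0, "wy": 0, "wz": 0.108}
    - {"tx": 0.047, "ty": -0.26, "tz": -0.044, "wx": 0, "wy": 0, "wz": 0.108}
    - {"tx": 0.02, "ty": -0.13, "tz": -0.022, "wx": 0, "wy": 0, "wz": 0.06}
    - {"tx": 0, "ty": 0, "tz": 0, "wx": 0, "wy": 0, "wz": 0}
    - {"tx": 0, "ty": 0, "tz": 0, "wx": 0, "wy": 0, "wz": 0}
    - {"tx": 0, "ty": 0, "tz": 0, "wx": 0, "wy": 0, "wz": 0}

```text
time_s: 29.4
tcp_pos: [0.4221, -0.2331, 0.2065]
eef_rot: [-0.011, -0.003, 1.0, 0.006]
ft_force: [-0.4, 0.2, 1.0]
grip_width: 0.0944
```

```bash
python3 - <<'E'
from h import *
s,T,M=st(); im=save('wrist','w14.png'); np.save('w14.npy',T)
x,y=.364,-.254
a=rectify(im,'wrist',.016,x-.1,x+.1,y-.06,y+.06,T); h=sat(a)
m=(h[...,1]>80)&(h[...,0]>50)&(h[...,0]<90)
print('greenhandle',rect_of(m,x+.1,y+.06)); cv2.imwrite('pics/r14.png',cv2.resize(a[:,:,::-1],None,fx=1.4,fy=1.4))
E
```

```text
t 29.40 p [ 0.4221 -0.2331  0.2065] psi 0.35 tilt [-0.0226  0.0122 -0.9997] F [-0.4   0.16  1.02] w 0.0944
greenhandle (array([ 0.39325374, -0.26173562], dtype=float32), np.float32(0.08157912), np.float32(0.017444015), -14.656768250426648)
```

View pics/w14.png

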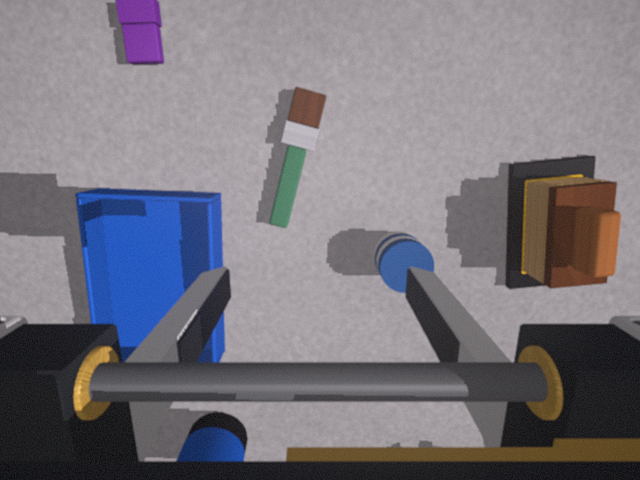

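View pics/r14.png

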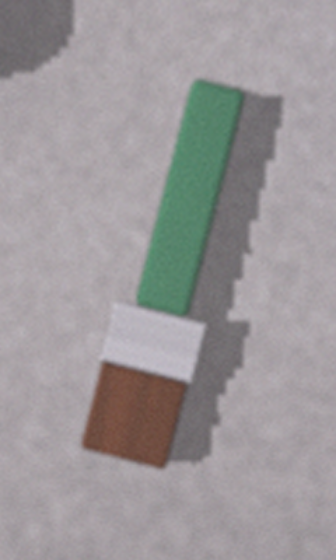

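```bash
python3 - <<'E'
from h import *
T=np.load('w14.npy')
print(ray_plane('wrist',[[78,193],[221,194]],.04,T))
print('pot',ray_plane('wrist',[[405,263]],.046,T))
print(ray_plane('top',[[442,213],[484.5,213],[487,272],[442,272]],.04))
print(ray_plane('top',[[187,215.5],[228,215.5],[228.5,275.5],[186,275]],.04))
plan(.3667,-.2547,.06,-14.7)
E
```

```text
[[ 0.39724507 -0.45910643  0.04      ]
 [ 0.39751975 -0.32328682  0.04      ]]
pot [[ 0.46470083 -0.14326896  0.046     ]]
[[ 0.58424645 -0.33619296  0.04      ]
 [ 0.58250966 -0.47184041  0.04      ]
 [ 0.39285856 -0.4667933   0.04      ]
 [ 0.39471554 -0.32591995  0.04      ]]
[[0.58647107 0.47592553 0.04      ]
 [0.58480027 0.34559823 0.04      ]
 [0.39250095 0.34120868 0.04      ]
 [0.39582138 0.47372353 0.04      ]]
dist 0.158 rows 4 w [ 0.017 -0.043  0.471]
[0.087, -0.039, 0.246] [0.086, -0.044, 0.245] [0.084, -0.049, 0.245] [0.082, -0.054, 0.245]
```

Emit:
play_rows:
  series:
    - {"tx": 0.087, "ty": -0.039, "tz": 0.246, "wx": 0.017, "wy": -0.043, "wz": 0.471}
    - {"tx": 0.086, "ty": -0.044, "tz": 0.245, "wx": 0.017, "wy": -0.043, "wz": 0.471}
    - {"tx": 0.084, "ty": -0.049, "tz": 0.245, "wx": 0.017, "wy": -0.043, "wz": 0.471}
    - {"tx": 0.06, "ty": -0.045, "tz": 0.15, "wx": 0.017, "wy": -0.043, "wz": 0.4}
    - {"tx": 0, "ty": 0, "tz": 0, "wx": 0, "wy": 0, "wz": 0}
    - {"tx": 0, "ty": 0, "tz": 0, "wx": 0, "wy": 0, "wz": 0}
  grip: 0.6

```text
time_s: 30.05
tcp_pos: [0.3725, -0.2471, 0.0713]
eef_rot: [0.003, 0.121, 0.993, 0.0]
ft_force: [0.9, -0.6, 0.5]
grip_width: 0.0567
```

```bash
python3 - <<'E'
from h import *
s,T,M=st(); plan(.3667,-.2547,.03,-14.7,2)
E
```

```text
t 30.05 p [ 0.3725 -0.2471  0.0713] psi -13.95 tilt [ 5.3e-03  1.0e-04 -1.0e+00] F [ 0.86 -0.6   0.49] w 0.0567
dist 0.042 rows 2 w [0.005 0.018 0.047]
[0.013, -0.029, 0.138] [0.013, -0.029, 0.138]
```

Emit:
play_rows:
  series:
    - {"tx": 0.013, "ty": -0.029, "tz": 0.138, "wx": 0.005, "wy": 0.018, "wz": 0.047}
    - {"tx": 0.013, "ty": -0.029, "tz": 0.11, "wx": 0.005, "wy": 0.018, "wz": 0.047}
    - {"tx": 0, "ty": 0, "tz": 0.03, "wx": 0, "wy": 0, "wz": 0}
    - {"tx": 0, "ty": 0, "tz": 0, "wx": 0, "wy": 0, "wz": 0}

```text
time_s: 30.45
tcp_pos: [0.3738, -0.2563, 0.0342]
eef_rot: [0.005, 0.124, 0.992, -0.003]
ft_force: [0.3, -0.5, 0.1]
grip_width: 0.0561
```

```bash
python3 - <<'E'
from h import *
s,T,M=st(); im=save('wrist','w15.png'); plan(.3667,-.2547,.0045,-14.7,2)
E
```

```text
t 30.45 p [ 0.3738 -0.2563  0.0342] psi -14.26 tilt [ 0.01   -0.0076 -0.9999] F [ 0.29 -0.52  0.14] w 0.0561
dist 0.031 rows 2 w [-0.019  0.045  0.027]
[0.027, 0.0, 0.1] [0.026, 0.0, 0.1]
```

View pics/w15.png

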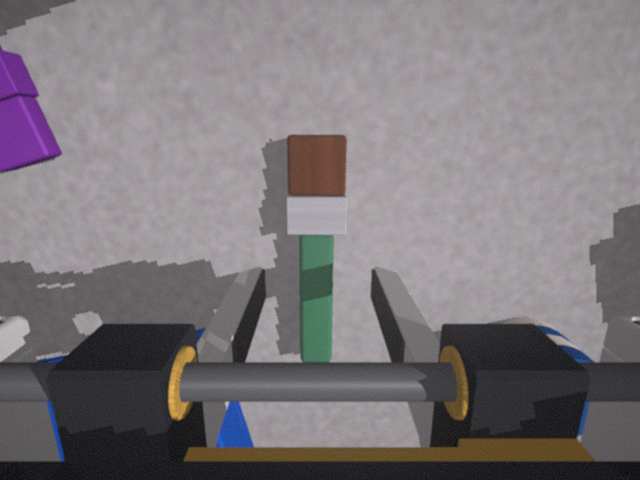

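Emit:
play_rows:
  series:
    - {"tx": 0.026, "ty": 0, "tz": 0.1, "wx": -0.019, "wy": 0.045, "wz": 0.027}
    - {"tx": 0.026, "ty": 0, "tz": 0.08, "wx": -0.019, "wy": 0.045, "wz": 0.027}
    - {"tx": 0, "ty": 0, "tz": 0.01, "wx": 0, "wy": 0, "wz": 0}
    - {"tx": 0, "ty": 0, "tz": 0, "wx": 0, "wy": 0, "wz": 0}

```text
time_s: 30.9
tcp_pos: [0.3705, -0.2565, 0.0088]
eef_rot: [0.003, 0.127, 0.992, -0.002]
ft_force: [-0.7, -0.2, 0.1]
grip_width: 0.0567
```

```bash
python3 - <<'E'
from h import *
s,T,M=st(); plan(.3667,-.2547,.0045,-14.7,2)
E
```

```text
t 30.90 p [ 0.3705 -0.2565  0.0088] psi -14.56 tilt [ 0.0061 -0.0052 -1.    ] F [-0.73 -0.18  0.13] w 0.0567
dist 0.006 rows 2 w [-0.013  0.026  0.009]
[0.014, 0.003, 0.014] [0.014, 0.003, 0.014]
```

Emit:
play_rows:
  series:
    - {"tx": 0.014, "ty": 0.004, "tz": 0.014, "wx": -0.013, "wy": 0.026, "wz": 0.009}
    - {"tx": 0.012, "ty": 0.003, "tz": 0.012, "wx": -0.013, "wy": 0.026, "wz": 0.009}
    - {"tx": 0, "ty": 0, "tz": 0, "wx": 0, "wy": 0, "wz": 0}

```text
time_s: 31.2
tcp_pos: [0.3676, -0.255, 0.0057]
eef_rot: [0.001, 0.128, 0.992, -0.0]
ft_force: [0.3, 0.2, 0.2]
grip_width: 0.0564
```

Emit:
play_rows:
  series:
    - {"tx": 0, "ty": 0, "tz": 0, "wx": 0, "wy": 0, "wz": 0}
    - {"tx": 0, "ty": 0, "tz": 0, "wx": 0, "wy": 0, "wz": 0}
    - {"tx": 0, "ty": 0, "tz": 0, "wx": 0, "wy": 0, "wz": 0}
    - {"tx": 0, "ty": 0, "tz": 0, "wx": 0, "wy": 0, "wz": 0}
    - {"tx": 0, "ty": 0, "tz": 0, "wx": 0, "wy": 0, "wz": 0}
    - {"tx": 0, "ty": 0, "tz": 0, "wx": 0, "wy": 0, "wz": 0}
  grip: 0
  squeeze: 35

```text
time_s: 31.8
tcp_pos: [0.3678, -0.2554, 0.0062]
eef_rot: [0.001, 0.128, 0.992, -0.001]
ft_force: [-0.1, 0.2, -0.3]
grip_width: 0.0192
```

```bash
python3 - <<'E'
from h import *
s,T,M=st()
E
```

```text
t 31.80 p [ 0.3678 -0.2554  0.0062] psi -14.71 tilt [ 0.002  -0.0017 -1.    ] F [-0.15  0.21 -0.28] w 0.0192
```

Emit:
play_rows:
  series:
    - {"tx": 0, "ty": 0, "tz": -0.15, "wx": 0, "wy": 0, "wz": 0}
    - {"tx": 0, "ty": 0, "tz": -0.3, "wx": 0, "wy": 0, "wz": 0}
    - {"tx": 0, "ty": 0, "tz": -0.25, "wx": 0, "wy": 0, "wz": 0}
    - {"tx": 0, "ty": 0, "tz": 0, "wx": 0, "wy": 0, "wz": 0}

```text
time_s: 32.2
tcp_pos: [0.3666, -0.2542, 0.1131]
eef_rot: [-0.001, 0.128, 0.992, 0.001]
ft_force: [0.6, 0.1, -0.8]
grip_width: 0.0196
```

```bash
python3 - <<'E'
from h import *
s,T,M=st(); im=save('wrist','w16.png'); np.save('w16.npy',T); plan(.489,-.422,.11,-1.5)
E
```

```text
t 32.20 p [ 0.3666 -0.2542  0.1131] psi -14.72 tilt [-0.002   0.0021 -1.    ] F [ 0.57  0.09 -0.77] w 0.0196
dist 0.209 rows 5 w [ 0.006 -0.008 -0.331]
[-0.217, -0.176, -0.0] [-0.208, -0.186, -0.0] [-0.2, -0.195, 0.0] [-0.19, -0.204, 0.001] [-0.181, -0.213, 0.001]
```

View pics/w16.png

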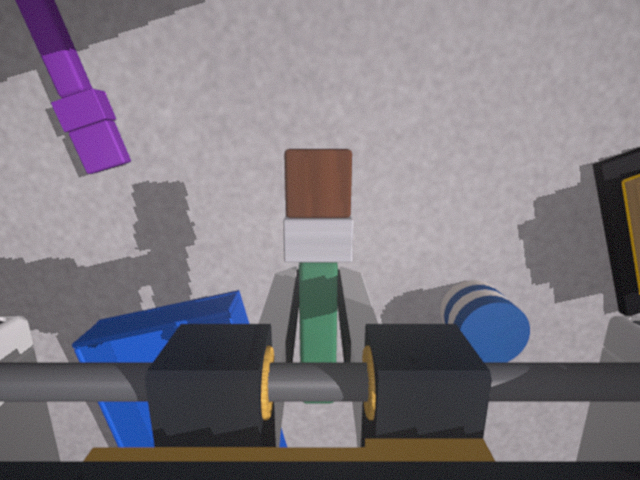

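Emit:
play_rows:
  series:
    - {"tx": -0.217, "ty": -0.176, "tz": -0.02, "wx": 0, "wy": 0, "wz": -0.33}
    - {"tx": -0.208, "ty": -0.186, "tz": -0.01, "wx": 0, "wy": 0, "wz": -0.33}
    - {"tx": -0.2, "ty": -0.195, "tz": 0, "wx": 0, "wy": 0, "wz": -0.33}
    - {"tx": -0.19, "ty": -0.204, "tz": 0, "wx": 0, "wy": 0, "wz": -0.33}
    - {"tx": -0.1, "ty": -0.12, "tz": 0, "wx": 0, "wy": 0, "wz": -0.25}
    - {"tx": 0, "ty": 0, "tz": 0, "wx": 0, "wy": 0, "wz": 0}
    - {"tx": 0, "ty": 0, "tz": 0, "wx": 0, "wy": 0, "wz": 0}

```text
time_s: 32.95
tcp_pos: [0.4745, -0.404, 0.0989]
eef_rot: [-0.011, 0.014, 1.0, 0.011]
ft_force: [-0.3, 0.2, -0.8]
grip_width: 0.019
```

```bash
python3 - <<'E'
from h import *
s,T,M=st(); im=save('wrist','w17.png'); np.save('w17.npy',T); plan(.489,-.422,.08,-1.5,2)
E
```

```text
t 32.95 p [ 0.4745 -0.404   0.0989] psi -1.64 tilt [-0.0214  0.0227 -0.9995] F [-0.29  0.15 -0.79] w 0.0190
dist 0.030 rows 2 w [ 0.079 -0.079 -0.009]
[-0.052, -0.061, 0.06] [-0.051, -0.06, 0.062]
```

View pics/w17.png

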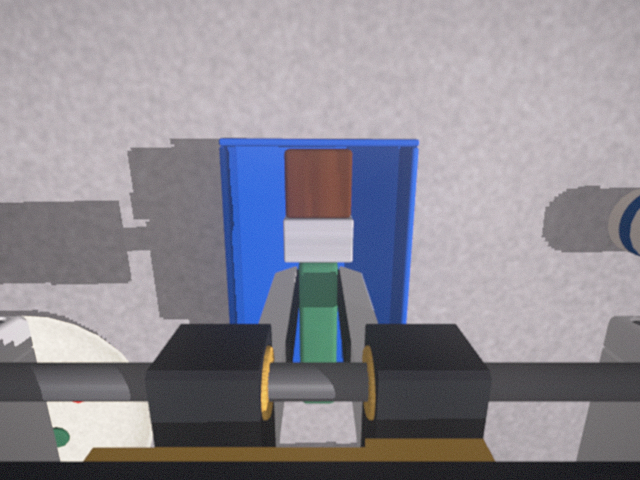

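```bash
python3 - <<'E'
from h import *
T=np.load('w17.npy'); P=ray_plane('wrist',[[221,141],[418,141],[413,262],[231,262]],.04,T); print(P, P[:2].mean(0))
# floor/plane z .04 of left and right outer lines
E
```

```text
[[ 0.3989542  -0.46158893  0.04      ]
 [ 0.4024981  -0.3353697   0.04      ]
 [ 0.48456733 -0.33566365  0.04      ]
 [ 0.48001969 -0.46222629  0.04      ]] [ 0.40072615 -0.39847931  0.04      ]
```

```bash
python3 - <<'E'
from h import *
plan(.490,-.425,.07,-1.5,2)
E
```

```text
dist 0.039 rows 2 w [ 0.079 -0.079 -0.009]
[-0.057, -0.071, 0.093] [-0.055, -0.07, 0.095]
```

Emit:
play_rows:
  series:
    - {"tx": -0.055, "ty": -0.07, "tz": 0.05, "wx": 0.079, "wy": -0.079, "wz": -0.009}
    - {"tx": -0.05, "ty": -0.065, "tz": 0.07, "wx": 0.075, "wy": -0.075, "wz": -0.009}
    - {"tx": 0, "ty": 0, "tz": 0.03, "wx": 0, "wy": 0, "wz": 0}
    - {"tx": 0, "ty": 0, "tz": 0, "wx": 0, "wy": 0, "wz": 0}
    - {"tx": 0, "ty": 0, "tz": 0, "wx": 0, "wy": 0, "wz": 0}

```text
time_s: 33.5
tcp_pos: [0.4869, -0.4204, 0.0735]
eef_rot: [-0.001, 0.013, 1.0, 0.001]
ft_force: [-0.8, 0.1, -0.2]
grip_width: 0.0197
```

```bash
python3 - <<'E'
from h import *
s,T,M=st(); im=save('wrist','w18.png'); np.save('w18.npy',T); plan(.490,-.425,.012,-1.5,3)
E
```

```text
t 33.50 p [ 0.4869 -0.4204  0.0735] psi -1.48 tilt [-0.0023  0.0027 -1.    ] F [-0.8   0.11 -0.16] w 0.0197
dist 0.062 rows 3 w [ 0.007 -0.006  0.001]
[-0.008, -0.011, 0.137] [-0.008, -0.011, 0.137] [-0.007, -0.01, 0.137]
```

View pics/w18.png

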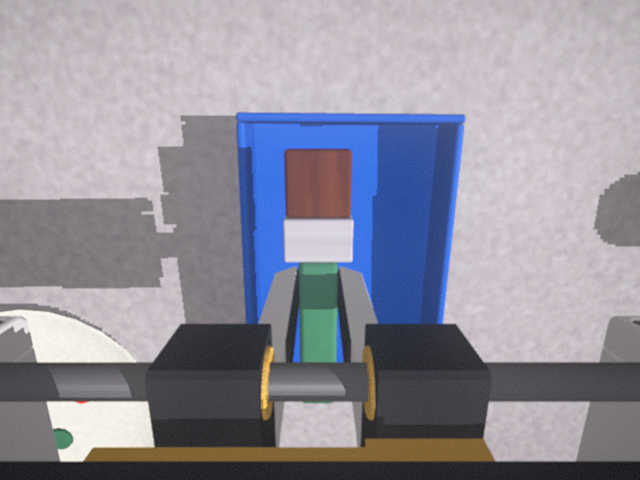

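```bash
python3 - <<'E'
from h import *
T=np.load('w18.npy'); P=ray_plane('wrist',[[238,114.5],[464,115]],.04,T); print(P, P.mean(0))
E
```

```text
[[ 0.39835592 -0.46197362  0.04      ]
 [ 0.40172567 -0.33573536  0.04      ]] [ 0.4000408  -0.39885449  0.04      ]
```

Emit:
play_rows:
  series:
    - {"tx": -0.008, "ty": -0.01, "tz": 0.137, "wx": 0.007, "wy": -0.006, "wz": 0}
    - {"tx": -0.008, "ty": -0.01, "tz": 0.13, "wx": 0.007, "wy": -0.006, "wz": 0}
    - {"tx": -0.006, "ty": -0.008, "tz": 0.08, "wx": 0, "wy": 0, "wz": 0}
    - {"tx": 0, "ty": 0, "tz": 0.02, "wx": 0, "wy": 0, "wz": 0}
    - {"tx": 0, "ty": 0, "tz": 0, "wx": 0, "wy": 0, "wz": 0}

```text
time_s: 34.05
tcp_pos: [0.4912, -0.4251, 0.0205]
eef_rot: [0.002, 0.013, 1.0, -0.002]
ft_force: [-0.3, 0.4, 0.6]
grip_width: 0.0194
```

```bash
python3 - <<'E'
from h import *
s,T,M=st(); plan(.490,-.425,.0115,-1.5,2)
E
```

```text
t 34.05 p [ 0.4912 -0.4251  0.0205] psi -1.45 tilt [ 0.0032 -0.0034 -1.    ] F [-0.28  0.38  0.55] w 0.0194
dist 0.009 rows 2 w [-0.012  0.012  0.003]
[0.004, 0.0, 0.03] [0.004, 0.0, 0.03]
```

Emit:
play_rows:
  series:
    - {"tx": 0.003, "ty": 0, "tz": 0.028, "wx": -0.012, "wy": 0.012, "wz": 0}
    - {"tx": 0.003, "ty": 0, "tz": 0.026, "wx": -0.012, "wy": 0.012, "wz": 0}
    - {"tx": 0, "ty": 0, "tz": 0, "wx": 0, "wy": 0, "wz": 0}

```text
time_s: 34.35
tcp_pos: [0.4911, -0.4259, 0.0138]
eef_rot: [0.001, 0.013, 1.0, -0.001]
ft_force: [0.2, 1.3, -0.5]
grip_width: 0.0198
```

Emit:
play_rows:
  series:
    - {"tx": 0, "ty": 0, "tz": 0, "wx": 0, "wy": 0, "wz": 0}
    - {"tx": 0, "ty": 0, "tz": 0, "wx": 0, "wy": 0, "wz": 0}
    - {"tx": 0, "ty": 0, "tz": 0, "wx": 0, "wy": 0, "wz": 0}
  grip: 0.36

```text
time_s: 34.65
tcp_pos: [0.4916, -0.4266, 0.0148]
eef_rot: [0.002, 0.013, 1.0, -0.002]
ft_force: [-0.5, 0.2, -0.4]
grip_width: 0.0337
```

Emit:
play_rows:
  series:
    - {"tx": 0, "ty": 0, "tz": -0.15, "wx": 0, "wy": 0, "wz": 0}
    - {"tx": 0, "ty": 0, "tz": -0.3, "wx": 0, "wy": 0, "wz": 0}
    - {"tx": 0, "ty": 0, "tz": -0.3, "wx": 0, "wy": 0, "wz": 0}
    - {"tx": -0.05, "ty": 0.1, "tz": -0.2, "wx": 0, "wy": 0, "wz": 0}
    - {"tx": -0.05, "ty": 0.1, "tz": 0, "wx": 0, "wy": 0, "wz": 0}
    - {"tx": 0, "ty": 0, "tz": 0, "wx": 0, "wy": 0, "wz": 0}
    - {"tx": 0, "ty": 0, "tz": 0, "wx": 0, "wy": 0, "wz": 0}

```text
time_s: 35.35
tcp_pos: [0.5065, -0.395, 0.1608]
eef_rot: [0.001, 0.013, 1.0, -0.001]
ft_force: [-0.2, 0.5, -0.3]
grip_width: 0.0338
```

```bash
python3 - <<'E'
from h import *
s,T,M=st(); im=save('wrist','w19.png'); np.save('w19.npy',T); plan(.47,-.14,.19,0)
E
```

```text
t 35.35 p [ 0.5065 -0.395   0.1608] psi -1.46 tilt [ 0.0012 -0.0014 -1.    ] F [-0.22  0.54 -0.26] w 0.0338
dist 0.259 rows 6 w [-0.     0.    -0.031]
[0.048, 0.282, -0.033] [0.046, 0.282, -0.033] [0.045, 0.282, -0.033] [0.044, 0.282, -0.033] [0.043, 0.283, -0.033] [0.041, 0.283, -0.033]
```

View pics/w19.png

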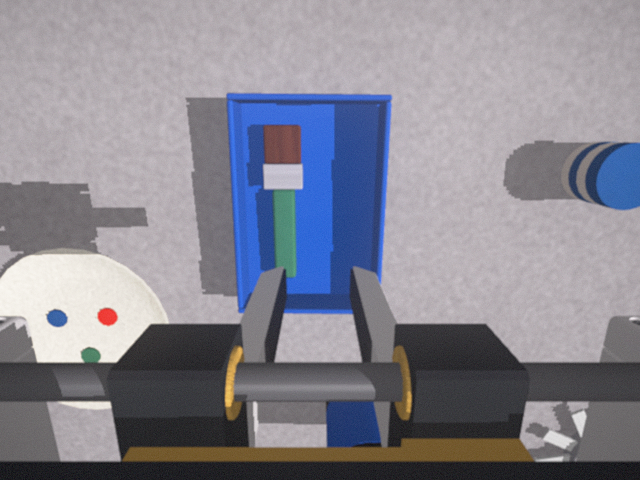

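Emit:
play_rows:
  series:
    - {"tx": 0.03, "ty": 0.28, "tz": -0.033, "wx": 0, "wy": 0, "wz": -0.031}
    - {"tx": 0.02, "ty": 0.28, "tz": -0.033, "wx": 0, "wy": 0, "wz": -0.031}
    - {"tx": 0, "ty": 0.28, "tz": -0.03, "wx": 0, "wy": 0, "wz": -0.031}
    - {"tx": 0, "ty": 0.28, "tz": 0, "wx": 0, "wy": 0, "wz": -0.031}
    - {"tx": 0, "ty": 0.28, "tz": 0, "wx": 0, "wy": 0, "wz": -0.031}
    - {"tx": 0, "ty": 0.15, "tz": 0, "wx": 0, "wy": 0, "wz": -0.031}
    - {"tx": 0, "ty": 0, "tz": 0, "wx": 0, "wy": 0, "wz": 0}
    - {"tx": 0, "ty": 0, "tz": 0, "wx": 0, "wy": 0, "wz": 0}
  grip: 1

```text
time_s: 36.2
tcp_pos: [0.4946, -0.1564, 0.1603]
eef_rot: [-0.011, 0.002, 1.0, 0.005]
ft_force: [-0.4, -0.2, -0.1]
grip_width: 0.0929
```

```bash
python3 - <<'E'
from h import *
s,T,M=st(); im=save('wrist','w20.png'); np.save('w20.npy',T)
x,y=.465,-.143
a=rectify(im,'wrist',.046,x-.08,x+.08,y-.08,y+.08,T); h=sat(a)
m=((h[...,1]>110)&(h[...,0]>95)&(h[...,0]<125)).astype(np.uint8); m=cv2.morphologyEx(m,cv2.MORPH_OPEN,np.ones((21,21)))
cs,_=cv2.findContours(m,0,1); c=max(cs,key=cv2.contourArea); (u,v),r=cv2.minEnclosingCircle(c); print(x+.08-v*.0005,y+.08-u*.0005,r*.0005)
cv2.imwrite('pics/r20.png',a[:,:,::-1])
E
```

```text
t 36.20 p [ 0.4946 -0.1564  0.1603] psi -0.26 tilt [-0.0225  0.0101 -0.9997] F [-0.41 -0.22 -0.13] w 0.0929
0.468864501953125 -0.14152535247802733 0.027061107635498047
```

View pics/w20.png

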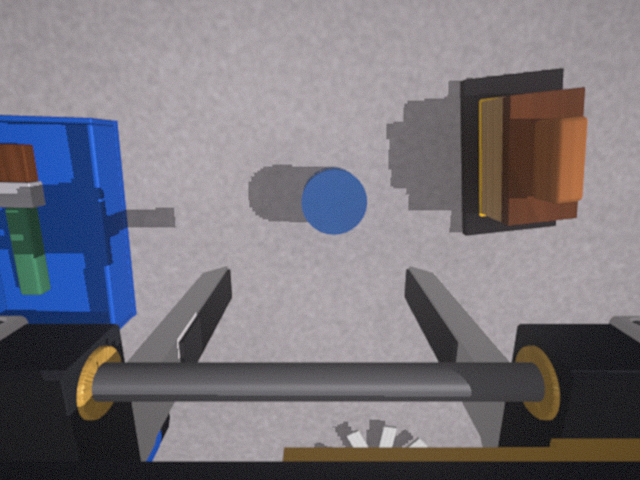

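```bash
python3 - <<'E'
from h import *
plan(.4675,-.1415,.075,0,3)
E
```

```text
dist 0.091 rows 3 w [ 0.025 -0.055 -0.013]
[0.056, 0.031, 0.191] [0.057, 0.032, 0.19] [0.059, 0.033, 0.19]
```

Emit:
play_rows:
  series:
    - {"tx": 0.056, "ty": 0.031, "tz": 0.191, "wx": 0.025, "wy": -0.055, "wz": -0.01}
    - {"tx": 0.057, "ty": 0.032, "tz": 0.17, "wx": 0.025, "wy": -0.055, "wz": -0.01}
    - {"tx": 0.045, "ty": 0.033, "tz": 0.1, "wx": 0.025, "wy": -0.055, "wz": -0.01}
    - {"tx": 0, "ty": 0, "tz": 0, "wx": 0, "wy": 0, "wz": 0}
    - {"tx": 0, "ty": 0, "tz": 0, "wx": 0, "wy": 0, "wz": 0}

```text
time_s: 36.75
tcp_pos: [0.4706, -0.1495, 0.0879]
eef_rot: [0.001, 0.004, 1.0, -0.002]
ft_force: [-0.4, -0.7, 0.1]
grip_width: 0.0942
```

```bash
python3 - <<'E'
from h import *
s,T,M=st(); im=save('wrist','w21.png'); plan(.468,-.1415,.05,0,2)
E
```

```text
t 36.75 p [ 0.4706 -0.1495  0.0879] psi -0.51 tilt [ 0.0011 -0.0036 -1.    ] F [-0.45 -0.69  0.1 ] w 0.0942
dist 0.039 rows 2 w [-0.013  0.003 -0.031]
[0.009, 0.027, 0.127] [0.009, 0.027, 0.127]
```

View pics/w21.png

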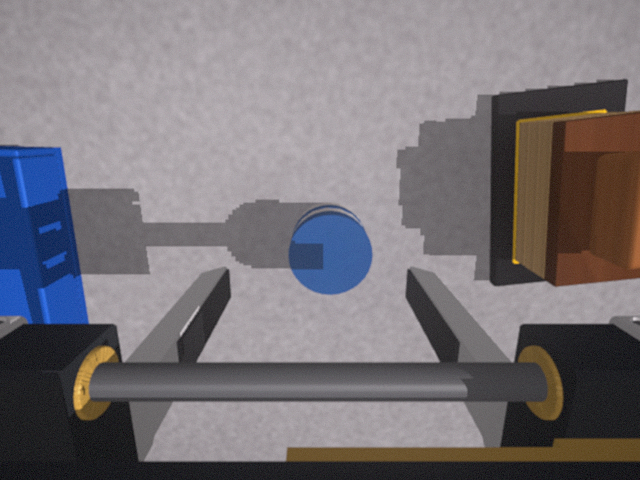

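Emit:
play_rows:
  series:
    - {"tx": 0.009, "ty": 0.027, "tz": 0.13, "wx": -0.01, "wy": 0, "wz": -0.03}
    - {"tx": 0.009, "ty": 0.027, "tz": 0.11, "wx": -0.01, "wy": 0, "wz": -0.03}
    - {"tx": 0, "ty": 0, "tz": 0.02, "wx": 0, "wy": 0, "wz": 0}
    - {"tx": 0, "ty": 0, "tz": 0, "wx": 0, "wy": 0, "wz": 0}

```text
time_s: 37.2
tcp_pos: [0.4744, -0.1466, 0.052]
eef_rot: [0.005, 0.001, 1.0, -0.003]
ft_force: [-0.1, 0.4, -0.7]
grip_width: 0.0938
```

```bash
python3 - <<'E'
from h import *
s,T,M=st(); im=save('wrist','w22.png'); plan(.468,-.1415,.012,0,3)
x=held([[331,250]],.0419)[0]; print(x)
E
```

```text
t 37.20 p [ 0.4744 -0.1466  0.052 ] psi -0.17 tilt [ 0.0107 -0.0061 -0.9999] F [-0.08  0.37 -0.67] w 0.0938
dist 0.041 rows 3 w [-0.015  0.026 -0.007]
[0.016, 0.012, 0.089] [0.015, 0.012, 0.089] [0.015, 0.012, 0.089] 
[0.00528059 0.00911066 0.0419    ]
```

View pics/w22.png

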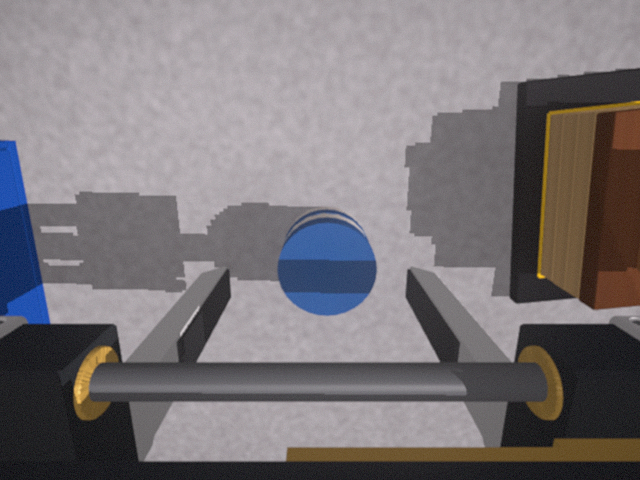

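Emit:
play_rows:
  series:
    - {"tx": 0.018, "ty": 0.013, "tz": 0.085, "wx": -0.015, "wy": 0.026, "wz": -0.007}
    - {"tx": 0.018, "ty": 0.013, "tz": 0.085, "wx": -0.015, "wy": 0.026, "wz": 0}
    - {"tx": 0.018, "ty": 0.012, "tz": 0.06, "wx": -0.015, "wy": 0.02, "wz": 0}
    - {"tx": 0, "ty": 0, "tz": 0.02, "wx": 0, "wy": 0, "wz": 0}
    - {"tx": 0, "ty": 0, "tz": 0, "wx": 0, "wy": 0, "wz": 0}

```text
time_s: 37.75
tcp_pos: [0.469, -0.1426, 0.0146]
eef_rot: [0.003, 0.001, 1.0, -0.001]
ft_force: [-0.1, -0.7, 0.5]
grip_width: 0.0938
```

```bash
python3 - <<'E'
from h import *
s,T,M=st(); plan(.4665,-.141,.012,0,2)
E
```

```text
t 37.75 p [ 0.469  -0.1426  0.0146] psi -0.12 tilt [ 0.0058 -0.0024 -1.    ] F [-0.14 -0.65  0.48] w 0.0938
dist 0.004 rows 2 w [-0.009  0.021 -0.008]
[0.008, 0.005, 0.008] [0.008, 0.005, 0.008]
```

Emit:
play_rows:
  series:
    - {"tx": 0.008, "ty": 0.005, "tz": 0.008, "wx": -0.009, "wy": 0.021, "wz": 0}
    - {"tx": 0.008, "ty": 0.005, "tz": 0.006, "wx": -0.005, "wy": 0.02, "wz": 0}
    - {"tx": 0, "ty": 0, "tz": 0, "wx": 0, "wy": 0, "wz": 0}

```text
time_s: 38.05
tcp_pos: [0.4672, -0.1413, 0.0129]
eef_rot: [0.0, 0.001, 1.0, -0.0]
ft_force: [0.5, 0.0, -0.9]
grip_width: 0.094
```

Emit:
play_rows:
  series:
    - {"tx": 0, "ty": 0, "tz": 0, "wx": 0, "wy": 0, "wz": 0}
    - {"tx": 0, "ty": 0, "tz": 0, "wx": 0, "wy": 0, "wz": 0}
    - {"tx": 0, "ty": 0, "tz": 0, "wx": 0, "wy": 0, "wz": 0}
    - {"tx": 0, "ty": 0, "tz": 0, "wx": 0, "wy": 0, "wz": 0}
    - {"tx": 0, "ty": 0, "tz": 0, "wx": 0, "wy": 0, "wz": 0}
    - {"tx": 0, "ty": 0, "tz": 0, "wx": 0, "wy": 0, "wz": 0}
  grip: 0
  squeeze: 35

```text
time_s: 38.65
tcp_pos: [0.4679, -0.1416, 0.0137]
eef_rot: [0.001, 0.001, 1.0, -0.001]
ft_force: [0.4, 0.5, 1.0]
grip_width: 0.0539
```

```bash
python3 - <<'E'
from h import *
s,T,M=st()
E
```

```text
t 38.65 p [ 0.4679 -0.1416  0.0137] psi -0.12 tilt [ 0.0028 -0.0018 -1.    ] F [0.45 0.51 1.02] w 0.0539
```

Emit:
play_rows:
  series:
    - {"tx": 0, "ty": 0, "tz": -0.15, "wx": 0, "wy": 0, "wz": 0}
    - {"tx": 0, "ty": 0, "tz": -0.3, "wx": 0, "wy": 0, "wz": 0}
    - {"tx": -0.02, "ty": 0, "tz": -0.3, "wx": 0, "wy": 0, "wz": 0}
    - {"tx": -0.15, "ty": 0.1, "tz": -0.15, "wx": 0, "wy": 0, "wz": 0}
    - {"tx": -0.25, "ty": 0.15, "tz": 0, "wx": 0, "wy": 0, "wz": 0}
    - {"tx": -0.25, "ty": 0.2, "tz": 0, "wx": 0, "wy": 0, "wz": 0}
    - {"tx": -0.22, "ty": 0.22, "tz": 0, "wx": 0, "wy": 0, "wz": 0}
    - {"tx": -0.1, "ty": 0.28, "tz": 0, "wx": 0, "wy": 0, "wz": 0}
    - {"tx": 0, "ty": 0.28, "tz": 0, "wx": 0, "wy": 0, "wz": 0}
    - {"tx": 0.03, "ty": 0.28, "tz": 0, "wx": 0, "wy": 0, "wz": 0}

```text
time_s: 39.65
tcp_pos: [0.6187, 0.0874, 0.1516]
eef_rot: [0.001, 0.006, 1.0, -0.001]
ft_force: [0.1, -0.1, -0.7]
grip_width: 0.0535
```

```bash
python3 - <<'E'
from h import *
s,T,M=st(); plan(.49,.409,.14,0)
E
```

```text
t 39.65 p [0.6187 0.0874 0.1516] psi -0.74 tilt [ 0.0019 -0.0026 -1.    ] F [ 0.1  -0.08 -0.7 ] w 0.0535
dist 0.347 rows 8 w [-0.002  0.002 -0.012]
[0.111, 0.267, 0.009] [0.11, 0.267, 0.009] [0.11, 0.267, 0.009] [0.109, 0.267, 0.009] [0.109, 0.267, 0.009] [0.109, 0.267, 0.009] [0.108, 0.268, 0.009] [0.108, 0.268, 0.01]
```

Emit:
play_rows:
  series:
    - {"tx": 0.11, "ty": 0.267, "tz": 0, "wx": 0, "wy": 0, "wz": -0.012}
    - {"tx": 0.11, "ty": 0.267, "tz": 0, "wx": 0, "wy": 0, "wz": -0.012}
    - {"tx": 0.11, "ty": 0.267, "tz": 0, "wx": 0, "wy": 0, "wz": -0.012}
    - {"tx": 0.11, "ty": 0.267, "tz": 0, "wx": 0, "wy": 0, "wz": -0.012}
    - {"tx": 0.11, "ty": 0.267, "tz": 0, "wx": 0, "wy": 0, "wz": -0.012}
    - {"tx": 0.11, "ty": 0.25, "tz": 0, "wx": 0, "wy": 0, "wz": 0}
    - {"tx": 0.05, "ty": 0.12, "tz": 0, "wx": 0, "wy": 0, "wz": 0}
    - {"tx": 0, "ty": 0, "tz": 0, "wx": 0, "wy": 0, "wz": 0}
    - {"tx": 0, "ty": 0, "tz": 0, "wx": 0, "wy": 0, "wz": 0}

```text
time_s: 40.55
tcp_pos: [0.5065, 0.3592, 0.1463]
eef_rot: [-0.002, -0.002, 1.0, -0.001]
ft_force: [0.2, 0.2, -0.1]
grip_width: 0.0537
```

```bash
python3 - <<'E'
from h import *
s,T,M=st(); save('wrist','w23.png'); np.save('w23.npy',T); plan(.49,.409,.10,1,2)
E
```

```text
t 40.55 p [0.5065 0.3592 0.1463] psi 0.17 tilt [-0.0039 -0.003  -1.    ] F [ 0.16  0.21 -0.14] w 0.0537
dist 0.070 rows 2 w [-0.009 -0.015 -0.055]
[0.054, 0.167, 0.154] [0.053, 0.167, 0.154]
```

View pics/w23.png

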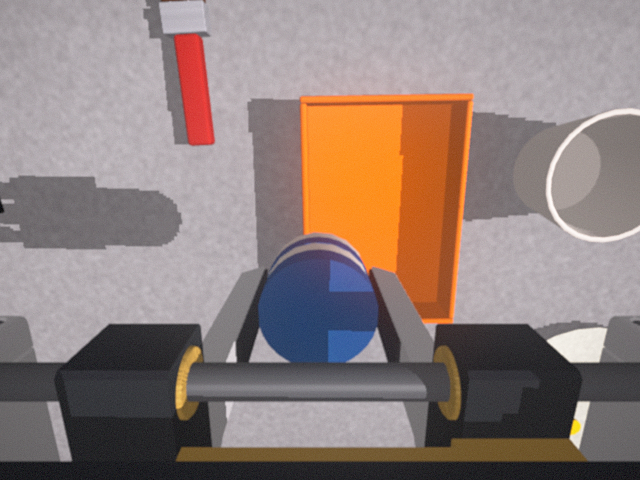

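```bash
python3 - <<'E'
from h import *
T=np.load('w23.npy'); P=ray_plane('wrist',[[302,97],[472,95],[455,321]],.04,T); print(P); print(P[[0,2]].mean(0))
plan(.49,.407,.09,0,3)
E
```

```text
[[0.40273176 0.34749327 0.04      ]
 [0.40086124 0.47328527 0.04      ]
 [0.58609861 0.47970555 0.04      ]]
[0.49441519 0.41359941 0.04      ]
dist 0.076 rows 3 w [-0.006 -0.01   0.005]
[0.036, 0.107, 0.125] [0.036, 0.107, 0.125] [0.037, 0.107, 0.125]
```

Emit:
play_rows:
  series:
    - {"tx": 0.036, "ty": 0.11, "tz": 0.07, "wx": -0.006, "wy": -0.01, "wz": 0}
    - {"tx": 0.036, "ty": 0.11, "tz": 0.1, "wx": -0.006, "wy": -0.01, "wz": 0}
    - {"tx": 0.025, "ty": 0.1, "tz": 0.1, "wx": -0.006, "wy": -0.01, "wz": 0}
    - {"tx": 0, "ty": 0, "tz": 0, "wx": 0, "wy": 0, "wz": 0}
    - {"tx": 0, "ty": 0, "tz": 0, "wx": 0, "wy": 0, "wz": 0}

```text
time_s: 41.1
tcp_pos: [0.4934, 0.406, 0.1019]
eef_rot: [-0.0, 0.003, 1.0, -0.001]
ft_force: [1.3, 0.2, -0.9]
grip_width: 0.0535
```

```bash
python3 - <<'E'
from h import *
s,T,M=st(); plan(.492,.411,.025,0,3)
E
```

```text
t 41.10 p [0.4934 0.406  0.1019] psi -0.29 tilt [-2.0e-04 -1.2e-03 -1.0e+00] F [ 1.31  0.23 -0.88] w 0.0535
dist 0.077 rows 3 w [-0.003 -0.    -0.012]
[0.003, 0.011, 0.171] [0.003, 0.011, 0.171] [0.003, 0.011, 0.171]
```

Emit:
play_rows:
  series:
    - {"tx": 0.003, "ty": 0.012, "tz": 0.17, "wx": 0, "wy": 0, "wz": -0.012}
    - {"tx": 0.003, "ty": 0.011, "tz": 0.16, "wx": 0, "wy": 0, "wz": -0.012}
    - {"tx": 0.003, "ty": 0.011, "tz": 0.11, "wx": 0, "wy": 0, "wz": 0}
    - {"tx": 0, "ty": 0, "tz": 0, "wx": 0, "wy": 0, "wz": 0}
    - {"tx": 0, "ty": 0, "tz": 0, "wx": 0, "wy": 0, "wz": 0}

```text
time_s: 41.6
tcp_pos: [0.4959, 0.4099, 0.0369]
eef_rot: [0.003, 0.002, 1.0, 0.0]
ft_force: [0.9, 0.1, -0.2]
grip_width: 0.0534
```

```bash
python3 - <<'E'
from h import *
s,T,M=st(); plan(.492,.411,.0195,0,2)
E
```

```text
t 41.60 p [0.4959 0.4099 0.0369] psi -0.23 tilt [ 5.2e-03  2.0e-04 -1.0e+00] F [ 0.9   0.15 -0.21] w 0.0534
dist 0.018 rows 2 w [ 0.001  0.019 -0.015]
[0.013, 0.004, 0.058] [0.013, 0.004, 0.058]
```

Emit:
play_rows:
  series:
    - {"tx": 0.013, "ty": 0.003, "tz": 0.05, "wx": 0, "wy": 0.019, "wz": 0}
    - {"tx": 0.01, "ty": 0.003, "tz": 0.045, "wx": 0, "wy": 0.019, "wz": 0}
    - {"tx": 0, "ty": 0, "tz": 0, "wx": 0, "wy": 0, "wz": 0}
    - {"tx": 0, "ty": 0, "tz": 0, "wx": 0, "wy": 0, "wz": 0}

```text
time_s: 42.0
tcp_pos: [0.4945, 0.4113, 0.0248]
eef_rot: [0.002, 0.002, 1.0, 0.001]
ft_force: [-0.4, -0.8, -0.8]
grip_width: 0.0539
```

```bash
python3 - <<'E'
from h import *
s,T,M=st(); plan(.492,.411,.0190,0,1)
E
```

```text
t 42.00 p [0.4945 0.4113 0.0248] psi -0.28 tilt [ 0.0041  0.003  -1.    ] F [-0.39 -0.83 -0.79] w 0.0539
dist 0.006 rows 1 w [ 0.021  0.029 -0.036]
[0.017, -0.002, 0.039]
```

Emit:
play_rows:
  series:
    - {"tx": 0.008, "ty": 0, "tz": 0.02, "wx": 0.01, "wy": 0.015, "wz": 0}
    - {"tx": 0.006, "ty": 0, "tz": 0.017, "wx": 0.01, "wy": 0.015, "wz": 0}
    - {"tx": 0, "ty": 0, "tz": 0, "wx": 0, "wy": 0, "wz": 0}
    - {"tx": 0, "ty": 0, "tz": 0, "wx": 0, "wy": 0, "wz": 0}

```text
time_s: 42.4
tcp_pos: [0.4926, 0.4117, 0.0196]
eef_rot: [0.0, 0.002, 1.0, 0.0]
ft_force: [-0.9, 0.3, -0.5]
grip_width: 0.0533
```

```bash
python3 - <<'E'
from h import *
s,T,M=st()
E
```

```text
t 42.40 p [0.4926 0.4117 0.0196] psi -0.27 tilt [ 7.e-04  7.e-04 -1.e+00] F [-0.89  0.26 -0.54] w 0.0533
```

Emit:
play_rows:
  series:
    - {"tx": 0, "ty": 0, "tz": 0.004, "wx": 0, "wy": 0, "wz": 0}
    - {"tx": 0, "ty": 0, "tz": 0, "wx": 0, "wy": 0, "wz": 0}

```text
time_s: 42.6
tcp_pos: [0.4926, 0.4118, 0.019]
eef_rot: [0.0, 0.002, 1.0, 0.0]
ft_force: [0.3, -0.3, -1.3]
grip_width: 0.0538
```

Emit:
play_rows:
  series:
    - {"tx": 0, "ty": 0, "tz": 0, "wx": 0, "wy": 0, "wz": 0}
    - {"tx": 0, "ty": 0, "tz": 0, "wx": 0, "wy": 0, "wz": 0}
    - {"tx": 0, "ty": 0, "tz": 0, "wx": 0, "wy": 0, "wz": 0}
    - {"tx": 0, "ty": 0, "tz": -0.1, "wx": 0, "wy": 0, "wz": 0}
    - {"tx": 0, "ty": 0, "tz": -0.3, "wx": 0, "wy": 0, "wz": 0}
    - {"tx": 0, "ty": 0, "tz": -0.3, "wx": 0, "wy": 0, "wz": 0}
    - {"tx": 0, "ty": -0.15, "tz": -0.3, "wx": 0, "wy": 0, "wz": 0}
    - {"tx": 0.1, "ty": -0.25, "tz": -0.15, "wx": 0, "wy": 0, "wz": 0}
    - {"tx": 0.05, "ty": -0.25, "tz": 0, "wx": 0, "wy": 0, "wz": 0}
    - {"tx": 0.05, "ty": -0.15, "tz": 0, "wx": 0, "wy": 0, "wz": 0}
    - {"tx": 0, "ty": 0, "tz": 0, "wx": 0, "wy": 0, "wz": 0}
    - {"tx": 0, "ty": 0, "tz": 0, "wx": 0, "wy": 0, "wz": 0}
  grip: 0.74

```text
time_s: 43.8
tcp_pos: [0.4627, 0.2897, 0.1993]
eef_rot: [0.003, 0.002, 1.0, 0.001]
ft_force: [0.6, 0.8, -0.4]
grip_width: 0.0695
```

```bash
python3 - <<'E'
from h import *
s,T,M=st(); im=save('wrist','w24.png'); np.save('w24.npy',T)
x,y=.37,.251
a=rectify(im,'wrist',.016,x-.1,x+.1,y-.07,y+.07,T); h=sat(a)
print('redhandle',rect_of((h[...,1]>150)&((h[...,0]<5)|(h[...,0]>172)),x+.1,y+.07)); cv2.imwrite('pics/r24.png',a[:,:,::-1])
E
```

```text
t 43.80 p [0.4627 0.2897 0.1993] psi -0.20 tilt [ 0.0063  0.002  -1.    ] F [ 0.58  0.78 -0.42] w 0.0695
redhandle (array([0.395473  , 0.25841218], dtype=float32), np.float32(0.082341254), np.float32(0.018526994), 3.1221364858729554)
```

View pics/w24.png

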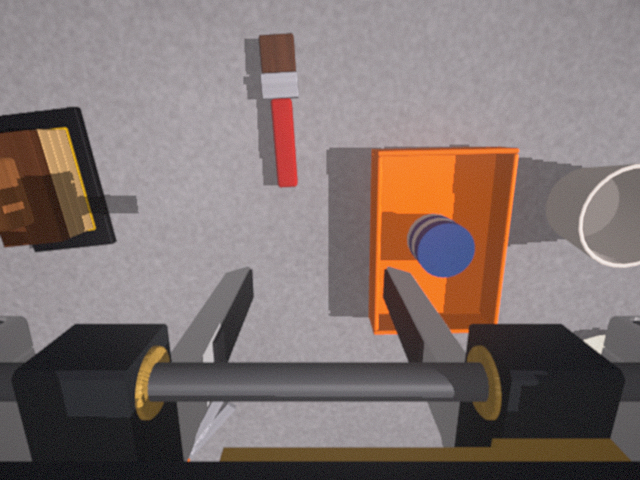

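```bash
python3 - <<'E'
from h import *
plan(.368,.2569,.06,3.1)
E
```

```text
dist 0.172 rows 4 w [ 0.002  0.011 -0.102]
[0.159, -0.056, 0.231] [0.159, -0.053, 0.231] [0.16, -0.051, 0.231] [0.16, -0.049, 0.232]
```

Emit:
play_rows:
  series:
    - {"tx": 0.159, "ty": -0.056, "tz": 0.231, "wx": 0, "wy": 0.011, "wz": -0.1}
    - {"tx": 0.159, "ty": -0.053, "tz": 0.22, "wx": 0, "wy": 0.011, "wz": -0.1}
    - {"tx": 0.16, "ty": -0.051, "tz": 0.2, "wx": 0, "wy": 0.011, "wz": -0.1}
    - {"tx": 0.1, "ty": -0.03, "tz": 0.12, "wx": 0, "wy": 0, "wz": -0.08}
    - {"tx": 0, "ty": 0, "tz": 0, "wx": 0, "wy": 0, "wz": 0}
    - {"tx": 0, "ty": 0, "tz": 0, "wx": 0, "wy": 0, "wz": 0}
  grip: 0.6

```text
time_s: 44.45
tcp_pos: [0.3793, 0.2667, 0.0781]
eef_rot: [0.002, -0.028, 1.0, 0.003]
ft_force: [0.4, -0.4, 0.4]
grip_width: 0.0566
```

```bash
python3 - <<'E'
from h import *
s,T,M=st(); plan(.368,.2569,.03,3.1,2)
E
```

```text
t 44.45 p [0.3793 0.2667 0.0781] psi 3.23 tilt [ 0.0048  0.0056 -1.    ] F [ 0.36 -0.36  0.39] w 0.0566
dist 0.050 rows 2 w [0.019 0.018 0.008]
[0.04, -0.031, 0.16] [0.04, -0.031, 0.16]
```

Emit:
play_rows:
  series:
    - {"tx": 0.04, "ty": -0.031, "tz": 0.15, "wx": 0.019, "wy": 0.018, "wz": 0}
    - {"tx": 0.04, "ty": -0.031, "tz": 0.13, "wx": 0.019, "wy": 0.018, "wz": 0}
    - {"tx": 0, "ty": 0, "tz": 0.02, "wx": 0, "wy": 0, "wz": 0}
    - {"tx": 0, "ty": 0, "tz": 0, "wx": 0, "wy": 0, "wz": 0}

```text
time_s: 44.85
tcp_pos: [0.3783, 0.2631, 0.0362]
eef_rot: [0.007, -0.029, 1.0, 0.003]
ft_force: [0.2, 0.2, -0.2]
grip_width: 0.0572
```

```bash
python3 - <<'E'
from h import *
s,T,M=st(); im=save('wrist','w25.png'); plan(.368,.2569,.006,3.1,3)
E
```

```text
t 44.85 p [0.3783 0.2631 0.0362] psi 3.27 tilt [ 0.0133  0.0069 -0.9999] F [ 0.19  0.17 -0.2 ] w 0.0572
dist 0.033 rows 3 w [0.015 0.034 0.007]
[0.025, -0.013, 0.067] [0.025, -0.013, 0.067] [0.024, -0.013, 0.067]
```

View pics/w25.png

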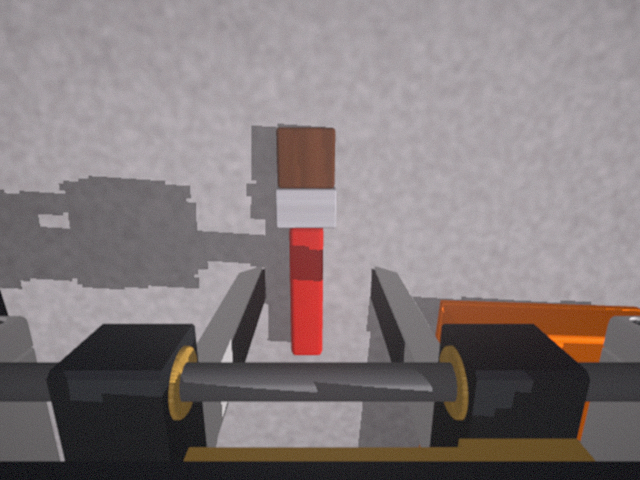

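Emit:
play_rows:
  series:
    - {"tx": 0.027, "ty": -0.014, "tz": 0.067, "wx": 0.015, "wy": 0.034, "wz": 0.007}
    - {"tx": 0.027, "ty": -0.014, "tz": 0.067, "wx": 0.015, "wy": 0.034, "wz": 0.007}
    - {"tx": 0.022, "ty": -0.013, "tz": 0.05, "wx": 0.015, "wy": 0.03, "wz": 0}
    - {"tx": 0, "ty": 0, "tz": 0, "wx": 0, "wy": 0, "wz": 0}
    - {"tx": 0, "ty": 0, "tz": 0, "wx": 0, "wy": 0, "wz": 0}

```text
time_s: 45.4
tcp_pos: [0.3701, 0.2577, 0.0086]
eef_rot: [0.002, -0.027, 1.0, 0.001]
ft_force: [0.4, 1.1, 0.0]
grip_width: 0.0565
```

```bash
python3 - <<'E'
from h import *
s,T,M=st(); plan(.368,.2569,.006,3.1,2)
E
```

```text
t 45.40 p [0.3701 0.2577 0.0086] psi 3.14 tilt [ 0.0045  0.0021 -1.    ] F [0.44 1.06 0.02] w 0.0565
dist 0.003 rows 2 w [0.007 0.016 0.003]
[0.007, -0.002, 0.009] [0.007, -0.002, 0.009]
```

Emit:
play_rows:
  series:
    - {"tx": 0.007, "ty": -0.002, "tz": 0.012, "wx": 0.007, "wy": 0.016, "wz": 0}
    - {"tx": 0.006, "ty": -0.002, "tz": 0.01, "wx": 0.006, "wy": 0.015, "wz": 0}
    - {"tx": 0, "ty": 0, "tz": 0, "wx": 0, "wy": 0, "wz": 0}

```text
time_s: 45.7
tcp_pos: [0.3683, 0.257, 0.0053]
eef_rot: [0.0, -0.027, 1.0, 0.0]
ft_force: [0.1, -0.1, -0.2]
grip_width: 0.0567
```

Emit:
play_rows:
  series:
    - {"tx": 0, "ty": 0, "tz": 0, "wx": 0, "wy": 0, "wz": 0}
    - {"tx": 0, "ty": 0, "tz": 0, "wx": 0, "wy": 0, "wz": 0}
    - {"tx": 0, "ty": 0, "tz": 0, "wx": 0, "wy": 0, "wz": 0}
    - {"tx": 0, "ty": 0, "tz": 0, "wx": 0, "wy": 0, "wz": 0}
    - {"tx": 0, "ty": 0, "tz": 0, "wx": 0, "wy": 0, "wz": 0}
    - {"tx": 0, "ty": 0, "tz": 0, "wx": 0, "wy": 0, "wz": 0}
  grip: 0
  squeeze: 40

```text
time_s: 46.3
tcp_pos: [0.3688, 0.2573, 0.0058]
eef_rot: [0.001, -0.027, 1.0, 0.0]
ft_force: [0.4, 0.0, -0.2]
grip_width: 0.0193
```

```bash
python3 - <<'E'
from h import *
s,T,M=st()
E
```

```text
t 46.30 p [0.3688 0.2573 0.0058] psi 3.14 tilt [ 1.7e-03  8.0e-04 -1.0e+00] F [ 0.38  0.01 -0.23] w 0.0193
```

Emit:
play_rows:
  series:
    - {"tx": 0, "ty": 0, "tz": -0.15, "wx": 0, "wy": 0, "wz": 0}
    - {"tx": 0, "ty": 0, "tz": -0.3, "wx": 0, "wy": 0, "wz": 0}
    - {"tx": 0, "ty": 0, "tz": -0.3, "wx": 0, "wy": 0, "wz": 0}
    - {"tx": -0.15, "ty": -0.03, "tz": -0.15, "wx": 0, "wy": 0, "wz": 0}
    - {"tx": -0.28, "ty": -0.06, "tz": 0, "wx": 0, "wy": 0, "wz": 0}
    - {"tx": -0.28, "ty": -0.08, "tz": 0, "wx": 0, "wy": 0, "wz": 0}
    - {"tx": -0.28, "ty": -0.1, "tz": 0, "wx": 0, "wy": 0, "wz": 0}
    - {"tx": -0.28, "ty": -0.14, "tz": 0, "wx": 0, "wy": 0, "wz": 0}
    - {"tx": -0.2, "ty": -0.22, "tz": 0, "wx": 0, "wy": 0, "wz": 0}
    - {"tx": -0.1, "ty": -0.28, "tz": 0, "wx": 0, "wy": 0, "wz": 0.1}
    - {"tx": 0, "ty": -0.28, "tz": 0, "wx": 0, "wy": 0, "wz": 0.1}

```text
time_s: 47.4
tcp_pos: [0.6206, 0.0911, 0.1437]
eef_rot: [0.0, -0.018, 1.0, 0.001]
ft_force: [-0.7, 0.4, -0.9]
grip_width: 0.0196
```

```bash
python3 - <<'E'
from h import *
s,T,M=st(); plan(.62,-.2,.15,-1.5)
E
```

```text
t 47.40 p [0.6206 0.0911 0.1437] psi 2.07 tilt [ 7.0e-04  2.6e-03 -1.0e+00] F [-0.72  0.35 -0.85] w 0.0196
dist 0.291 rows 7 w [0.003 0.001 0.064]
[0.011, -0.277, -0.007] [0.008, -0.277, -0.007] [0.006, -0.277, -0.007] [0.003, -0.277, -0.006] [0.001, -0.277, -0.006] [-0.002, -0.277, -0.006] [-0.004, -0.277, -0.006]
```

Emit:
play_rows:
  series:
    - {"tx": 0.01, "ty": -0.28, "tz": -0.01, "wx": 0, "wy": 0, "wz": 0.08}
    - {"tx": 0.01, "ty": -0.28, "tz": -0.01, "wx": 0, "wy": 0, "wz": 0.08}
    - {"tx": 0.01, "ty": -0.28, "tz": -0.01, "wx": 0, "wy": 0, "wz": 0.08}
    - {"tx": 0, "ty": -0.28, "tz": -0.01, "wx": 0, "wy": 0, "wz": 0.07}
    - {"tx": 0.05, "ty": -0.28, "tz": 0, "wx": 0, "wy": 0, "wz": 0.05}
    - {"tx": 0.1, "ty": -0.25, "tz": 0, "wx": 0, "wy": 0, "wz": 0}
    - {"tx": 0.18, "ty": -0.2, "tz": 0, "wx": 0, "wy": 0, "wz": 0}
    - {"tx": 0.2, "ty": -0.2, "tz": 0, "wx": 0, "wy": 0, "wz": 0}
    - {"tx": 0.15, "ty": -0.2, "tz": 0, "wx": 0, "wy": 0, "wz": 0}
    - {"tx": 0.05, "ty": -0.1, "tz": 0, "wx": 0, "wy": 0, "wz": 0}
    - {"tx": 0, "ty": 0, "tz": 0, "wx": 0, "wy": 0, "wz": 0}
    - {"tx": 0, "ty": 0, "tz": 0, "wx": 0, "wy": 0, "wz": 0}

```text
time_s: 48.6
tcp_pos: [0.5008, -0.2794, 0.1433]
eef_rot: [-0.002, 0.012, 1.0, 0.002]
ft_force: [1.1, -0.6, -0.1]
grip_width: 0.0197
```

```bash
python3 - <<'E'
from h import *
s,T,M=st(); save('wrist','w26.png'); plan(.490,-.372,.09,-1.5,3)
E
```

```text
t 48.60 p [ 0.5008 -0.2794  0.1433] psi -1.39 tilt [-0.0048  0.0032 -1.    ] F [ 1.13 -0.61 -0.1 ] w 0.0197
dist 0.108 rows 3 w [ 0.007 -0.012  0.006]
[0.019, -0.207, 0.118] [0.019, -0.207, 0.118] [0.019, -0.207, 0.118]
```

View pics/w26.png

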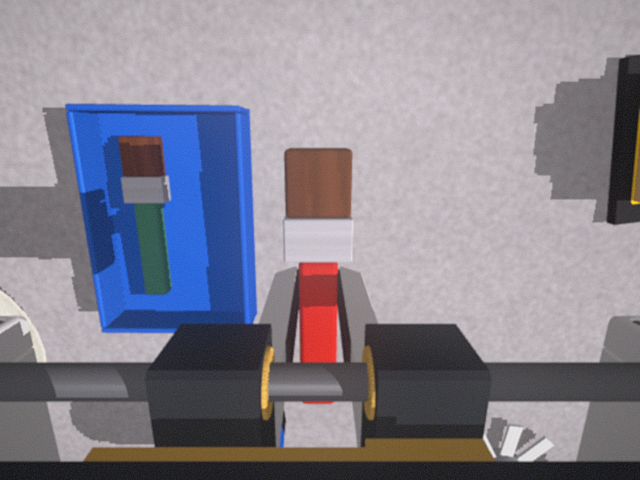

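Emit:
play_rows:
  series:
    - {"tx": 0.02, "ty": -0.207, "tz": 0.03, "wx": 0.007, "wy": -0.012, "wz": 0}
    - {"tx": 0.02, "ty": -0.207, "tz": 0.08, "wx": 0.007, "wy": -0.012, "wz": 0}
    - {"tx": 0.015, "ty": -0.18, "tz": 0.08, "wx": 0, "wy": 0, "wz": 0}
    - {"tx": 0, "ty": 0, "tz": 0, "wx": 0, "wy": 0, "wz": 0}
    - {"tx": 0, "ty": 0, "tz": 0, "wx": 0, "wy": 0, "wz": 0}

```text
time_s: 49.15
tcp_pos: [0.4963, -0.3637, 0.1138]
eef_rot: [0.001, 0.007, 1.0, 0.002]
ft_force: [0.6, 0.1, -0.7]
grip_width: 0.0191
```

```bash
python3 - <<'E'
from h import *
s,T,M=st(); plan(.490,-.372,.06,-1.5,2)
E
```

```text
t 49.15 p [ 0.4963 -0.3637  0.1138] psi -0.77 tilt [ 0.0015  0.0034 -1.    ] F [ 0.57  0.13 -0.7 ] w 0.0191
dist 0.055 rows 2 w [0.012 0.005 0.046]
[0.021, -0.028, 0.179] [0.021, -0.028, 0.179]
```

Emit:
play_rows:
  series:
    - {"tx": 0.021, "ty": -0.028, "tz": 0.16, "wx": 0.012, "wy": 0, "wz": 0.046}
    - {"tx": 0.021, "ty": -0.028, "tz": 0.13, "wx": 0.012, "wy": 0, "wz": 0.046}
    - {"tx": 0, "ty": 0, "tz": 0.03, "wx": 0, "wy": 0, "wz": 0}
    - {"tx": 0, "ty": 0, "tz": 0, "wx": 0, "wy": 0, "wz": 0}

```text
time_s: 49.55
tcp_pos: [0.4942, -0.3664, 0.0669]
eef_rot: [0.003, 0.01, 1.0, 0.0]
ft_force: [0.2, -0.1, 0.5]
grip_width: 0.0196
```

```bash
python3 - <<'E'
from h import *
s,T,M=st(); save('wrist','w27.png'); plan(.490,-.372,.013,-1.5,3)
E
```

```text
t 49.55 p [ 0.4942 -0.3664  0.0669] psi -1.16 tilt [ 5.1e-03  3.0e-04 -1.0e+00] F [ 0.21 -0.13  0.47] w 0.0196
dist 0.055 rows 3 w [0.    0.013 0.014]
[0.01, -0.012, 0.121] [0.01, -0.012, 0.121] [0.01, -0.012, 0.121]
```

View pics/w27.png

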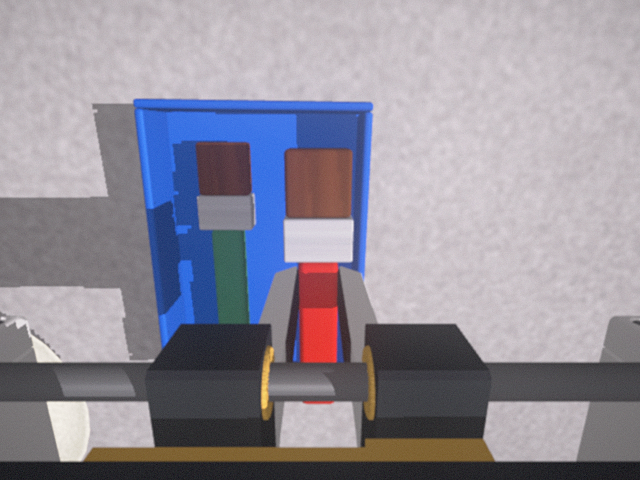

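Emit:
play_rows:
  series:
    - {"tx": 0.013, "ty": -0.03, "tz": 0.02, "wx": 0, "wy": 0.013, "wz": 0.014}
    - {"tx": 0.013, "ty": -0.03, "tz": 0.02, "wx": 0, "wy": 0.013, "wz": 0.014}
    - {"tx": 0, "ty": 0, "tz": 0, "wx": 0, "wy": 0, "wz": 0}
    - {"tx": 0, "ty": 0, "tz": 0, "wx": 0, "wy": 0, "wz": 0}

```text
time_s: 50.0
tcp_pos: [0.4922, -0.3764, 0.0642]
eef_rot: [0.003, 0.011, 1.0, -0.002]
ft_force: [0.1, -1.2, -0.3]
grip_width: 0.0194
```

```bash
python3 - <<'E'
from h import *
s,T,M=st(); plan(.490,-.375,.013,-1.5,3)
E
```

```text
t 50.00 p [ 0.4922 -0.3764  0.0642] psi -1.30 tilt [ 0.0058 -0.0036 -1.    ] F [ 0.1  -1.19 -0.32] w 0.0194
dist 0.051 rows 3 w [-0.008  0.014  0.008]
[0.006, 0.003, 0.114] [0.005, 0.003, 0.114] [0.005, 0.003, 0.114]
```

Emit:
play_rows:
  series:
    - {"tx": 0.006, "ty": 0.003, "tz": 0.11, "wx": -0.008, "wy": 0.014, "wz": 0.008}
    - {"tx": 0.005, "ty": 0.003, "tz": 0.1, "wx": -0.008, "wy": 0.014, "wz": 0.008}
    - {"tx": 0.005, "ty": 0.002, "tz": 0.08, "wx": 0, "wy": 0, "wz": 0}
    - {"tx": 0, "ty": 0, "tz": 0.02, "wx": 0, "wy": 0, "wz": 0}
    - {"tx": 0, "ty": 0, "tz": 0, "wx": 0, "wy": 0, "wz": 0}

```text
time_s: 50.5
tcp_pos: [0.4911, -0.377, 0.018]
eef_rot: [0.003, 0.013, 1.0, -0.002]
ft_force: [-0.0, 0.2, -0.1]
grip_width: 0.0194
```

```bash
python3 - <<'E'
from h import *
s,T,M=st(); plan(.490,-.375,.0115,-1.5,2)
E
```

```text
t 50.50 p [ 0.4911 -0.377   0.018 ] psi -1.50 tilt [ 0.0052 -0.0041 -1.    ] F [-0.04  0.22 -0.15] w 0.0194
dist 0.007 rows 2 w [-0.014  0.019 -0.   ]
[0.004, 0.007, 0.022] [0.004, 0.007, 0.022]
```

Emit:
play_rows:
  series:
    - {"tx": 0.004, "ty": 0.007, "tz": 0.02, "wx": -0.014, "wy": 0.019, "wz": 0}
    - {"tx": 0.004, "ty": 0.006, "tz": 0.018, "wx": -0.012, "wy": 0.018, "wz": 0}
    - {"tx": 0, "ty": 0, "tz": 0, "wx": 0, "wy": 0, "wz": 0}

```text
time_s: 50.8
tcp_pos: [0.4906, -0.3756, 0.0131]
eef_rot: [0.001, 0.013, 1.0, -0.001]
ft_force: [0.3, -0.4, 0.1]
grip_width: 0.0193
```

Emit:
play_rows:
  series:
    - {"tx": 0, "ty": 0, "tz": 0, "wx": 0, "wy": 0, "wz": 0}
    - {"tx": 0, "ty": 0, "tz": 0, "wx": 0, "wy": 0, "wz": 0}
    - {"tx": 0, "ty": 0, "tz": 0, "wx": 0, "wy": 0, "wz": 0}
  grip: 0.3

```text
time_s: 51.1
tcp_pos: [0.4912, -0.3761, 0.0141]
eef_rot: [0.001, 0.013, 1.0, -0.001]
ft_force: [-0.1, -0.1, 0.4]
grip_width: 0.0282
```

Emit:
play_rows:
  series:
    - {"tx": 0, "ty": 0, "tz": -0.15, "wx": 0, "wy": 0, "wz": 0}
    - {"tx": 0, "ty": 0, "tz": -0.3, "wx": 0, "wy": 0, "wz": 0}
    - {"tx": 0, "ty": 0, "tz": -0.3, "wx": 0, "wy": 0, "wz": 0}
    - {"tx": -0.05, "ty": 0.1, "tz": -0.3, "wx": 0, "wy": 0, "wz": 0}
    - {"tx": -0.05, "ty": 0.2, "tz": -0.2, "wx": 0, "wy": 0, "wz": 0}
    - {"tx": -0.05, "ty": 0.28, "tz": 0, "wx": 0, "wy": 0, "wz": 0}
    - {"tx": -0.05, "ty": 0.2, "tz": 0, "wx": 0, "wy": 0, "wz": 0}
    - {"tx": 0, "ty": 0.1, "tz": 0, "wx": 0, "wy": 0, "wz": 0}
    - {"tx": 0, "ty": 0, "tz": 0, "wx": 0, "wy": 0, "wz": 0}
    - {"tx": 0, "ty": 0, "tz": 0, "wx": 0, "wy": 0, "wz": 0}

```text
time_s: 52.1
tcp_pos: [0.5255, -0.2426, 0.211]
eef_rot: [0.003, 0.014, 1.0, -0.003]
ft_force: [-0.2, -0.2, -0.2]
grip_width: 0.0286
```

```bash
python3 - <<'E'
from h import *
s,T,M=st(); im=save('wrist','w28.png'); np.save('w28.npy',T)
save('top','top28.png'); save('side','side28.png')
E
```

```text
t 52.10 p [ 0.5255 -0.2426  0.211 ] psi -1.63 tilt [ 0.0065 -0.0052 -1.    ] F [-0.18 -0.2  -0.16] w 0.0286
```

View pics/w28.png

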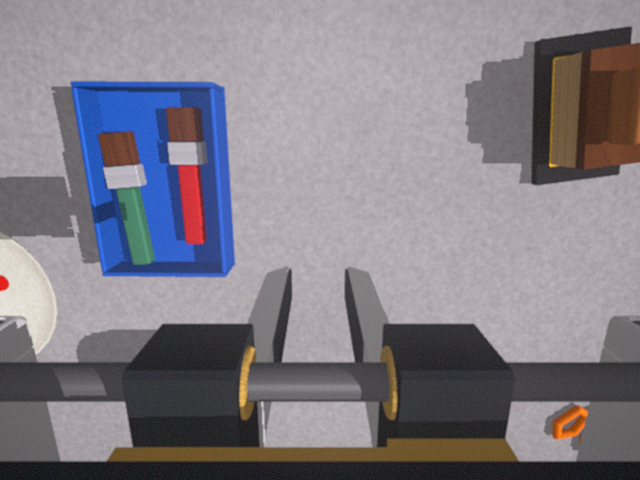

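View pics/side28.png

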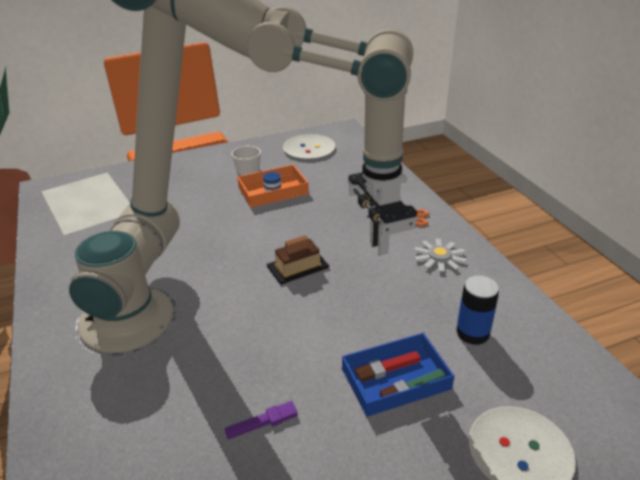

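View pics/top28.png

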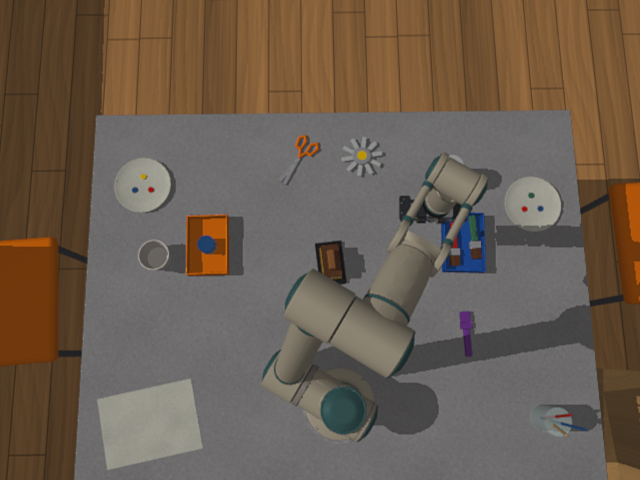

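```bash
python3 - <<'E'
from h import *
a=cv2.imread('pics/side28.png'); b=cv2.imread('pics/w28.png')
z=lambda im,y,x,h,w,f: cv2.resize(im[y:y+h,x:x+w],None,fx=f,fy=f,interpolation=cv2.INTER_CUBIC)
A=z(a,330,335,90,125,3.2); B=z(b,70,60,220,190,2.0); C=z(a,225,255,65,85,4.5)
H=np.zeros((600,800,3),np.uint8); H[:A.shape[0],:A.shape[1]]=A; H[:B.shape[0],410:410+B.shape[1]][:, :]=B[:, :390]; H[300:300+C.shape[0],:C.shape[1]]=C[:300]
cv2.imwrite('pics/f28.png',H)
E
```

```text
(no output)
```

View pics/f28.png

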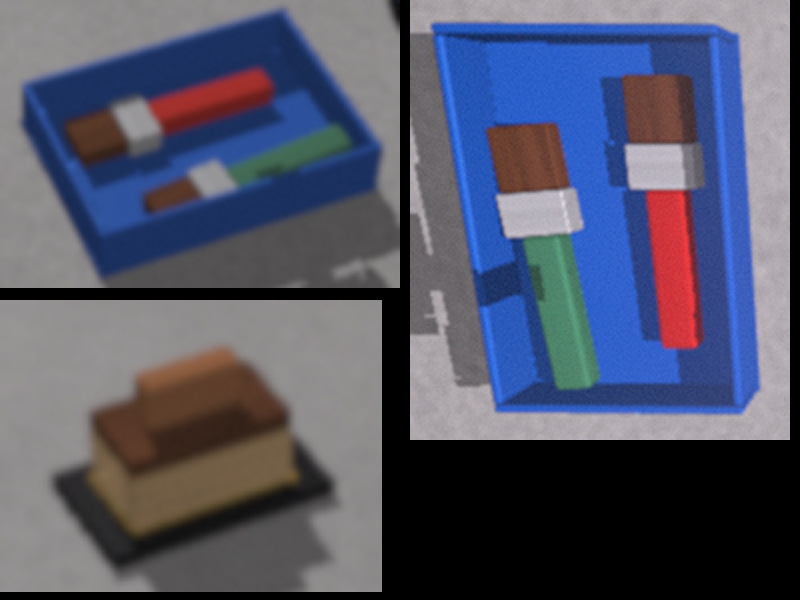

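The green brush lies at a different angle than when I placed it. I'll look from directly above before handing in.

```bash
python3 - <<'E'
from h import *
plan(.54,-.40,.2,0)
E
```

```text
dist 0.158 rows 4 w [-0.008  0.011 -0.054]
[-0.032, -0.26, 0.019] [-0.03, -0.261, 0.019] [-0.028, -0.261, 0.018] [-0.026, -0.261, 0.018]
```

Emit:
play_rows:
  series:
    - {"tx": -0.03, "ty": -0.26, "tz": 0, "wx": -0.008, "wy": 0.011, "wz": -0.05}
    - {"tx": -0.03, "ty": -0.26, "tz": 0, "wx": -0.008, "wy": 0.011, "wz": -0.05}
    - {"tx": -0.028, "ty": -0.26, "tz": 0, "wx": -0.008, "wy": 0.011, "wz": -0.05}
    - {"tx": 0, "ty": -0.13, "tz": 0, "wx": 0, "wy": 0, "wz": 0}
    - {"tx": 0, "ty": 0, "tz": 0, "wx": 0, "wy": 0, "wz": 0}
    - {"tx": 0, "ty": 0, "tz": 0, "wx": 0, "wy": 0, "wz": 0}
    - {"tx": 0, "ty": 0, "tz": 0, "wx": 0, "wy": 0, "wz": 0}

```text
time_s: 52.95
tcp_pos: [0.5323, -0.387, 0.2071]
eef_rot: [-0.002, 0.007, 1.0, 0.002]
ft_force: [-0.1, 0.1, 0.4]
grip_width: 0.028
```

```bash
python3 - <<'E'
from h import *
s,T,M=st(); im=save('wrist','w29.png')
cv2.imwrite('pics/w29c.png',cv2.resize(im[60:330,190:450,::-1],None,fx=2.2,fy=2.2,interpolation=cv2.INTER_CUBIC))
for z in (.021,.03):
  a=rectify(im,'wrist',z,.38,.6,-.48,-.32,T); h=sat(a)
  print(z,'red',rect_of((h[...,1]>150)&((h[...,0]<5)|(h[...,0]>172)),.6,-.32),'green',rect_of((h[...,1]>80)&(h[...,0]>50)&(h[...,0]<90),.6,-.32))
E
```

```text
t 52.95 p [ 0.5323 -0.387   0.2071] psi -0.84 tilt [-0.0036  0.005  -1.    ] F [-0.15  0.05  0.43] w 0.0280
0.021 red (array([ 0.5170114 , -0.37578732], dtype=float32), np.float32(0.08254892), np.float32(0.018660987), -1.4144168290022128) green (array([ 0.5387818 , -0.43860358], dtype=float32), np.float32(0.08249109), np.float32(0.019525602), 3.0127918560079876)
0.03 red (array([ 0.51550543, -0.3760381 ], dtype=float32), np.float32(0.08055016), np.float32(0.01817773), -1.4502211194378987) green (array([ 0.5366872 , -0.43730593], dtype=float32), np.float32(0.08033621), np.float32(0.019078847), 3.0127986755709992)
```

View pics/w29c.png

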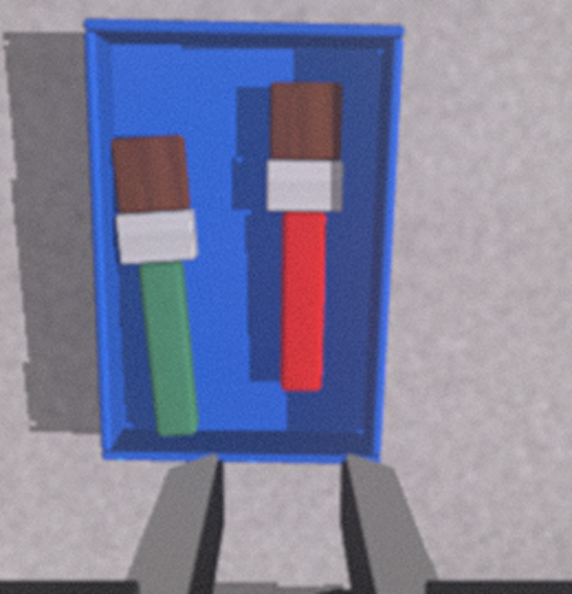

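```bash
python3 - <<'E'
from h import *
print(env.job_done()); st()
E
```

```text
the job is handed in; nothing more can be done
None
the job is handed in; nothing more can be done
```

The job was handed in at about 53 s of the 210 s allowed, with every part of the task done; no verdict was reported.

- **Pile:** The red, blue and green panels are stacked on the base board, with the press board set on top. The last close look put the press at (0.4336, 0.0209), 6.1°. The base outline measured (0.4340, 0.0213), 6.1°, so they agree to about 0.5 mm. A later side view shows the pile still standing with its edges in line.
- **Brushes:** Both the red and the green brush lie flat in the blue tray.
- **Paint pot:** The blue pot stands upright in the orange tray.
- **Not present:** I saw no yellow panel (panel1) and no red pot (pot1) in any picture.
- **Left alone:** I did not touch the purple look-alike, tub, mug, scissors or flower.

One check differed from what I expected. After I set it down, the green brush shifted about 2 cm and turned a few degrees inside the tray. Either it was the announced disturbance or one of my fingers brushed it; I could not tell which. The final overhead picture shows it still flat inside the tray, clear of the red brush, so I left it there.

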